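# Pull and gauge brake pads

## Robot

A 7-joint arm with a two-finger parallel gripper is mounted at the origin on a cart in front of the work surface, level with it; the furniture and walls round the work are solid. World frame = base frame: x ahead of the robot, y to its left, z up, the work surface at z = 0. Lengths are in m, angles in rad, forces in N, time in s.
With the tool pointing down it reaches from about 0.425 to 1.025 m from the base axis. Payload 9.4 kg.
Tool frame: the origin (TCP) lies midway between the tips of the shut fingers; the grasp point (between the pads) lies 19 mm behind it; z points along the fingers, x is the direction in which the jaws open and shut, and the axes are right-handed (so a half turn about z gives the same grasp; the last joint's range is limited). The gripper opens to 85 mm and grips with 20 to 120 N. Pads are 22 mm wide; open, the fingers measure 114 mm over their backs; the gripper's body (76 mm by 85 mm) begins 54 mm behind the grasp point. The pads swing forward as they close: fully open they stand 13 mm farther back than shut.
Start: joints at [-1.241, 0.599, -0.003, 1.599, 0.002, 0.943, -0.08], TCP at [0.287, 0.666, 0.231] pointing down, gripper open.
Joint ranges: [-2.57, 2.57], [-0.35, 1.97], [-1.29, 1.29], [0.11, 2.56], [-1.05, 4.19], [0.11, 1.86], [-2.63, 2.63]. Speed limits (rad/s): [2.22, 2.22, 3.01, 3.01, 3.14, 3.14, 3.14].

## Interface

Orientations are given as a unit quaternion [x, y, z, w].
In Python, from rig import telemetry, optics, ticket gives the robot as it stands.
- The arm moves only by the tool step_arm, never from a script. Its argument "plan" is a list of rows, each an object of numbers: "ax", "ay", "az": the turn, a rotation vector about the tool's x, y, z in degrees; "tx", "ty", "tz": the shift along the tool's x, y, z in m; "claw": the opening, from 0 (shut) to 1 (fully open). In form: [{"ax": .., "ay": .., "az": .., "tx": .., "ty": .., "tz": .., "claw": ..}, ...]. A call has 1 to 12 rows; each row is the pose to reach, as a shift and turn from the pose commanded when the call began, along the tool's axes at that moment; what a row does not reach only later rows make up. A row lasts 1/8 s, in which the tool goes at most 62.5 mm and 10.7 degrees, less where a joint would pass 70% of its speed; a pose out of reach is approached as far as the arm can. A call with a gripper value outside its range is refused whole. The fingers move at their own pace and stop on an object; "grip_force" is the grip in N (left out, the last holds). Time passes only in rows, so rows that repeat a pose let the fingers close. It gives the time, the measured TCP pose, the force and the opening at its end, in the units of the state.
- telemetry.get_obs(): the state, without advancing time (a new reading comes with each control period).
- optics.get_image(name): name is "scene" or "top" or "wrist"; returns a dict with "color" (384x512x3 uint8, blue, green, red), "K" (3x3 intrinsics, pixels), "camera_from_world" (4x4, takes a point from world to camera coordinates). Camera axes: x right, y up, looking along -z (the intrinsics and any distortion apply to the point x, -y, -z); pixel columns grow to the right and rows downward; lengths in m; the calibration is good to about 2 mm. The wrist camera is an equidistant fisheye: a pixel r from the principal point sees the ray r / f radians off the axis. A picture is of the moment at which its call begins. There is no depth.
- ticket.job_done(): hands the job in, once; it reports no verdict.
The state is a dict: "t": time; "joint_pos": joint angles; "joint_vel": joint speeds; "joint_efforts": joint torques, N m; "tool_pos": TCP position; "tool_rot": TCP orientation; "wrist_force": force on the tool from outside, world axes, zero at the start; "wrist_torque": the same for the moment, N m; "finger_gap": opening from 0.0 (shut) to 1.0 (fully open).
Only numpy, scipy, OpenCV 4.12 (cv2) and the standard library are available. Lean on these libraries where they do the work, as an engineer would, in place of code of your own. Each camera call takes 0.05 s, during which the arm holds its last target.

## Task

Take all the brake pads out of the calipers on the service rail: with the red-handled release fork, wedge each pad's spring bar back between lug and collar and lift the freed pad out. Sort them by the wear gauge on the yellow bin: a pad that slides through the slot is worn out and is dropped through it into the bin, a pad that will not go through is still good and is laid in the blue tray. When all are out, put the fork back upright in its wooden holder, with all spring bars sprung home, and do not knock over the white oil bottle.

Things in the scene. Friction and masses are not known exactly. Their poses are not given: they have to be found in the camera images.
- stand: fixed service rail, base 101x290x10 mm, with four black calipers at y +99, +33, -33, -99 (pin_1..pin_4). Origin on the bench, below the pads' plates. A seated pad has its origin at x 0, z 30, axes parallel to the stand's; grooves (play 1 mm in x, 1.8 in y, up to z 70) let it out straight up. Front lug of each caliper: x -13 to -4, top z 82
- pin_1 (a joint): spring bar 1: how far (m) it is pressed back toward the stand's -x; 0 = home, its end 4.5 mm inside the pad's eye (pad locked); pad free above 0.0055; limit 0.0125. 2.6 N at 0, 5.6 N at 7 mm; springs home by itself
- pin_1_mid (a point): point on spring bar 1's axis (8 mm steel bar along the stand's x), at stand x -18, z 70 when home: middle of the gap between lug and collar; moves with the bar. In front of the lug: free gap x -23 to -13 (10 mm, open above, down to the base at z 10), then the brass collar x -28 to -23, 28 wide, 18 high, then spring and cup from x -41.5, top z 82.
- pin_2 (a joint): spring bar 2: how far (m) it is pressed back toward the stand's -x; 0 = home, its end 4.5 mm inside the pad's eye (pad locked); pad free above 0.0055; limit 0.0125. 2.6 N at 0, 5.6 N at 7 mm; springs home by itself
- pin_2_mid (a point): point on spring bar 2's axis (8 mm steel bar along the stand's x), at stand x -18, z 70 when home: middle of the gap between lug and collar; moves with the bar. The same at every caliper. Without a fork in the gap the bar is home.
- pin_3 (a joint): spring bar 3: how far (m) it is pressed back toward the stand's -x; 0 = home, its end 4.5 mm inside the pad's eye (pad locked); pad free above 0.0055; limit 0.0125. 2.6 N at 0, 5.6 N at 7 mm; springs home by itself
- pin_3_mid (a point): point on spring bar 3's axis (8 mm steel bar along the stand's x), at stand x -18, z 70 when home: middle of the gap between lug and collar; moves with the bar. Same layout as pin_1.
- pin_4 (a joint): spring bar 4: how far (m) it is pressed back toward the stand's -x; 0 = home, its end 4.5 mm inside the pad's eye (pad locked); pad free above 0.0055; limit 0.0125. 2.6 N at 0, 5.6 N at 7 mm; springs home by itself
- pin_4_mid (a point): point on spring bar 4's axis (8 mm steel bar along the stand's x), at stand x -18, z 70 when home: middle of the gap between lug and collar; moves with the bar. Same layout as pin_1.
- pad_1: brake pad, worn or good (not told), 0.09 kg; may be absent (None from the start). Origin: middle of the backing plate's lower edge; z up to the tab, x from the plate to the friction side, y across. Plate 6 mm thick (x -3 to 3), 46 wide to z 33, 34 wide to z 46 with the 13 mm eye at z 40, then a plain tab 24 wide up to z 82: grip it along y
- pad_2: brake pad like pad_1, worn or good, may be absent. Black friction blocks on the plate's +x side, 34 wide, z 2.5 to 32: on a worn pad 2.5 mm thick (pad 8.5 mm overall, x -3 to 5.5), on a good one 9.5 mm (15.5 overall, x -3 to 12.5)
- pad_3: brake pad like pad_1 and pad_2, worn or good, may be absent
- pad_4: brake pad like pad_1 and pad_2, worn or good, may be absent
- pad_1_tab (a point): point on the middle of pad_1's tab, 70 mm above its origin
- pad_2_tab (a point): point on the middle of pad_2's tab, 70 mm above its origin
- pad_3_tab (a point): point on the middle of pad_3's tab, 70 mm above its origin
- pad_4_tab (a point): point on the middle of pad_4's tab, 70 mm above its origin
- fork: release fork, 140 mm high, 0.16 kg. Origin at the prong tips, z up to the handle. Prongs 60 long, y 7 to 15 and -15 to -7; flat back at x 8.5, tapered -x face: 3 mm thick at the tips (x 5.5 to 8.5), full 17 mm (x -8.5 to 8.5) from z 47 up. Neck 17x30 z 60 to 80 with a guard plate z 72 to 78 (x -18 to 8.5, y -21 to 21), red handle 16 (x) by 20 (y) z 80 to 140
- fork_grip (a point): point on the fork's axis in the handle, 120 mm above the tips. Use: back to the lug, axes parallel to the stand's, push straight down over the bar (10 to 20 N) until the tips are 4 to 8 mm above the stand's base (fork origin z 14 to 18): the collar is wedged back 7 mm and the fork stays clamped when let go
- holder: fixed wooden block 52x64x80 mm with a pocket 20.5 (x) by 34 (y), 76 deep; the fork hangs in it by its guard plate, prongs down, axes parallel, fork origin 8 mm above the block's underside. Origin on the bench under its centre
- gauge: fixed yellow scrap bin 150 (x) by 110 (y) by 120 mm, closed by the wear gauge: an aluminium lid (top z 126) with a slot between two ground steel rods. Origin on the bench under its centre
- gauge_slot (a point): centre of the slot, at the height of the lid's top. Slot along the gauge's y, 56 mm long, 12.5 mm wide (x) between two 12 mm round rods with axes at this height, tops 6 mm above; clamp blocks at the rods' ends rise 9 mm above. Below, the bin is open and its floor slopes, so a pad let go in the slot falls clear
- tray: loose blue tray 150 (x) by 110 (y) by 30 mm, walls and floor 4 mm, 0.45 kg. Origin: centre of its underside
- oiler_white: white oil bottle with red spout, 43 mm across, 142 high, standing, loose. Origin: centre of its underside
There are look-alikes about, which are no part of the job. What is shaped like the pad_1 but green or purple is not meant.

How it is judged:
On the way:
1. a spring bar is wedged back by the fork (((value of joint pin_1 above 0.005 m and contact force between fork and stand above 0.5 N) or (value of joint pin_2 above 0.005 m and contact force between fork and stand above 0.5 N) or (value of joint pin_3 above 0.005 m and contact force between fork and stand above 0.5 N) or (value of joint pin_4 above 0.005 m and contact force between fork and stand above 0.5 N))), for 0.2 s.
At the end, for the whole second after the job is handed in: worn pads in the bin, wholly under the gauge lid; good pads inside the tray outline, lower edge under 35 mm; fork in the holder (8 mm of centre, origin under 14 mm high, tilt under 0.15 rad); spring bars within 1.5 mm of home; tray level; fork and worn pads at rest (x of pad_1 in the frame of gauge between -0.075 and 0.075 m and y of pad_1 in the frame of gauge between -0.055 and 0.055 m and z of each of pad_1, pad_1_tab, pad_3, pad_3_tab in the frame of gauge below 0.116 m and x of pad_1_tab in the frame of gauge between -0.075 and 0.075 m and y of pad_1_tab in the frame of gauge between -0.055 and 0.055 m and linear speed of each of pad_1, pad_3, fork below 0.03 m/s and x of pad_3 in the frame of gauge between -0.075 and 0.075 m and y of pad_3 in the frame of gauge between -0.055 and 0.055 m and x of pad_3_tab in the frame of gauge between -0.075 and 0.075 m and y of pad_3_tab in the frame of gauge between -0.055 and 0.055 m and x of pad_2 in the frame of tray between -0.075 and 0.075 m and y of pad_2 in the frame of tray between -0.055 and 0.055 m and x of pad_2_tab in the frame of tray between -0.075 and 0.075 m and y of pad_2_tab in the frame of tray between -0.055 and 0.055 m and z of each of pad_2, pad_4 in the frame of tray below 0.035 m and x of pad_4 in the frame of tray between -0.075 and 0.075 m and y of pad_4 in the frame of tray between -0.055 and 0.055 m and x of pad_4_tab in the frame of tray between -0.075 and 0.075 m and y of pad_4_tab in the frame of tray between -0.055 and 0.055 m and x of fork in the frame of holder between -0.008 and 0.008 m and y of fork in the frame of holder between -0.008 and 0.008 m and z of fork in the frame of holder below 0.014 m and angle between fork's own z axis and vertical below 0.15 rad and value of joint each of pin_1, pin_2, pin_3, pin_4 below 0.0015 m and angle between tray's own z axis and vertical below 0.1 rad); the robot touches nothing.
It fails at once if the white oil bottle is knocked over (angle between oiler_white's own z axis and vertical above 0.6 rad).
Of pad_1, pad_2, pad_3, pad_4 only 2 to 3 are there at a start; the rules pass over those that are not, and their reading is None.
At some moment in a run one of tray may be knocked a few centimetres aside while the robot is not near it.
Once in a run the grip may slacken for a moment while it holds something.
It also fails if it takes over 210 s, if anything falls off the work surface, if the arm or the gripper's body presses on something with over 40 N, if the wrist force passes 120 N, or if a joint passes its speed limit or range.

## Working session

There is one attempt and no reset: what is moved stays moved. The work goes in short steps, Python scripts to look and compute and a tool call to move; the robot and the scene stay as the last step left them, time stands still between calls to the robot, and variables do not carry over. Pictures are saved under pics/ and viewed, and the job is handed in when it is done.

Besides the shell and the picture viewer there is one more tool, called after "Call:" as a command line: name --argument value ..., lists and objects as JSON in quotes. step_arm: Moves the arm, as the interface text tells. Its arguments: {"type":"object","properties":{"plan":{"type":"array"},"grip_force":{"type":"number"}},"required":["plan"]}

```bash
ls; mkdir -p pics; python3 - <<'E'
from rig import telemetry, optics
import cv2
o=telemetry.get_obs(); print(o)
for n in ["scene","top","wrist"]:
    d=optics.get_image(n); cv2.imwrite(f"pics/{n}0.png",d["color"]); print(n,d["K"],d["camera_from_world"],[k for k in d])
E
```

```text
pics
{'t': 0.0, 'joint_pos': array([-1.24069433,  0.60010558, -0.00252921,  1.6001691 ,  0.00176454,
        0.94293187, -0.07977891]), 'joint_vel': array([ 0.00068145,  0.00112939, -0.00071605,  0.0024225 ,  0.00112598,
        0.0015591 , -0.00048003]), 'joint_efforts': array([ 1.02594408e-03, -7.76453447e+01,  1.56569391e+00, -2.58008337e+01,
        1.23809790e-02,  9.01655818e-03, -1.53474566e-07]), 'tool_pos': array([0.28668133, 0.6653624 , 0.23041728]), 'tool_rot': array([ 8.35353240e-01,  5.49712939e-01, -6.36317214e-04,  4.94436071e-04]), 'wrist_force': array([0.22640561, 0.3468948 , 0.12501864]), 'wrist_torque': array([ 0.00225579,  0.023691  , -0.0186694 ]), 'finger_gap': 1.0002292371434145}
scene [[394.12642057   0.         255.39292224]
 [  0.         394.12642057 185.55377003]
 [  0.           0.           1.        ]] [[-0.73629505 -0.67634592 -0.02063474  0.43012167]
 [ 0.30163487 -0.35536294  0.88472232 -0.23697949]
 [-0.60571116  0.64519251  0.46566149 -0.65870633]
 [ 0.          0.          0.          1.        ]] ['color', 'K', 'camera_from_world']
top [[400.50920356   0.         254.11291698]
 [  0.         400.50920356 190.61420776]
 [  0.           0.           1.        ]] [[-0.15381716 -0.98806652 -0.00805255  0.11089639]
 [ 0.93440957 -0.14810425  0.32395045 -0.53758917]
 [-0.32127721  0.04230476  0.94603978 -1.08011407]
 [ 0.          0.          0.          1.        ]] ['color', 'K', 'camera_from_world']
wrist [[297.31863964   0.         256.26460182]
 [  0.         297.31863964 192.10034555]
 [  0.           0.           1.        ]] [[ 0.39571917  0.91836932 -0.00203494 -0.72479063]
 [-0.87231403  0.3751795  -0.31354199  0.04082795]
 [-0.28718387  0.12584968  0.94957216 -0.38065243]
 [ 0.          0.          0.          1.        ]] ['color', 'K', 'camera_from_world']
```

View pics/scene0.png

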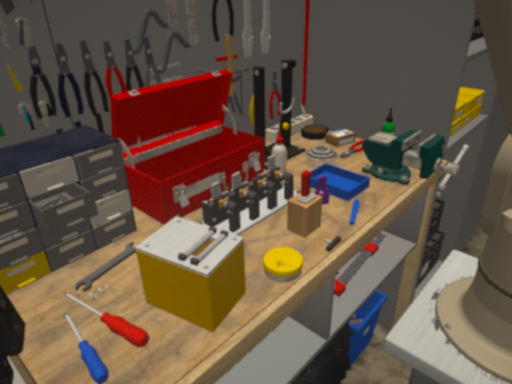

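View pics/top0.png

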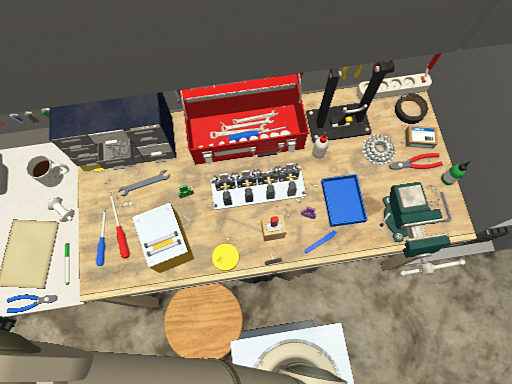

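View pics/wrist0.png

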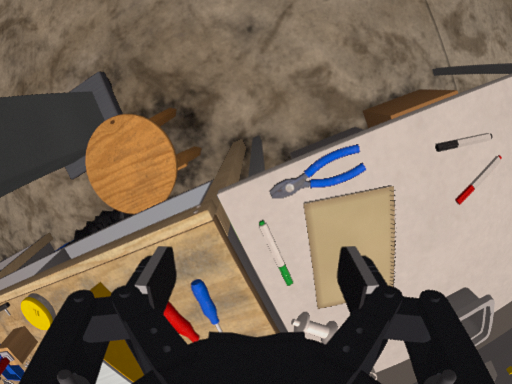

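```bash
cat > h.py <<'E'
import numpy as np, cv2
from rig import telemetry, optics
from scipy.spatial.transform import Rotation as R
from scipy.optimize import least_squares
def img(n):
    return optics.get_image(n)
def proj(d,P,fish=False):
    P=np.atleast_2d(P); T=d["camera_from_world"]; K=d["K"]
    c=P@T[:3,:3].T+T[:3,3]; x,y,z=c[:,0],-c[:,1],-c[:,2]
    if fish:
        r=np.hypot(x,y); th=np.arctan2(r,z); s=th/np.maximum(r,1e-9)
        u=x*s;v=y*s
    else: u=x/z; v=y/z
    return np.c_[K[0,0]*u+K[0,2],K[1,1]*v+K[1,2]]
def ray(d,uv,fish=False):
    T=d["camera_from_world"]; K=d["K"]; a=(uv[0]-K[0,2])/K[0,0]; b=(uv[1]-K[1,2])/K[1,1]
    if fish:
        r=np.hypot(a,b); s=np.sin(r)/max(r,1e-9); v=np.array([a*s,-b*s,-np.cos(r)])
    else: v=np.array([a,-b,-1.])
    Rm=T[:3,:3]; return -Rm.T@T[:3,3], Rm.T@v
def atz(d,uv,z,fish=False):
    o,v=ray(d,uv,fish); return o+v*(z-o[2])/v[2]
def crop(d,name,u0,v0,u1,v1,s):
    c=cv2.resize(d["color"][v0:v1,u0:u1],None,fx=s,fy=s,interpolation=cv2.INTER_CUBIC); cv2.imwrite("pics/"+name,c)
def pose(x,y,yaw): 
    c,s=np.cos(yaw),np.sin(yaw); return np.array([[c,-s,0,x],[s,c,0,y],[0,0,1,0],[0,0,0,1.]])
def tp(T,p): p=np.atleast_2d(p); return p@T[:3,:3].T+T[:3,3]
E
python3 - <<'E'
from h import *
d=img("top"); crop(d,"t1.png",200,150,390,270,4); crop(d,"t2.png",120,190,220,280,6)
d=img("scene"); crop(d,"s1.png",190,120,390,260,4)
E
```

```text
(no output)
```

View pics/t1.png

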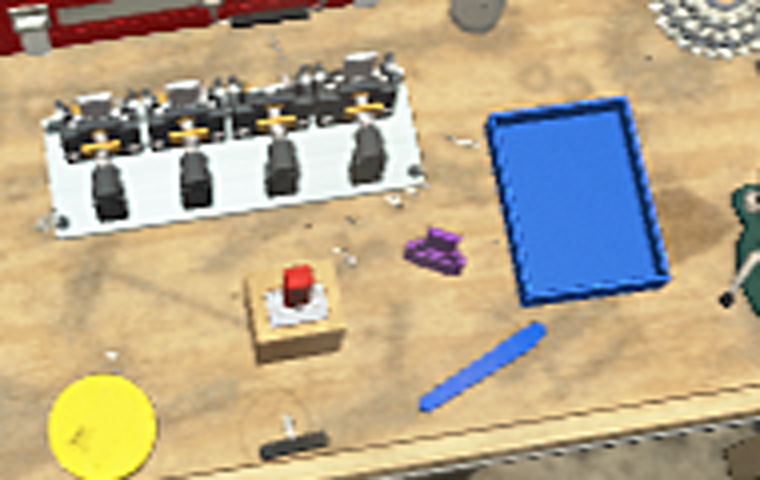

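View pics/t2.png

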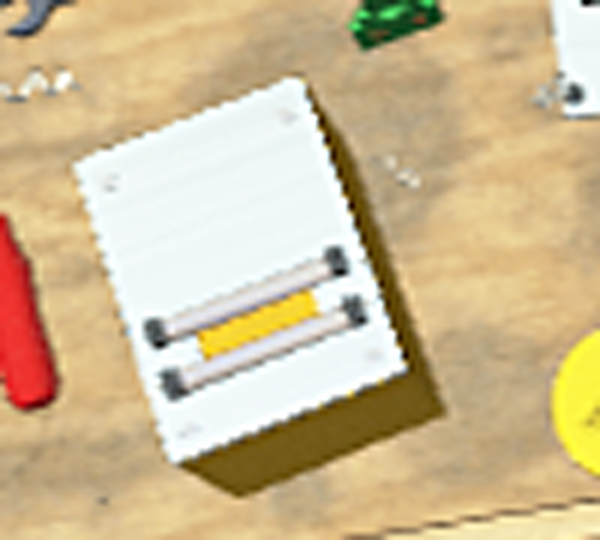

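View pics/s1.png

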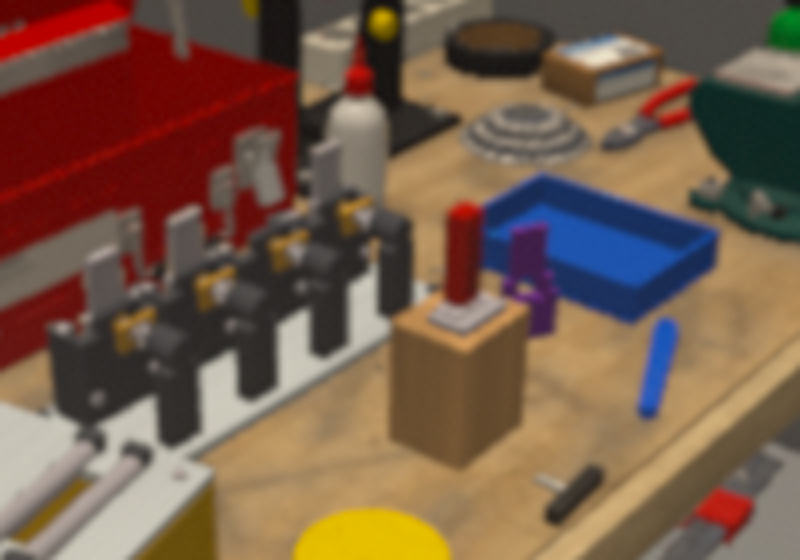

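```bash
python3 - <<'E'
from h import *
d=img("top")
f=lambda u,v,z:atz(d,(200+u/4,150+v/4),z).round(4)
for n,u,v,z in [("FL",58,238,10),("FR",425,185,10),("BL",45,118,10),("holder top c",297,308,80),("hFL",257,345,80),("hFR",345,328,80),("hBL",245,280,80),("hBR",332,266,80),("trayFL",523,305,30),("trayFR",668,280,30),("trayBL",488,118,30),("trayBR",625,98,30),("tab1",97,97,112),("tab2",185,86,112),("tab4",362,57,112)]: print(n,f(u,v,z/1000))
g=lambda u,v,z:atz(d,(120+u/6,190+v/6),z).round(4)
for n,u,v in [("BL",75,165),("BR",300,78),("FR",408,372),("FL",175,463)]: print("lid",n,g(u,v,.126))
w=img("wrist"); o=telemetry.get_obs(); Rt=R.from_quat(o["tool_rot"]).as_matrix()
T=w["camera_from_world"]; c=-T[:3,:3].T@T[:3,3]; print("cam",c,"in tool",Rt.T@(c-o["tool_pos"])); print("cam axes in tool\n",Rt.T@T[:3,:3].T); print(Rt)
ci=img("top")["camera_from_world"]; print(-ci[:3,:3].T@ci[:3,3])
E
```

```text
FL [0.5337 0.1528 0.01  ]
FR [ 0.5317 -0.1349  0.01  ]
BL [0.6334 0.1509 0.01  ]
holder top c [ 0.4341 -0.0142  0.08  ]
hFL [0.412  0.0184 0.08  ]
hFR [ 0.4144 -0.0455  0.08  ]
hBL [0.4602 0.0192 0.08  ]
hBR [ 0.4607 -0.0444  0.08  ]
trayFL [ 0.4218 -0.1851  0.03  ]
trayFR [ 0.4237 -0.2964  0.03  ]
trayBL [ 0.5717 -0.1903  0.03  ]
trayBR [ 0.5713 -0.299   0.03  ]
tab1 [0.604  0.1051 0.112 ]
tab2 [0.6025 0.0407 0.112 ]
tab4 [ 0.6047 -0.0906  0.112 ]
lid BL [0.511  0.3726 0.126 ]
lid BR [0.5367 0.2662 0.126 ]
lid FR [0.3915 0.2302 0.126 ]
lid FL [0.3672 0.3364 0.126 ]
cam [0.2131742  0.69835031 0.3732624 ] in tool [ 0.00075691 -0.08054808 -0.1421849 ]
cam axes in tool
 [[ 9.99999663e-01 -1.39793710e-04  8.09013264e-04]
 [ 1.20795368e-04 -9.49620567e-01 -3.13401920e-01]
 [ 8.12067252e-04  3.13401912e-01 -9.49620231e-01]]
[[ 3.95630661e-01  9.18409700e-01 -5.03801085e-05]
 [ 9.18409635e-01 -3.95630653e-01 -3.58859747e-04]
 [-3.49512188e-04  9.57063420e-05 -9.99999934e-01]]
[0.17237019 0.07564774 1.19687612]
```

```bash
cat >> h.py <<'E'
def Rdown(yaw): # tool x along azimuth yaw(deg), z down
    a=np.radians(yaw); x=np.array([np.cos(a),np.sin(a),0]); z=np.array([0,0,-1.]); return np.c_[x,np.cross(z,x),z]
def go(p,yaw,Rt=None):
    o=telemetry.get_obs(); Rc=R.from_quat(o["tool_rot"]).as_matrix(); Rt=Rdown(yaw) if Rt is None else Rt
    t=Rc.T@(np.array(p)-o["tool_pos"]); a=np.degrees(R.from_matrix(Rc.T@Rt).as_rotvec())
    print("t",t.round(4),"a",a.round(2),"rows>=",np.ceil(max(np.linalg.norm(t)/.0625,np.linalg.norm(a)/10.7)),"from",o["tool_pos"].round(4))
    return o
E
python3 - <<'E'
from h import *
go([.44,-.013,.35],90)
E
```

```text
t [-0.5628  0.4092 -0.1187] a [ 0.000e+00  1.000e-02 -2.331e+01] rows>= 12.0 from [0.2869 0.6658 0.2311]
```

Call:
step_arm --plan '[{"tx": -0.563,"ty": 0.409,"tz": -0.119,"az": -23.3,"claw": 1},{"tx": -0.563,"ty": 0.409,"tz": -0.119,"az": -23.3,"claw": 1},{"tx": -0.563,"ty": 0.409,"tz": -0.119,"az": -23.3,"claw": 1},{"tx": -0.563,"ty": 0.409,"tz": -0.119,"az": -23.3,"claw": 1},{"tx": -0.563,"ty": 0.409,"tz": -0.119,"az": -23.3,"claw": 1},{"tx": -0.563,"ty": 0.409,"tz": -0.119,"az": -23.3,"claw": 1},{"tx": -0.563,"ty": 0.409,"tz": -0.119,"az": -23.3,"claw": 1},{"tx": -0.563,"ty": 0.409,"tz": -0.119,"az": -23.3,"claw": 1},{"tx": -0.563,"ty": 0.409,"tz": -0.119,"az": -23.3,"claw": 1},{"tx": -0.563,"ty": 0.409,"tz": -0.119,"az": -23.3,"claw": 1},{"tx": -0.563,"ty": 0.409,"tz": -0.119,"az": -23.3,"claw": 1},{"tx": -0.563,"ty": 0.409,"tz": -0.119,"az": -23.3,"claw": 1}]'

```text
invalid input
```

Call:
step_arm --plan '[{"tx": 0,"ty": 0,"tz": 0,"claw": 1},{"tx": 0,"ty": 0,"tz": 0,"claw": 1},{"tx": 0,"ty": 0,"tz": 0,"claw": 1}]'

```text
invalid input
```

```bash
python3 - <<'E'
from h import *
go([.44,-.013,.35],90)
d=img("wrist"); cv2.imwrite("pics/w1.png",d["color"]); crop(d,"w1c.png",80,40,420,260,2.3)
import pickle; pickle.dump(d,open("w1.pkl","wb"))
E
```

```text
t [-0.5628  0.4092 -0.1187] a [ 0.000e+00  1.000e-02 -2.331e+01] rows>= 12.0 from [0.2869 0.6658 0.2311]
```

View pics/w1.png

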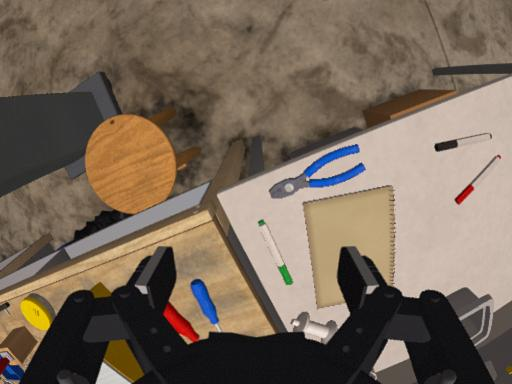

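Refused: probably every key is needed, perhaps also grip_force. Testing a small one.

Call:
step_arm --plan '[{"ax": 0,"ay": 0,"az": 0,"tx": 0,"ty": 0,"tz": -0.119,"claw": 1},{"ax": 0,"ay": 0,"az": 0,"tx": 0,"ty": 0,"tz": -0.119,"claw": 1}]' --grip_force 60

```text
t: 0.7
tool_pos: [0.2868, 0.6657, 0.3516]
tool_rot: [0.835, 0.55, -0.0, 0.0]
wrist_force: [0.0, 1.0, -0.2]
finger_gap: 1.003
```

Call:
step_arm --plan '[{"ax": 0,"ay": 0,"az": -23.3,"tx": -0.563,"ty": 0.409,"tz": 0,"claw": 1},{"ax": 0,"ay": 0,"az": -23.3,"tx": -0.563,"ty": 0.409,"tz": 0,"claw": 1},{"ax": 0,"ay": 0,"az": -23.3,"tx": -0.563,"ty": 0.409,"tz": 0,"claw": 1},{"ax": 0,"ay": 0,"az": -23.3,"tx": -0.563,"ty": 0.409,"tz": 0,"claw": 1},{"ax": 0,"ay": 0,"az": -23.3,"tx": -0.563,"ty": 0.409,"tz": 0,"claw": 1},{"ax": 0,"ay": 0,"az": -23.3,"tx": -0.563,"ty": 0.409,"tz": 0,"claw": 1},{"ax": 0,"ay": 0,"az": -23.3,"tx": -0.563,"ty": 0.409,"tz": 0,"claw": 1},{"ax": 0,"ay": 0,"az": -23.3,"tx": -0.563,"ty": 0.409,"tz": 0,"claw": 1},{"ax": 0,"ay": 0,"az": -23.3,"tx": -0.563,"ty": 0.409,"tz": 0,"claw": 1},{"ax": 0,"ay": 0,"az": -23.3,"tx": -0.563,"ty": 0.409,"tz": 0,"claw": 1},{"ax": 0,"ay": 0,"az": -23.3,"tx": -0.563,"ty": 0.409,"tz": 0,"claw": 1},{"ax": 0,"ay": 0,"az": -23.3,"tx": -0.563,"ty": 0.409,"tz": 0,"claw": 1}]' --grip_force 60

```text
t: 2.2
tool_pos: [0.44, -0.0171, 0.3507]
tool_rot: [0.709, 0.705, 0.0, 0.001]
wrist_force: [0.6, 0.2, -0.0]
finger_gap: 1.0
```

```bash
python3 - <<'E'
from h import *
go([.44,-.013,.35],90)
d=img("wrist"); cv2.imwrite("pics/w1.png",d["color"]); crop(d,"w1c.png",80,40,420,260,2.3)
import pickle; pickle.dump(d,open("w1.pkl","wb"))
E
```

```text
t [0.0041 0.     0.0007] a [ 0.06  0.04 -0.37] rows>= 1.0 from [ 0.44   -0.0171  0.3507]
```

View pics/w1.png

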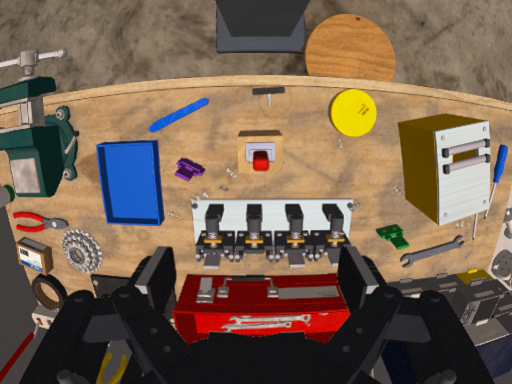

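```bash
python3 - <<'E'
from h import *
import pickle
d=pickle.load(open("w1.pkl","rb"))
crop(d,"w1a.png",180,190,360,275,4.4); crop(d,"w1b.png",225,120,295,185,8); crop(d,"w1d.png",390,105,500,230,4.6)
E
```

```text
(no output)
```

View pics/w1a.png

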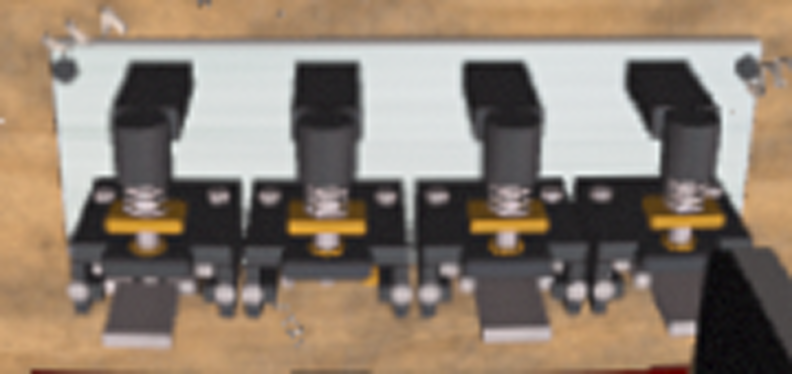

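View pics/w1b.png

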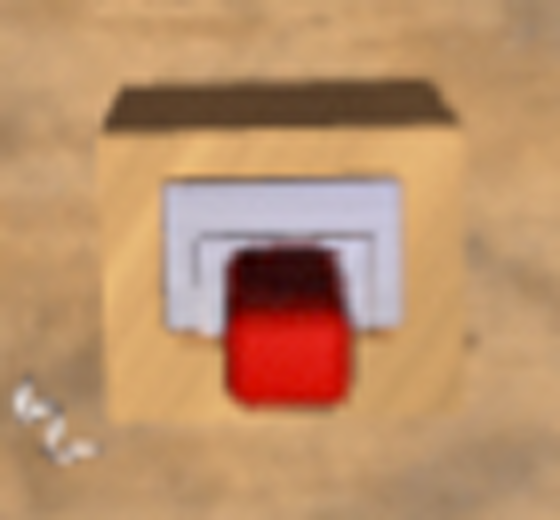

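View pics/w1d.png

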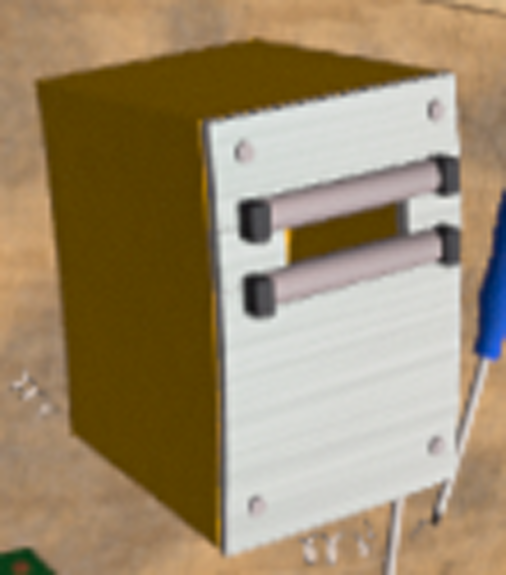

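```bash
python3 - <<'E'
from h import *
import pickle
d=pickle.load(open("w1.pkl","rb"))
def S(n,u,v,z): print(n,atz(d,(180+u/4.4,190+v/4.4),z,True).round(4))
def H(n,u,v,z): print(n,atz(d,(225+u/8,120+v/8),z,True).round(4))
def G(n,u,v,z): print(n,atz(d,(390+u/4.6,105+v/4.6),z,True).round(4))
S("baseL",52,42,.01);S("baseR",762,40,.01)
for n,u,v in [("tab4",138,340),("tab2",516,334),("tab4l",105,340),("tab4r",172,341),("t2l",482,335),("t2r",548,334)]: S(n,u,v,.112)
for n,u,v in [("c4f",147,205),("c3f",327,205),("c2f",508,205),("c1f",684,200)]: S(n,u,v,.079)
for n,u,v in [("c4b",147,218),("c3b",327,219),("c2b",508,218),("c1b",684,212)]: S(n,u,v,.079)
for n,u,v in [("FL",105,130),("FR",465,127),("BL",108,420),("BR",466,417)]: H("h"+n,u,v,.08)
for n,u,v in [("FL",165,178),("FR",403,178),("BL",165,328),("BR",403,325)]: H("g"+n,u,v,.086)
for n,u,v in [("FL",230,315),("FR",348,315),("BL",232,402),("BR",350,402)]: H("handle",u,v,.148)
for n,u,v in [("a",205,122),("b",455,73),("c",458,475),("d",225,553)]: G("lid"+n,u,v,.126)
for n,u,v in [("a",257,218),("b",446,174),("c",260,294),("d",446,244)]: G("blk"+n,u,v,.135)
for n,u,v in [("a",288,229),("b",403,204),("c",290,264),("d",403,235)]: G("slot"+n,u,v,.126)
E
```

```text
baseL [ 0.5325 -0.1305  0.01  ]
baseR [0.5337 0.1559 0.01  ]
tab4 [ 0.6057 -0.0862  0.112 ]
tab2 [0.6039 0.0443 0.112 ]
tab4l [ 0.606  -0.0978  0.112 ]
tab4r [ 0.6059 -0.0743  0.112 ]
t2l [0.6039 0.0325 0.112 ]
t2r [0.6043 0.0555 0.112 ]
c4f [ 0.5696 -0.0848  0.079 ]
c3f [ 0.5695 -0.0207  0.079 ]
c2f [0.5703 0.0437 0.079 ]
c1f [0.5701 0.1084 0.079 ]
c4b [ 0.5748 -0.0851  0.079 ]
c3b [ 0.5751 -0.0207  0.079 ]
c2b [0.5756 0.0439 0.079 ]
c1b [0.575 0.109 0.079]
hFL [ 0.4141 -0.0419  0.08  ]
hFR [0.4138 0.0209 0.08  ]
hBL [ 0.4665 -0.0425  0.08  ]
hBR [0.4663 0.0218 0.08  ]
gFL [ 0.4218 -0.0313  0.086 ]
gFR [0.422  0.0097 0.086 ]
gBL [ 0.4484 -0.0317  0.086 ]
gBR [0.4481 0.0099 0.086 ]
handle [ 0.4329 -0.0196  0.148 ]
handle [ 0.433  -0.0022  0.148 ]
handle [ 0.4462 -0.0195  0.148 ]
handle [ 0.4463 -0.0018  0.148 ]
lida [0.3935 0.2327 0.126 ]
lidb [0.3681 0.3412 0.126 ]
lidc [0.5124 0.378  0.126 ]
lidd [0.5375 0.2686 0.126 ]
blka [0.4208 0.2508 0.135 ]
blkb [0.4016 0.3333 0.135 ]
blkc [0.4448 0.2562 0.135 ]
blkd [0.4252 0.3381 0.135 ]
slota [0.4253 0.2712 0.126 ]
slotb [0.4143 0.3224 0.126 ]
slotc [0.4367 0.2741 0.126 ]
slotd [0.4248 0.3245 0.126 ]
```

Call:
step_arm --plan '[{"ax": 0,"ay": 0,"az": -0.4,"tx": 0.004,"ty": 0,"tz": 0.06,"claw": 1},{"ax": 0,"ay": 0,"az": -0.4,"tx": 0.004,"ty": 0,"tz": 0.1,"claw": 1},{"ax": 0,"ay": 0,"az": -0.4,"tx": 0.004,"ty": 0,"tz": 0.1,"claw": 1},{"ax": 0,"ay": 0,"az": -0.4,"tx": 0.004,"ty": 0,"tz": 0.1,"claw": 1}]'

```text
t: 2.75
tool_pos: [0.4405, -0.0083, 0.2515]
tool_rot: [0.704, 0.71, 0.001, 0.0]
wrist_force: [0.3, 0.5, 0.2]
finger_gap: 1.002
```

```bash
python3 - <<'E'
from h import *
import pickle
go([.44,-.013,.25],90)
d=img("wrist"); pickle.dump(d,open("w2.pkl","wb")); cv2.imwrite("pics/w2.png",d["color"]); crop(d,"w2a.png",220,60,300,140,7)
E
```

```text
t [-0.0047 -0.0005  0.0015] a [ 0.07 -0.02  0.45] rows>= 1.0 from [ 0.4405 -0.0083  0.2515]
```

View pics/w2.png

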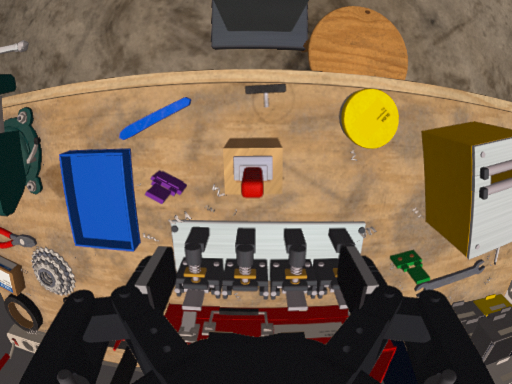

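View pics/w2a.png

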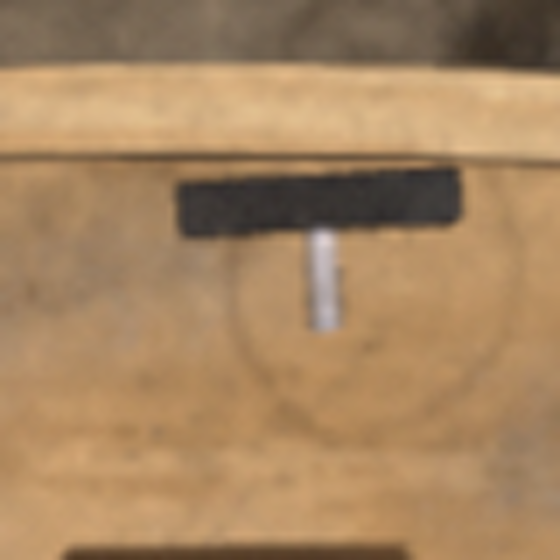

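```bash
python3 - <<'E'
from h import *
import pickle
d=pickle.load(open("w2.pkl","rb"))
crop(d,"w2b.png",210,130,300,205,8); crop(d,"w2c.png",160,215,375,310,3.7)
E
```

```text
(no output)
```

View pics/w2b.png

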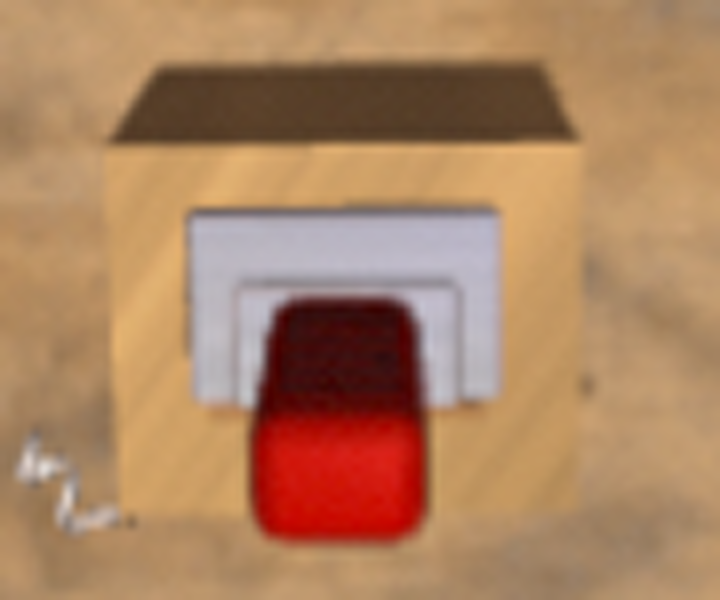

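View pics/w2c.png

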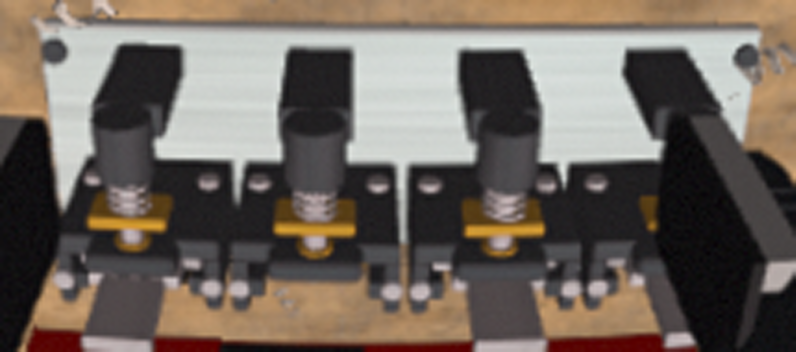

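```bash
python3 - <<'E'
from h import *
import pickle
d=pickle.load(open("w2.pkl","rb"))
def S(n,u,v,z): print(n,atz(d,(160+u/3.7,215+v/3.7),z,True).round(4))
def H(n,u,v,z): print(n,atz(d,(210+u/8,130+v/8),z,True).round(4))
S("baseL",40,25,.01);S("baseR",758,29,.01)
for n,u,v in [("t4l",83,343),("t4r",155,343),("t2l",473,343),("t2r",547,343)]: S(n,u,v,.112)
for n,u,v in [("FL",108,140),("FR",580,140),("BL",122,515),("BR",578,512)]: H("h"+n,u,v,.08)
for n,u,v in [("FL",190,210),("FR",500,208),("BL",192,403),("BR",500,402)]: H("g"+n,u,v,.086)
for n,u,v in [("FL",255,418),("FR",427,418),("BL",258,540),("BR",424,540)]: H("handle",u,v,.148)
for n,u,v in [("c4",127,231),("c3",312,235),("c2",500,235)]: S(n,u,v,.079)
print(telemetry.get_obs()["tool_pos"])
E
```

```text
baseL [ 0.5334 -0.1311  0.01  ]
baseR [0.5338 0.154  0.01  ]
t4l [ 0.6061 -0.0986  0.112 ]
t4r [ 0.604  -0.0735  0.112 ]
t2l [0.6019 0.0321 0.112 ]
t2r [0.6028 0.0571 0.112 ]
hFL [ 0.4139 -0.043   0.08  ]
hFR [0.4135 0.0201 0.08  ]
hBL [ 0.4669 -0.0422  0.08  ]
hBR [0.4659 0.0215 0.08  ]
gFL [ 0.4223 -0.0316  0.086 ]
gFR [0.4217 0.0092 0.086 ]
gBL [ 0.4488 -0.0317  0.086 ]
gBR [0.4483 0.0098 0.086 ]
handle [ 0.4325 -0.0202  0.148 ]
handle [ 0.4324 -0.0017  0.148 ]
handle [ 0.4465 -0.02    0.148 ]
handle [ 0.4463 -0.0018  0.148 ]
c4 [ 0.581  -0.0867  0.079 ]
c3 [ 0.5803 -0.0219  0.079 ]
c2 [0.5805 0.0432 0.079 ]
[ 0.44072639 -0.00846549  0.2518137 ]
```

```bash
python3 - <<'E'
from h import *
go([.44,-.011,.109],90)
E
```

```text
t [-0.0026 -0.0011  0.1428] a [ 0.13 -0.03  0.44] rows>= 3.0 from [ 0.4407 -0.0085  0.2518]
```

Call:
step_arm --plan '[{"ax": 0.1,"ay": 0,"az": 0.4,"tx": -0.0026,"ty": -0.001,"tz": 0.05,"claw": 1},{"ax": 0.1,"ay": 0,"az": 0.4,"tx": -0.0026,"ty": -0.001,"tz": 0.1,"claw": 1},{"ax": 0.1,"ay": 0,"az": 0.4,"tx": -0.0026,"ty": -0.001,"tz": 0.143,"claw": 1},{"ax": 0.1,"ay": 0,"az": 0.4,"tx": -0.0026,"ty": -0.001,"tz": 0.143,"claw": 0.6},{"ax": 0.1,"ay": 0,"az": 0.4,"tx": -0.0026,"ty": -0.001,"tz": 0.143,"claw": 0.0},{"ax": 0.1,"ay": 0,"az": 0.4,"tx": -0.0026,"ty": -0.001,"tz": 0.143,"claw": 0},{"ax": 0.1,"ay": 0,"az": 0.4,"tx": -0.0026,"ty": -0.001,"tz": 0.143,"claw": 0},{"ax": 0.1,"ay": 0,"az": 0.4,"tx": -0.0026,"ty": -0.001,"tz": 0.143,"claw": 0}]' --grip_force 90

```text
t: 3.8
tool_pos: [0.4399, -0.0116, 0.1089]
tool_rot: [0.707, 0.707, 0.001, 0.0]
wrist_force: [-0.1, -0.5, 13.6]
finger_gap: 0.223
```

```bash
python3 - <<'E'
from h import *
o=go([.44,-.011,.25],90); print(o["wrist_force"],o["wrist_torque"],o["finger_gap"])
E
```

```text
t [ 0.0007  0.0004 -0.1411] a [ 0.09 -0.02 -0.02] rows>= 3.0 from [ 0.4399 -0.0116  0.1089]
[-0.05669798 -0.45312158 13.64067532] [ 0.13300313  0.25884468 -0.08788347] 0.22267284565493886
```

Call:
step_arm --plan '[{"ax": 0,"ay": 0,"az": 0,"tx": 0,"ty": 0,"tz": -0.04,"claw": 0},{"ax": 0,"ay": 0,"az": 0,"tx": 0,"ty": 0,"tz": -0.09,"claw": 0},{"ax": 0,"ay": 0,"az": 0,"tx": 0,"ty": 0,"tz": -0.13,"claw": 0},{"ax": 0,"ay": 0,"az": 0,"tx": -0.025,"ty": 0.04,"tz": -0.13,"claw": 0},{"ax": 0,"ay": 0,"az": 0,"tx": -0.05,"ty": 0.09,"tz": -0.13,"claw": 0},{"ax": 0,"ay": 0,"az": 0,"tx": -0.076,"ty": 0.139,"tz": -0.13,"claw": 0},{"ax": 0,"ay": 0,"az": 0,"tx": -0.076,"ty": 0.139,"tz": -0.13,"claw": 0},{"ax": 0,"ay": 0,"az": 0,"tx": -0.076,"ty": 0.139,"tz": -0.13,"claw": 0}]'

```text
t: 4.8
tool_pos: [0.5771, -0.0875, 0.2372]
tool_rot: [0.707, 0.707, -0.001, -0.001]
wrist_force: [-0.3, -0.3, -2.1]
finger_gap: 0.216
```

```bash
python3 - <<'E'
from h import *
import pickle
o=go([.581,-.087,.239],90); print(o["wrist_force"],o["finger_gap"])
d=img("wrist"); pickle.dump(d,open("w3.pkl","wb")); cv2.imwrite("pics/w3.png",d["color"]); crop(d,"w3a.png",160,120,360,270,4)
e=img("scene"); crop(e,"s3.png",190,100,390,250,4)
E
```

```text
t [ 0.0005  0.0039 -0.0018] a [-0.15 -0.02 -0.02] rows>= 1.0 from [ 0.5771 -0.0875  0.2372]
[-0.25961207 -0.34861873 -2.06384761] 0.2162720163005212
```

View pics/w3.png

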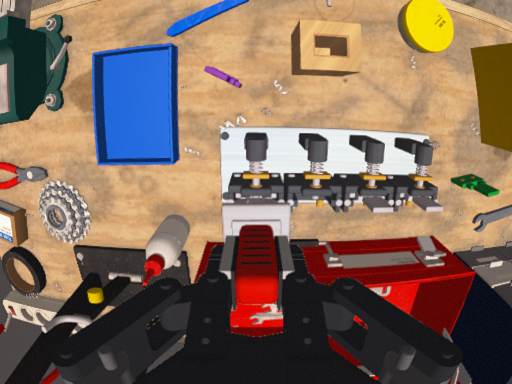

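View pics/w3a.png

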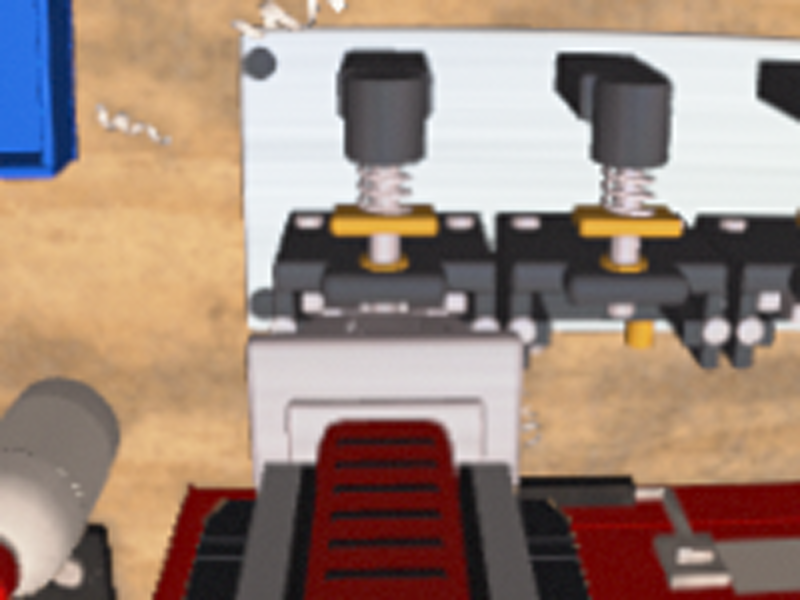

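View pics/s3.png

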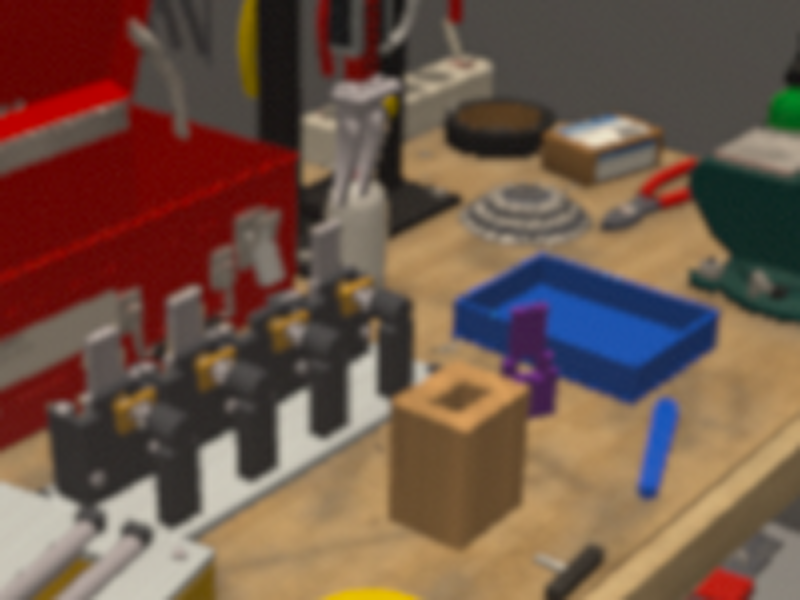

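```bash
python3 - <<'E'
from h import *
import pickle
d=pickle.load(open("w3.pkl","rb")); T=d["camera_from_world"]; c=-T[:3,:3].T@T[:3,3]; print("cam",c)
A=lambda n,u,v,z: print(n,atz(d,(160+u/4,120+v/4),z,True).round(4))
A("collar rear top",384,234,.079)
A("collar front top",384,208,.079)
A("lug top front",384,265,.082);A("lug top back",384,302,.082)
A("lugtop c2 back",626,302,.082)
A("baseL",243,28,.01)
A("c3 rear",628,236,.079)
A("cup front lower L",384,75,.082)
print("tcp est", c+R.from_matrix(Rdown(90)).apply([-.0008,.0805,.1422]))
A("guard front L",248,338,.2372-.101+.078);A("guard front R",524,335,.2372-.101+.078)
print(telemetry.get_obs()["tool_pos"])
E
```

```text
cam [ 0.49724392 -0.08693235  0.37968191]
collar rear top [ 0.5805 -0.0872  0.079 ]
collar front top [ 0.5735 -0.0872  0.079 ]
lug top front [ 0.5881 -0.0872  0.082 ]
lug top back [ 0.5983 -0.0872  0.082 ]
lugtop c2 back [ 0.5984 -0.0224  0.082 ]
baseL [ 0.5328 -0.1311  0.01  ]
c3 rear [ 0.5809 -0.0223  0.079 ]
cup front lower L [ 0.5381 -0.0872  0.082 ]
tcp est [ 0.57774392 -0.08773235  0.23748191]
guard front L [ 0.5591 -0.1074  0.2142]
guard front R [ 0.5587 -0.0662  0.2142]
[ 0.57686441 -0.08701096  0.23736295]
```

Call:
step_arm --plan '[{"ax": 0,"ay": 0,"az": 0,"tx": 0,"ty": 0.002,"tz": 0.03,"claw": 0},{"ax": 0,"ay": 0,"az": 0,"tx": 0,"ty": 0.002,"tz": 0.05,"claw": 0},{"ax": 0,"ay": 0,"az": 0,"tx": 0,"ty": 0.002,"tz": 0.05,"claw": 0},{"ax": 0,"ay": 0,"az": 0,"tx": 0,"ty": 0.002,"tz": 0.05,"claw": 0}]'

```text
t: 5.4
tool_pos: [0.58, -0.0875, 0.1881]
tool_rot: [0.707, 0.707, -0.0, -0.0]
wrist_force: [-0.1, 0.6, -2.1]
finger_gap: 0.223
```

```bash
python3 - <<'E'
from h import *
import pickle
o=go([.579,-.087,.15],90); print(o["wrist_force"],o["finger_gap"])
d=img("wrist"); pickle.dump(d,open("w4.pkl","wb")); crop(d,"w4a.png",160,150,360,300,4)
E
```

```text
t [ 0.0005 -0.001   0.0381] a [-0.04 -0.    0.01] rows>= 1.0 from [ 0.58   -0.0875  0.1881]
[-0.12255888  0.62610589 -2.11299891] 0.22267718561484537
```

View pics/w4a.png

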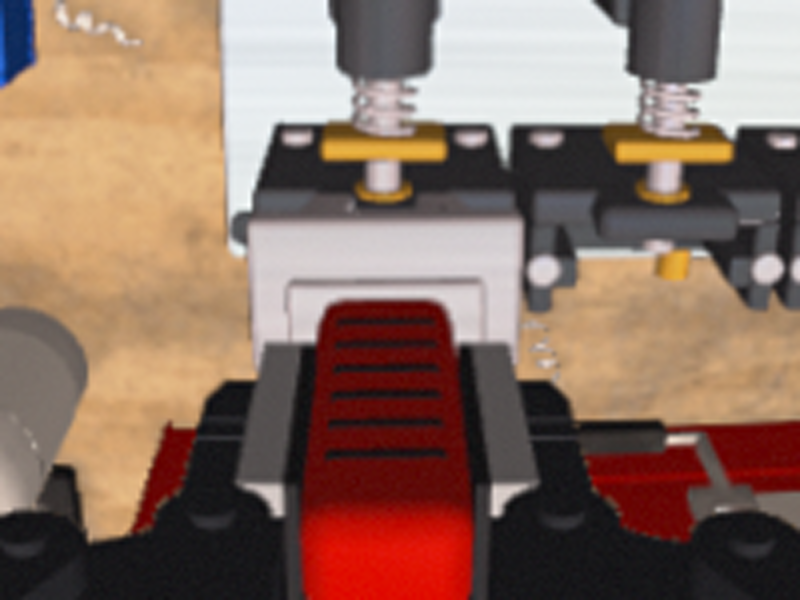

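Call:
step_arm --plan '[{"ax": 0,"ay": 0,"az": 0,"tx": 0,"ty": -0.001,"tz": 0.02,"claw": 0},{"ax": 0,"ay": 0,"az": 0,"tx": 0,"ty": -0.001,"tz": 0.037,"claw": 0},{"ax": 0,"ay": 0,"az": 0,"tx": 0,"ty": -0.001,"tz": 0.037,"claw": 0}]'

```text
t: 5.82
tool_pos: [0.5798, -0.0876, 0.1497]
tool_rot: [0.707, 0.707, -0.0, -0.0]
wrist_force: [3.9, -0.7, -2.0]
finger_gap: 0.224
```

Call:
step_arm --plan '[{"ax": 0,"ay": 0,"az": 0,"tx": 0,"ty": 0.0015,"tz": 0.008,"claw": 0},{"ax": 0,"ay": 0,"az": 0,"tx": 0,"ty": 0.0015,"tz": 0.016,"claw": 0},{"ax": 0,"ay": 0,"az": 0,"tx": 0,"ty": 0.0015,"tz": 0.016,"claw": 0}]'

```text
t: 6.2
tool_pos: [0.5809, -0.0877, 0.1335]
tool_rot: [0.707, 0.707, -0.0, -0.0]
wrist_force: [5.3, -0.1, -2.5]
finger_gap: 0.224
```

Call:
step_arm --plan '[{"ax": 0,"ay": 0,"az": 0,"tx": 0,"ty": 0.001,"tz": 0.009,"claw": 0},{"ax": 0,"ay": 0,"az": 0,"tx": 0,"ty": 0.001,"tz": 0.018,"claw": 0},{"ax": 0,"ay": 0,"az": 0,"tx": 0,"ty": 0.001,"tz": 0.018,"claw": 0},{"ax": 0,"ay": 0,"az": 0,"tx": 0,"ty": 0.001,"tz": 0.018,"claw": 0}]'

```text
t: 6.7
tool_pos: [0.5814, -0.0876, 0.1151]
tool_rot: [0.707, 0.707, -0.001, -0.001]
wrist_force: [6.2, -0.0, -5.2]
finger_gap: 0.218
```

```bash
python3 - <<'E'
from h import *
import pickle
o=go([.579,-.087,.15],90); print(o["wrist_force"],o["finger_gap"])
d=img("wrist"); pickle.dump(d,open("w5.pkl","wb")); crop(d,"w5a.png",160,150,360,300,4)
e=img("scene"); crop(e,"s5.png",190,100,390,250,4)
E
```

```text
t [ 0.0006 -0.0025 -0.0349] a [-0.11  0.01  0.  ] rows>= 1.0 from [ 0.5814 -0.0876  0.1151]
[ 6.20615102 -0.04523174 -5.18851374] 0.21769495970338693
```

View pics/w5a.png

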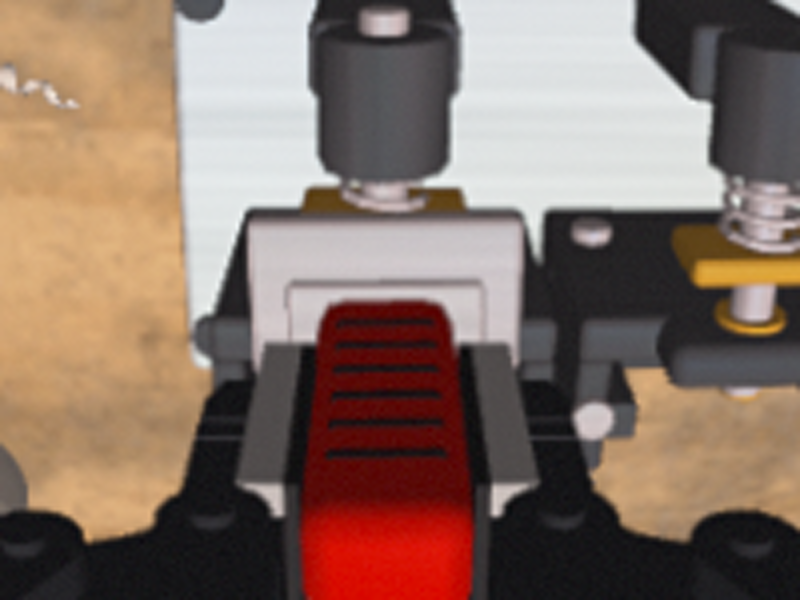

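View pics/s5.png

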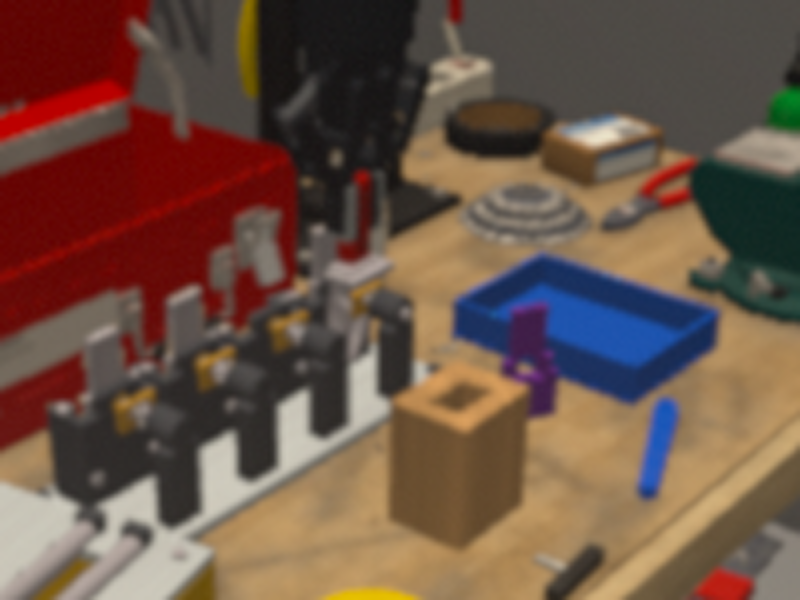

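Call:
step_arm --plan '[{"ax": 0,"ay": 0,"az": 0,"tx": 0,"ty": 0.001,"tz": 0,"claw": 0},{"ax": 0,"ay": 0,"az": 0,"tx": 0,"ty": 0.001,"tz": 0,"claw": 0}]'

```text
t: 7.05
tool_pos: [0.5818, -0.0876, 0.1152]
tool_rot: [0.707, 0.707, -0.001, -0.001]
wrist_force: [3.1, 0.9, -5.6]
finger_gap: 0.222
```

Call:
step_arm --plan '[{"ax": 0,"ay": 0,"az": 0,"tx": 0,"ty": 0.001,"tz": 0,"claw": 0},{"ax": 0,"ay": 0,"az": 0,"tx": 0,"ty": 0.001,"tz": 0,"claw": 0}]'

```text
t: 7.3
tool_pos: [0.582, -0.0876, 0.1154]
tool_rot: [0.707, 0.707, -0.001, -0.002]
wrist_force: [0.6, 0.9, -8.8]
finger_gap: 0.221
```

Call:
step_arm --plan '[{"ax": 0,"ay": 0,"az": 0,"tx": 0,"ty": 0,"tz": 0.0005,"claw": 0.3},{"ax": 0,"ay": 0,"az": 0,"tx": 0,"ty": 0,"tz": 0.0,"claw": 0.6},{"ax": 0,"ay": 0,"az": 0,"tx": 0,"ty": 0,"tz": 0,"claw": 0.6},{"ax": 0,"ay": 0,"az": 0,"tx": 0,"ty": 0,"tz": -0.05,"claw": 0.6},{"ax": 0,"ay": 0,"az": 0,"tx": 0,"ty": 0,"tz": -0.08,"claw": 0.6},{"ax": 0,"ay": 0,"az": 0,"tx": 0,"ty": 0,"tz": -0.08,"claw": 0.6},{"ax": 0,"ay": 0,"az": 0,"tx": 0,"ty": 0,"tz": -0.08,"claw": 0.6}]'

```text
t: 8.18
tool_pos: [0.583, -0.0875, 0.1957]
tool_rot: [0.707, 0.707, -0.001, -0.001]
wrist_force: [0.2, -0.2, -0.1]
finger_gap: 0.598
```

```bash
python3 - <<'E'
from h import *
import pickle
o=go([.6035,-.087,.09],90); print(o["wrist_force"],o["finger_gap"])
d=img("wrist"); pickle.dump(d,open("w6.pkl","wb")); crop(d,"w6a.png",160,150,360,300,4)
E
```

```text
t [0.0004 0.0207 0.1056] a [-0.12 -0.01  0.01] rows>= 2.0 from [ 0.583  -0.0875  0.1957]
[ 0.19569615 -0.16471211 -0.12983474] 0.5979335689062545
```

View pics/w6a.png

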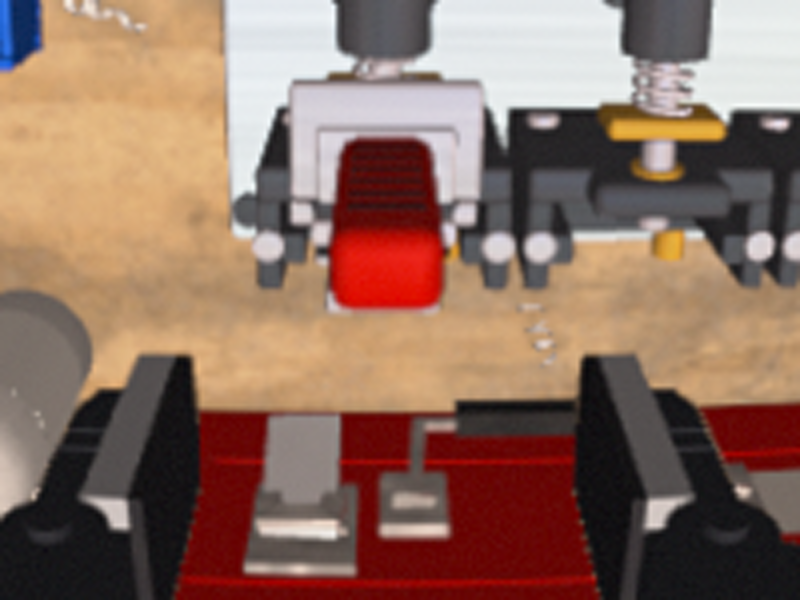

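Call:
step_arm --plan '[{"ax": 0,"ay": 0,"az": 0,"tx": 0,"ty": 0.025,"tz": 0,"claw": 0.6},{"ax": 0,"ay": 0,"az": 0,"tx": 0,"ty": 0.025,"tz": 0.03,"claw": 0.6},{"ax": 0,"ay": 0,"az": 0,"tx": 0,"ty": 0.025,"tz": 0.06,"claw": 0.6},{"ax": 0,"ay": 0,"az": 0,"tx": 0,"ty": 0.025,"tz": 0.09,"claw": 0.6},{"ax": 0,"ay": 0,"az": 0,"tx": 0,"ty": 0.025,"tz": 0.09,"claw": 0.6}]'

```text
t: 8.85
tool_pos: [0.6062, -0.0874, 0.103]
tool_rot: [0.707, 0.707, -0.003, -0.003]
wrist_force: [0.4, -0.0, 0.0]
finger_gap: 0.601
```

```bash
python3 - <<'E'
from h import *
o=go([.608,-.0873,.089],90); print(o["wrist_force"],o["finger_gap"])
d=img("wrist"); crop(d,"w7a.png",160,150,360,300,4)
E
```

```text
t [0.0001 0.0019 0.014 ] a [-0.44 -0.02 -0.01] rows>= 1.0 from [ 0.6062 -0.0874  0.103 ]
[ 0.38982457 -0.01828175  0.01666443] 0.6007175368006626
```

View pics/w7a.png

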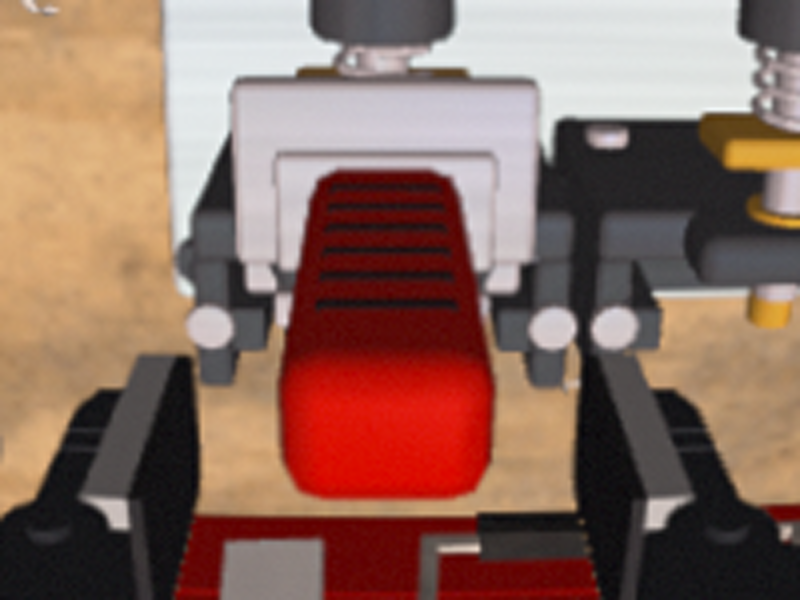

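Call:
step_arm --plan '[{"ax": -0.4,"ay": 0,"az": 0,"tx": 0,"ty": 0.0015,"tz": 0.014,"claw": 0.6},{"ax": -0.4,"ay": 0,"az": 0,"tx": 0,"ty": 0.0015,"tz": 0.014,"claw": 0.6},{"ax": -0.4,"ay": 0,"az": 0,"tx": 0,"ty": 0.0015,"tz": 0.014,"claw": 0.3},{"ax": -0.4,"ay": 0,"az": 0,"tx": 0,"ty": 0.0015,"tz": 0.014,"claw": 0},{"ax": -0.4,"ay": 0,"az": 0,"tx": 0,"ty": 0.0015,"tz": 0.014,"claw": 0},{"ax": -0.4,"ay": 0,"az": 0,"tx": 0,"ty": 0.0015,"tz": 0.014,"claw": 0}]' --grip_force 90

```text
t: 9.65
tool_pos: [0.6102, -0.0879, 0.0928]
tool_rot: [0.707, 0.707, 0.002, 0.002]
wrist_force: [-1.2, -0.5, 6.5]
finger_gap: 0.245
```

```bash
python3 - <<'E'
from h import *
o=go([.608,-.0873,.089],90); print(o["wrist_force"],o["finger_gap"])
E
```

```text
t [ 0.0006 -0.0022  0.0038] a [ 0.38  0.01 -0.02] rows>= 1.0 from [ 0.6102 -0.0879  0.0928]
[-1.20506764 -0.50258099  6.45079806] 0.24543711224614034
```

Call:
step_arm --plan '[{"ax": 0,"ay": 0,"az": 0,"tx": 0,"ty": 0,"tz": -0.006,"claw": 0},{"ax": 0,"ay": 0,"az": 0,"tx": 0,"ty": 0,"tz": -0.012,"claw": 0},{"ax": 0,"ay": 0,"az": 0,"tx": 0,"ty": 0,"tz": -0.012,"claw": 0}]'

```text
t: 10.02
tool_pos: [0.6099, -0.0876, 0.1046]
tool_rot: [0.707, 0.707, 0.002, 0.002]
wrist_force: [-0.5, 0.6, -0.9]
finger_gap: 0.247
```

Call:
step_arm --plan '[{"ax": 0,"ay": 0,"az": 0,"tx": 0,"ty": 0,"tz": -0.015,"claw": 0},{"ax": 0,"ay": 0,"az": 0,"tx": 0,"ty": 0,"tz": -0.03,"claw": 0},{"ax": 0,"ay": 0,"az": 0,"tx": 0,"ty": 0,"tz": -0.06,"claw": 0},{"ax": 0,"ay": 0,"az": 0,"tx": 0,"ty": 0,"tz": -0.11,"claw": 0},{"ax": 0,"ay": 0,"az": 0,"tx": 0,"ty": 0,"tz": -0.15,"claw": 0},{"ax": 0,"ay": 0,"az": 0,"tx": 0,"ty": 0,"tz": -0.15,"claw": 0}]'

```text
t: 10.78
tool_pos: [0.6104, -0.0882, 0.2584]
tool_rot: [0.707, 0.707, 0.004, 0.004]
wrist_force: [0.2, 0.3, -1.3]
finger_gap: 0.242
```

```bash
python3 - <<'E'
from h import *
o=go([.608,-.0873,.25],90); print(o["wrist_force"],o["finger_gap"])
d=img("wrist"); cv2.imwrite("pics/w8.png",d["color"])
e=img("scene"); crop(e,"s8.png",190,60,390,210,4)
t=img("top"); crop(t,"t8.png",200,130,390,270,4)
import pickle; pickle.dump(t,open("t8.pkl","wb"))
E
```

```text
t [ 0.0009 -0.0025  0.0083] a [ 0.69  0.02 -0.02] rows>= 1.0 from [ 0.6104 -0.0882  0.2584]
[ 0.24517536  0.25305417 -1.28482226] 0.242206221305642
```

View pics/w8.png

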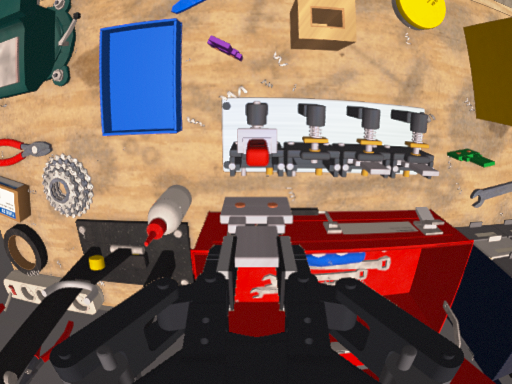

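View pics/s8.png

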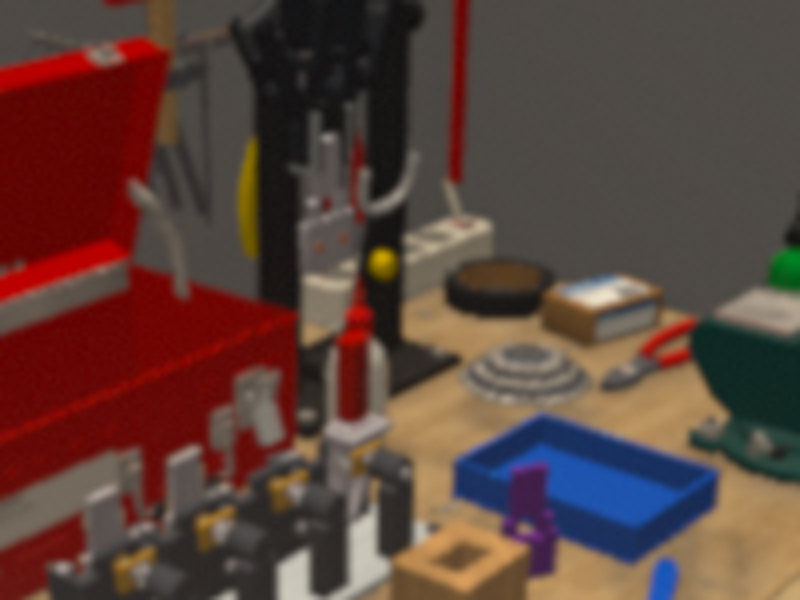

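View pics/t8.png

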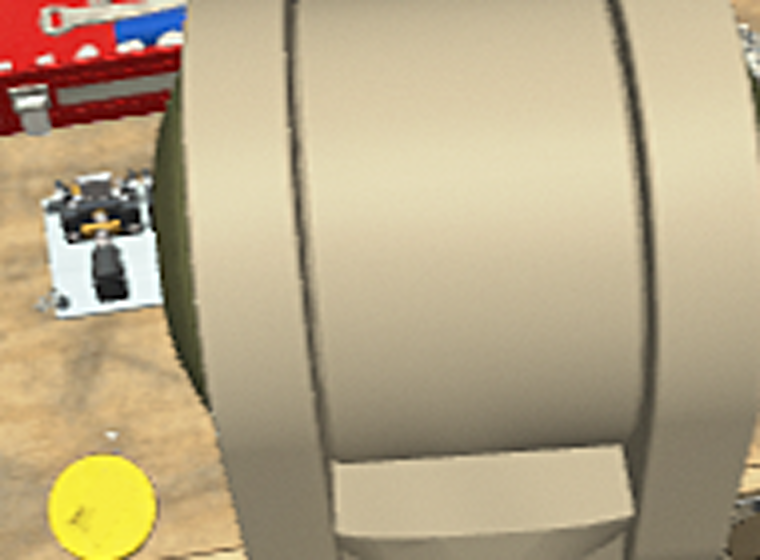

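```bash
python3 - <<'E'
from h import *
for n in ["scene"]:
    T=img(n)["camera_from_world"]; print(-T[:3,:3].T@T[:3,3])
print(telemetry.get_obs()["joint_pos"].round(2))
E
```

```text
[-0.01080804  0.6316897   0.52527066]
[-0.14  0.45  0.27  1.85 -0.16  0.85  1.78]
```

Call:
step_arm --plan '[{"ax": 0,"ay": 0,"az": -10,"tx": 0,"ty": -0.02,"tz": 0,"claw": 0},{"ax": 0,"ay": 0,"az": -20,"tx": 0,"ty": -0.04,"tz": 0,"claw": 0},{"ax": 0,"ay": 0,"az": -30,"tx": 0,"ty": -0.06,"tz": 0,"claw": 0},{"ax": 0,"ay": 0,"az": -40,"tx": 0,"ty": -0.06,"tz": 0,"claw": 0},{"ax": 0,"ay": 0,"az": -40,"tx": 0,"ty": -0.06,"tz": 0,"claw": 0},{"ax": 0,"ay": 0,"az": -40,"tx": 0,"ty": -0.06,"tz": 0,"claw": 0}]'

```text
t: 11.72
tool_pos: [0.5488, -0.0878, 0.253]
tool_rot: [0.424, 0.905, 0.001, 0.002]
wrist_force: [-0.4, -0.4, -1.0]
finger_gap: 0.246
```

```bash
python3 - <<'E'
from h import *
import pickle
o=go([.608,-.0873,.25],90); print(o["wrist_force"],o["finger_gap"])
e=img("scene"); p=proj(e,o["tool_pos"]-[0,0,.03])[0].astype(int); print(p); crop(e,"s9.png",p[0]-40,p[1]-35,p[0]+40,p[1]+40,8)
e=img("wrist"); pickle.dump(e,open("w9.pkl","wb")); cv2.imwrite("pics/w9.png",e["color"])
E
```

```text
t [-0.0375  0.0458  0.0033] a [ 0.23  0.08 39.77] rows>= 4.0 from [ 0.5488 -0.0878  0.253 ]
[-0.376051   -0.39083954 -0.9931943 ] 0.24557978081156162
[289 119]
```

View pics/s9.png

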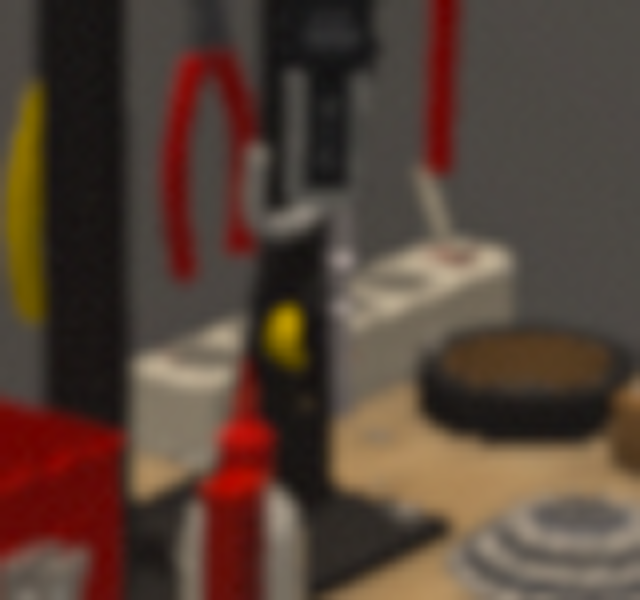

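View pics/w9.png

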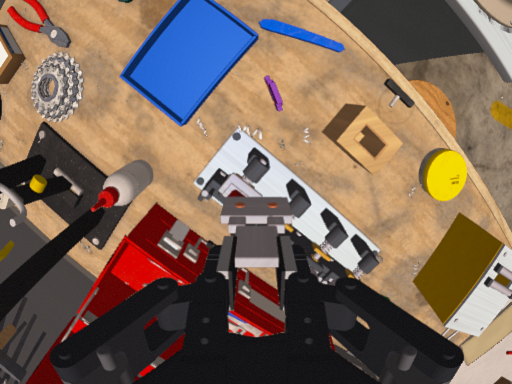

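```bash
python3 - <<'E'
from h import *
import pickle
d=pickle.load(open("w9.pkl","rb")); e=img("top"); f=img("scene")
crop(f,"s10.png",290,150,390,220,7); pickle.dump(f,open("s10.pkl","wb"))
crop(d,"w9c.png",110,0,270,130,4.5)
E
```

```text
(no output)
```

View pics/s10.png

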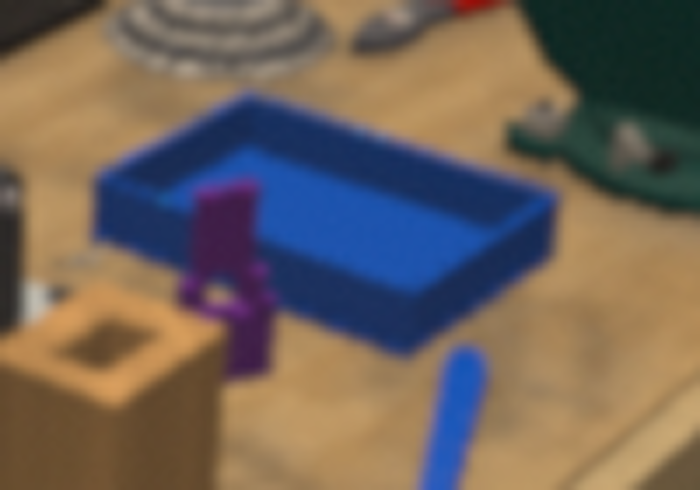

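View pics/w9c.png

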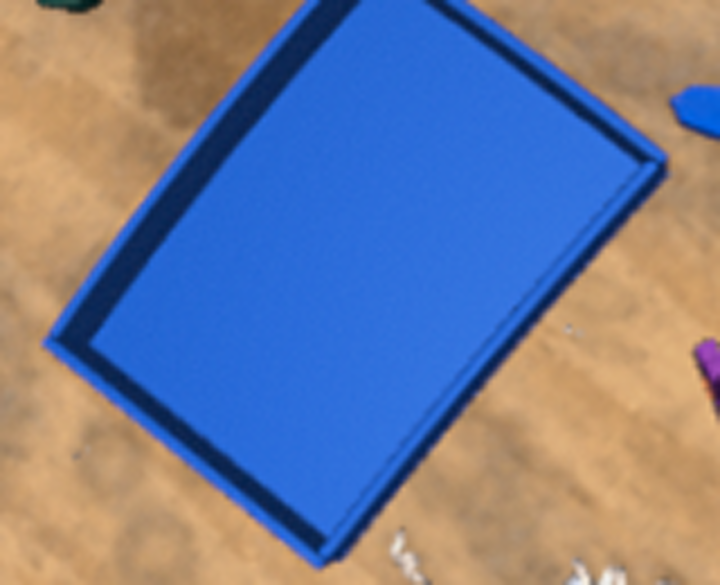

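```bash
python3 - <<'E'
from h import *
import pickle
d=pickle.load(open("w9.pkl","rb")); f=pickle.load(open("s10.pkl","rb"))
for u,v in [(47,342),(322,563),(664,165)]: print("w",atz(d,(110+u/4.5,v/4.5),.03,True).round(4))
for u,v in [(97,182),(250,95),(555,195),(408,297)]: print("s",atz(f,(290+u/7,150+v/7),.03).round(4))
E
```

```text
w [ 0.5718 -0.2964  0.03  ]
w [ 0.5729 -0.1895  0.03  ]
w [ 0.4292 -0.1857  0.03  ]
s [ 0.5684 -0.1853  0.03  ]
s [ 0.5684 -0.2948  0.03  ]
s [ 0.4239 -0.2922  0.03  ]
s [ 0.4243 -0.182   0.03  ]
```

```bash
python3 - <<'E'
from h import *
go([.49,-.24,.25],120)
E
```

```text
t [-0.0791 -0.1431  0.0031] a [0.22 0.16 9.92] rows>= 3.0 from [ 0.549  -0.0875  0.2534]
```

Call:
step_arm --plan '[{"ax": 0.2,"ay": 0.1,"az": 5,"tx": -0.025,"ty": -0.045,"tz": 0,"claw": 0},{"ax": 0.2,"ay": 0.1,"az": 10,"tx": -0.05,"ty": -0.09,"tz": 0,"claw": 0},{"ax": 0.2,"ay": 0.1,"az": 10,"tx": -0.079,"ty": -0.143,"tz": 0,"claw": 0},{"ax": 0.2,"ay": 0.1,"az": 10,"tx": -0.079,"ty": -0.143,"tz": 0,"claw": 0},{"ax": 0.2,"ay": 0.1,"az": 10,"tx": -0.079,"ty": -0.143,"tz": 0,"claw": 0}]'

```text
t: 12.55
tool_pos: [0.4902, -0.2398, 0.2533]
tool_rot: [0.5, 0.866, 0.0, 0.001]
wrist_force: [0.0, 1.0, -0.4]
finger_gap: 0.249
```

```bash
python3 - <<'E'
from h import *
o=telemetry.get_obs(); print(o["tool_pos"],o["finger_gap"])
e=img("scene"); p=proj(e,o["tool_pos"]-[0,0,.03])[0].astype(int); print(p); crop(e,"s11.png",p[0]-40,p[1]-35,p[0]+40,p[1]+40,8)
go([.49,-.24,.25],90)
E
```

```text
[ 0.49022141 -0.23984721  0.25331756] 0.24871945835915482
[344 109]
t [-0.0005 -0.0009  0.0033] a [8.000e-02 3.000e-02 3.003e+01] rows>= 3.0 from [ 0.4906 -0.2391  0.2533]
```

View pics/s11.png

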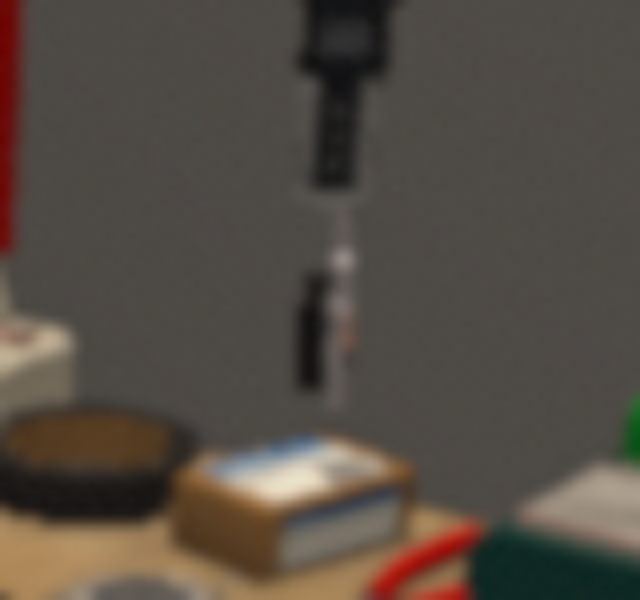

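Call:
step_arm --plan '[{"ax": 0,"ay": 0,"az": 10,"tx": 0,"ty": 0,"tz": 0.03,"claw": 0},{"ax": 0,"ay": 0,"az": 20,"tx": -0.01,"ty": 0,"tz": 0.06,"claw": 0},{"ax": 0,"ay": 0,"az": 30,"tx": -0.02,"ty": 0,"tz": 0.06,"claw": 0},{"ax": 0,"ay": 0,"az": 30,"tx": -0.02,"ty": 0,"tz": 0.06,"claw": 0},{"ax": 0,"ay": 0,"az": 30,"tx": -0.02,"ty": 0,"tz": 0.06,"claw": 0}]'

```text
t: 13.22
tool_pos: [0.5006, -0.2562, 0.1936]
tool_rot: [0.705, 0.709, 0.0, 0.001]
wrist_force: [-0.4, 1.4, -0.4]
finger_gap: 0.247
```

```bash
cat >> h.py <<'E'
def Rtilt(yaw,th): return Rdown(yaw)@R.from_rotvec([np.radians(th),0,0]).as_matrix()
E
python3 - <<'E'
from h import *
def tcp(pad,th,d=.063,oy=-.0065,yaw=90):
    Rt=Rtilt(yaw,th); return np.array(pad)-Rt@[0,oy,d]
for z in (.05,.01):
    p=tcp([.55,-.262,z],-55); print(p); go(p,0,Rtilt(90,-55))
E
```

```text
[ 0.50212167 -0.262       0.0914598 ]
t [-0.0057  0.0013  0.1021] a [-54.91  -0.13   0.29] rows>= 6.0 from [ 0.5006 -0.2562  0.1936]
[ 0.50212167 -0.262       0.0514598 ]
t [-0.0057  0.0013  0.1421] a [-54.91  -0.13   0.29] rows>= 6.0 from [ 0.5006 -0.2562  0.1936]
```

Call:
step_arm --plan '[{"ax": -10,"ay": 0,"az": 0.3,"tx": -0.006,"ty": 0,"tz": 0,"claw": 0},{"ax": -20,"ay": 0,"az": 0.3,"tx": -0.006,"ty": 0,"tz": 0.01,"claw": 0},{"ax": -30,"ay": 0,"az": 0.3,"tx": -0.006,"ty": 0,"tz": 0.03,"claw": 0},{"ax": -40,"ay": 0,"az": 0.3,"tx": -0.006,"ty": 0,"tz": 0.05,"claw": 0},{"ax": -50,"ay": 0,"az": 0.3,"tx": -0.006,"ty": 0,"tz": 0.08,"claw": 0},{"ax": -55,"ay": 0,"az": 0.3,"tx": -0.006,"ty": 0.001,"tz": 0.102,"claw": 0},{"ax": -55,"ay": 0,"az": 0.3,"tx": -0.006,"ty": 0.001,"tz": 0.102,"claw": 0},{"ax": -55,"ay": 0,"az": 0.3,"tx": -0.006,"ty": 0.001,"tz": 0.102,"claw": 0}]'

```text
t: 14.22
tool_pos: [0.4951, -0.3612, 0.2011]
tool_rot: [0.628, 0.679, 0.323, 0.201]
wrist_force: [0.7, -0.1, -2.0]
finger_gap: 0.248
```

```bash
python3 - <<'E'
from h import *
Rt=Rtilt(90,-55); p=np.array([.55,-.262,.007])-Rt@[0,-.0065,.063]
o=go(p,0,Rt); print(o["joint_pos"].round(2),o["wrist_force"])
e=img("scene"); crop(e,"s12.png",290,110,390,210,6); cv2.imwrite("pics/w12.png",img("wrist")["color"])
E
```

```text
t [ 0.0764 -0.1001  0.1316] a [-11.25 -10.7   -0.89] rows>= 3.0 from [ 0.4951 -0.3612  0.2011]
[ 1.58  0.76 -1.07  2.17 -0.17  0.11  2.63] [ 0.65181197 -0.06616708 -1.96229689]
```

View pics/s12.png

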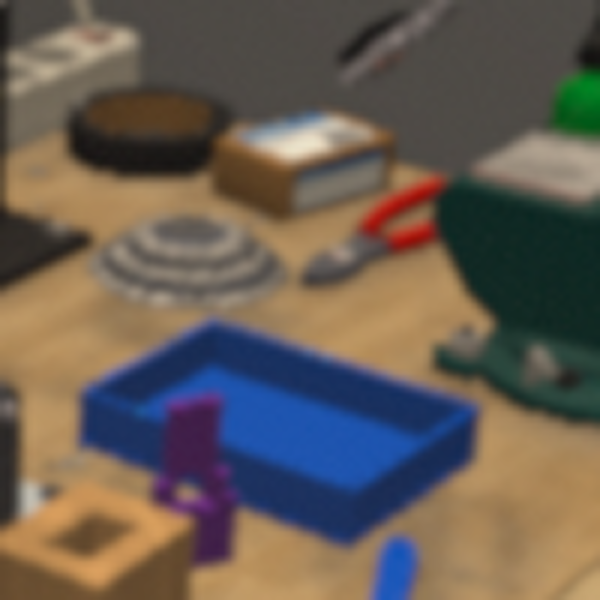

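View pics/w12.png

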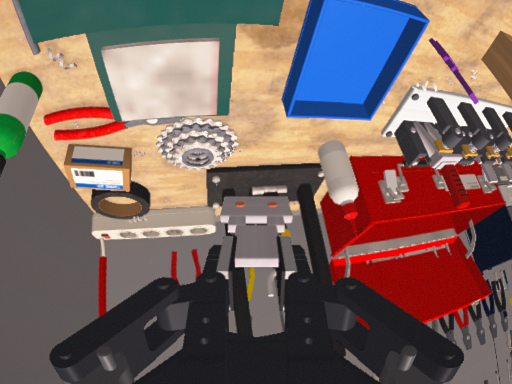

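```bash
python3 - <<'E'
from h import *
go([.5,-.256,.2],90)
E
```

```text
t [0.1061 0.0058 0.0241] a [ 43.47 -10.11   3.74] rows>= 5.0 from [ 0.4924 -0.3647  0.1988]
```

Call:
step_arm --plan '[{"ax": 8.7,"ay": -2,"az": 0.7,"tx": 0.02,"ty": 0,"tz": 0.0,"claw": 0},{"ax": 17.4,"ay": -4,"az": 1.5,"tx": 0.04,"ty": 0,"tz": 0.0,"claw": 0},{"ax": 26,"ay": -6,"az": 2.2,"tx": 0.06,"ty": 0,"tz": 0.0,"claw": 0},{"ax": 35,"ay": -8,"az": 3,"tx": 0.08,"ty": 0,"tz": 0.01,"claw": 0},{"ax": 43.5,"ay": -10.1,"az": 3.7,"tx": 0.106,"ty": 0.006,"tz": 0.02,"claw": 0},{"ax": 43.5,"ay": -10.1,"az": 3.7,"tx": 0.106,"ty": 0.006,"tz": 0.02,"claw": 0},{"ax": 43.5,"ay": -10.1,"az": 3.7,"tx": 0.106,"ty": 0.006,"tz": 0.02,"claw": 0}]'

```text
t: 15.2
tool_pos: [0.5046, -0.2454, 0.2057]
tool_rot: [0.699, 0.715, -0.0, 0.001]
wrist_force: [-0.0, 0.6, -1.0]
finger_gap: 0.243
```

```bash
python3 - <<'E'
from h import *
o=go([.5,-.256,.2],90);print(o["joint_pos"].round(2),o["finger_gap"])
E
```

```text
t [-0.0105 -0.0048  0.0057] a [0.06 0.12 1.28] rows>= 1.0 from [ 0.5046 -0.2454  0.2057]
[ 0.44  0.44 -0.12  2.    0.08  0.71  1.86] 0.24349639929045655
```

```bash
python3 - <<'E'
from h import *
Rt=Rtilt(90,35)
for z in (.06,.013):
    p=np.array([.455,-.262,z])-Rt@[0,-.0065,.063]; print(p); go(p,0,Rt)
E
```

```text
[ 0.4964598  -0.262       0.10787833]
t [-0.0162 -0.0086  0.0978] a [35.06  0.51  1.21] rows>= 4.0 from [ 0.5046 -0.2454  0.2057]
[ 0.4964598  -0.262       0.06087833]
t [-0.0161 -0.0087  0.1448] a [35.06  0.51  1.21] rows>= 4.0 from [ 0.5046 -0.2454  0.2057]
```

Call:
step_arm --plan '[{"ax": 9,"ay": 0,"az": 1.2,"tx": -0.01,"ty": -0.004,"tz": 0.02,"claw": 0},{"ax": 18,"ay": 0,"az": 1.2,"tx": -0.016,"ty": -0.008,"tz": 0.04,"claw": 0},{"ax": 27,"ay": 0.3,"az": 1.2,"tx": -0.016,"ty": -0.008,"tz": 0.06,"claw": 0},{"ax": 35,"ay": 0.5,"az": 1.2,"tx": -0.016,"ty": -0.008,"tz": 0.098,"claw": 0},{"ax": 35,"ay": 0.5,"az": 1.2,"tx": -0.016,"ty": -0.008,"tz": 0.098,"claw": 0},{"ax": 35,"ay": 0.5,"az": 1.2,"tx": -0.016,"ty": -0.008,"tz": 0.098,"claw": 0}]'

```text
t: 15.95
tool_pos: [0.4913, -0.2685, 0.1074]
tool_rot: [0.679, 0.67, -0.21, -0.214]
wrist_force: [-0.7, 0.8, -1.2]
finger_gap: 0.242
```

```bash
python3 - <<'E'
from h import *
Rt=Rtilt(90,35)
p=np.array([.455,-.262,.013])-Rt@[0,-.0065,.063]; o=go(p,0,Rt);print(o["joint_pos"].round(2),o["finger_gap"])
e=img("scene"); crop(e,"s13.png",290,110,390,210,6); cv2.imwrite("pics/w13.png",img("wrist")["color"])
E
```

```text
t [0.0065 0.0308 0.0352] a [ 0.06 -0.52 -0.62] rows>= 1.0 from [ 0.4913 -0.2685  0.1074]
[ 0.31  0.81 -0.    1.7   0.18  1.23  1.75] 0.2418339552209025
```

View pics/s13.png

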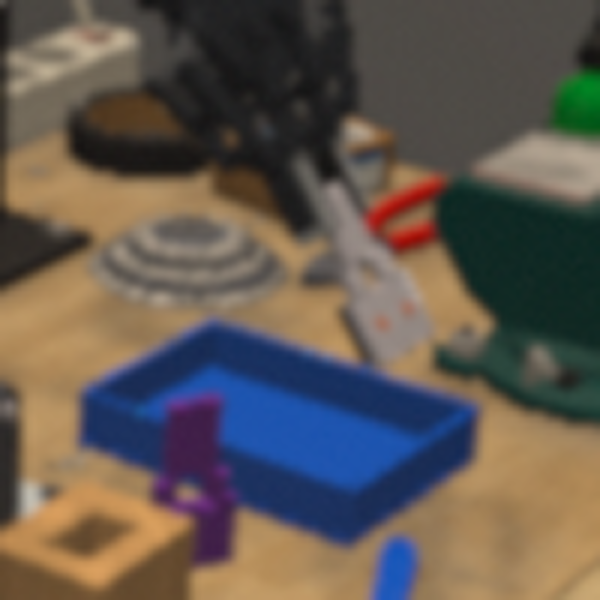

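View pics/w13.png

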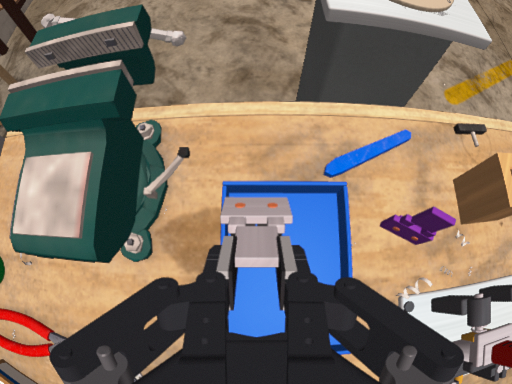

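Call:
step_arm --plan '[{"ax": 0,"ay": -0.5,"az": -0.6,"tx": 0.01,"ty": 0.012,"tz": 0.012,"claw": 0},{"ax": 0,"ay": -0.5,"az": -0.6,"tx": 0.01,"ty": 0.022,"tz": 0.026,"claw": 0},{"ax": 0,"ay": -0.5,"az": -0.6,"tx": 0.01,"ty": 0.031,"tz": 0.035,"claw": 0},{"ax": 0,"ay": -0.5,"az": -0.6,"tx": 0.01,"ty": 0.031,"tz": 0.035,"claw": 0},{"ax": 0,"ay": -0.5,"az": -0.6,"tx": 0.01,"ty": 0.031,"tz": 0.035,"claw": 0}]'

```text
t: 16.68
tool_pos: [0.4968, -0.2584, 0.0595]
tool_rot: [0.674, 0.674, -0.214, -0.213]
wrist_force: [-0.5, 0.7, -1.6]
finger_gap: 0.245
```

```bash
python3 - <<'E'
from h import *
Rt=Rtilt(90,35)
p=np.array([.455,-.258,.013])-Rt@[0,-.0065,.063]; o=go(p,0,Rt);print(o["wrist_force"],o["finger_gap"])
e=img("scene"); crop(e,"s14.png",290,110,390,210,6)
E
```

```text
t [ 0.0004 -0.0011 -0.0009] a [-0.15  0.   -0.05] rows>= 1.0 from [ 0.4968 -0.2584  0.0595]
[-0.47702333  0.70188065 -1.57600325] 0.24469979397240132
```

View pics/s14.png

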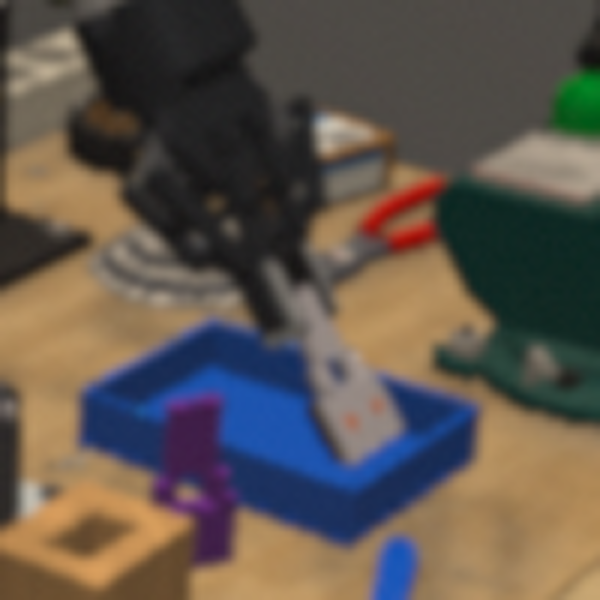

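Call:
step_arm --plan '[{"ax": 0,"ay": 0,"az": 0,"tx": 0,"ty": -0.001,"tz": 0.002,"claw": 0.3},{"ax": 0,"ay": 0,"az": 0,"tx": 0,"ty": -0.001,"tz": 0.002,"claw": 0.45},{"ax": 0,"ay": 0,"az": 0,"tx": 0,"ty": 0,"tz": -0.005,"claw": 0.45},{"ax": 0,"ay": 0,"az": 0,"tx": 0,"ty": -0.02,"tz": -0.04,"claw": 0.45},{"ax": 0,"ay": 0,"az": 0,"tx": 0,"ty": -0.04,"tz": -0.09,"claw": 0.45},{"ax": -10,"ay": 0,"az": 0,"tx": 0,"ty": -0.06,"tz": -0.13,"claw": 0.45},{"ax": -20,"ay": 0,"az": 0,"tx": 0,"ty": -0.08,"tz": -0.16,"claw": 0.45},{"ax": -30,"ay": 0,"az": 0,"tx": 0,"ty": -0.1,"tz": -0.16,"claw": 0.45},{"ax": -35,"ay": 0,"az": 0,"tx": 0,"ty": -0.1,"tz": -0.16,"claw": 0.45},{"ax": -35,"ay": 0,"az": 0,"tx": 0,"ty": -0.1,"tz": -0.16,"claw": 0.45}]'

```text
t: 17.98
tool_pos: [0.5059, -0.2586, 0.2496]
tool_rot: [0.708, 0.706, -0.001, -0.0]
wrist_force: [0.3, 0.1, 0.5]
finger_gap: 0.453
```

```bash
python3 - <<'E'
from h import *
import pickle
o=go([.582,-.0877,.26],90);print(o["wrist_force"],o["finger_gap"],o["joint_pos"].round(2))
d=img("wrist"); pickle.dump(d,open("w15.pkl","wb")); cv2.imwrite("pics/w15.png",d["color"])
E
```

```text
t [ 0.1711  0.0757 -0.0108] a [-0.08  0.08 -0.12] rows>= 3.0 from [ 0.5059 -0.2586  0.2496]
[0.32060083 0.08371263 0.4782254 ] 0.4533406675267516 [ 0.45  0.39 -0.1   1.94  0.06  0.81  1.88]
```

View pics/w15.png

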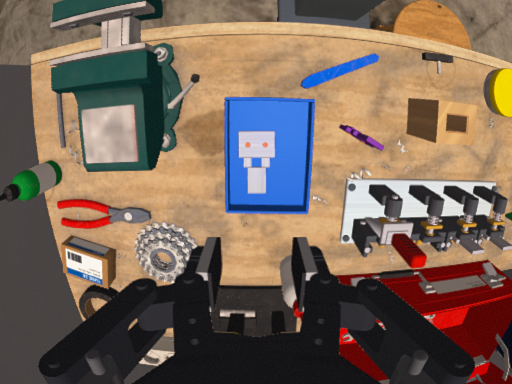

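Call:
step_arm --plan '[{"ax": 0,"ay": 0,"az": 0,"tx": 0.05,"ty": 0.02,"tz": -0.01,"claw": 0.6},{"ax": 0,"ay": 0,"az": 0,"tx": 0.11,"ty": 0.045,"tz": -0.01,"claw": 0.6},{"ax": 0,"ay": 0,"az": 0,"tx": 0.171,"ty": 0.075,"tz": -0.01,"claw": 0.6},{"ax": 0,"ay": 0,"az": 0,"tx": 0.171,"ty": 0.075,"tz": -0.01,"claw": 0.6},{"ax": 0,"ay": 0,"az": 0,"tx": 0.171,"ty": 0.075,"tz": 0.03,"claw": 0.6},{"ax": 0,"ay": 0,"az": 0,"tx": 0.171,"ty": 0.075,"tz": 0.08,"claw": 0.6},{"ax": 0,"ay": 0,"az": 0,"tx": 0.171,"ty": 0.075,"tz": 0.08,"claw": 0.6},{"ax": 0,"ay": 0,"az": 0,"tx": 0.171,"ty": 0.075,"tz": 0.08,"claw": 0.6}]'

```text
t: 19.02
tool_pos: [0.5831, -0.0873, 0.1685]
tool_rot: [0.707, 0.707, -0.001, -0.001]
wrist_force: [0.2, 0.3, 0.1]
finger_gap: 0.6
```

```bash
python3 - <<'E'
from h import *
o=go([.582,-.0877,.1155],90);print(o["wrist_force"],o["finger_gap"])
crop(img("wrist"),"w16.png",160,150,360,300,4)
E
```

```text
t [-0.0003 -0.001   0.053 ] a [-0.13  0.04 -0.02] rows>= 1.0 from [ 0.5831 -0.0873  0.1685]
[0.18839655 0.29751945 0.12960572] 0.5996666044936211
```

View pics/w16.png

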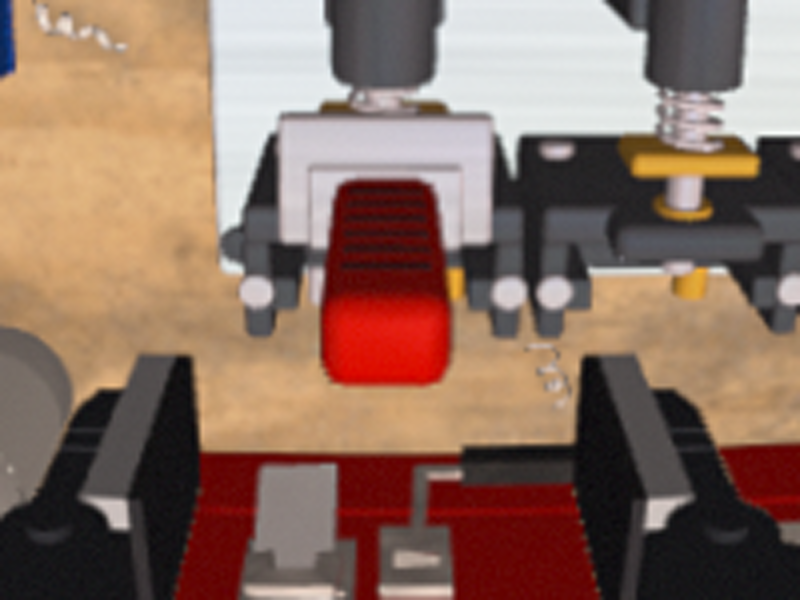

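Fork still stands in caliper 4, centred under the jaws. Descend and grip it.

Call:
step_arm --plan '[{"ax": -0.1,"ay": 0,"az": 0,"tx": 0,"ty": -0.001,"tz": 0.03,"claw": 0.6},{"ax": -0.1,"ay": 0,"az": 0,"tx": 0,"ty": -0.001,"tz": 0.053,"claw": 0.6},{"ax": -0.1,"ay": 0,"az": 0,"tx": 0,"ty": -0.001,"tz": 0.053,"claw": 0.6},{"ax": -0.1,"ay": 0,"az": 0,"tx": 0,"ty": -0.001,"tz": 0.053,"claw": 0},{"ax": -0.1,"ay": 0,"az": 0,"tx": 0,"ty": -0.001,"tz": 0.053,"claw": 0},{"ax": -0.1,"ay": 0,"az": 0,"tx": 0,"ty": -0.001,"tz": 0.053,"claw": 0}]' --grip_force 90

```text
t: 19.82
tool_pos: [0.582, -0.0874, 0.1162]
tool_rot: [0.707, 0.707, 0.0, 0.001]
wrist_force: [-0.2, 0.0, 5.3]
finger_gap: 0.22
```

Call:
step_arm --plan '[{"ax": 0,"ay": 0,"az": 0,"tx": 0,"ty": 0,"tz": -0.015,"claw": 0},{"ax": 0,"ay": 0,"az": 0,"tx": 0,"ty": 0,"tz": -0.04,"claw": 0},{"ax": 0,"ay": 0,"az": 0,"tx": 0,"ty": -0.002,"tz": -0.09,"claw": 0},{"ax": 0,"ay": 0,"az": 0,"tx": 0.0,"ty": -0.003,"tz": -0.12,"claw": 0},{"ax": 0,"ay": 0,"az": 0,"tx": 0.05,"ty": -0.003,"tz": -0.12,"claw": 0},{"ax": 0,"ay": 0,"az": 0,"tx": 0.1,"ty": -0.003,"tz": -0.12,"claw": 0},{"ax": 0,"ay": 0,"az": 0,"tx": 0.132,"ty": -0.003,"tz": -0.12,"claw": 0},{"ax": 0,"ay": 0,"az": 0,"tx": 0.132,"ty": -0.003,"tz": -0.12,"claw": 0},{"ax": 0,"ay": 0,"az": 0,"tx": 0.132,"ty": -0.003,"tz": -0.12,"claw": 0}]'

```text
t: 20.95
tool_pos: [0.5777, 0.0442, 0.2352]
tool_rot: [0.707, 0.707, -0.001, 0.0]
wrist_force: [0.3, -0.2, -1.8]
finger_gap: 0.222
```

```bash
python3 - <<'E'
from h import *
import pickle
o=go([.579,.0443,.188],90); print(o["wrist_force"],o["finger_gap"])
d=img("wrist"); pickle.dump(d,open("w17.pkl","wb")); crop(d,"w17.png",160,120,360,270,4)
E
```

```text
t [0.0002 0.0013 0.0472] a [-0.04  0.06 -0.03] rows>= 1.0 from [0.5777 0.0442 0.2352]
[ 0.29385187 -0.22904467 -1.7986558 ] 0.22154597275332766
```

View pics/w17.png

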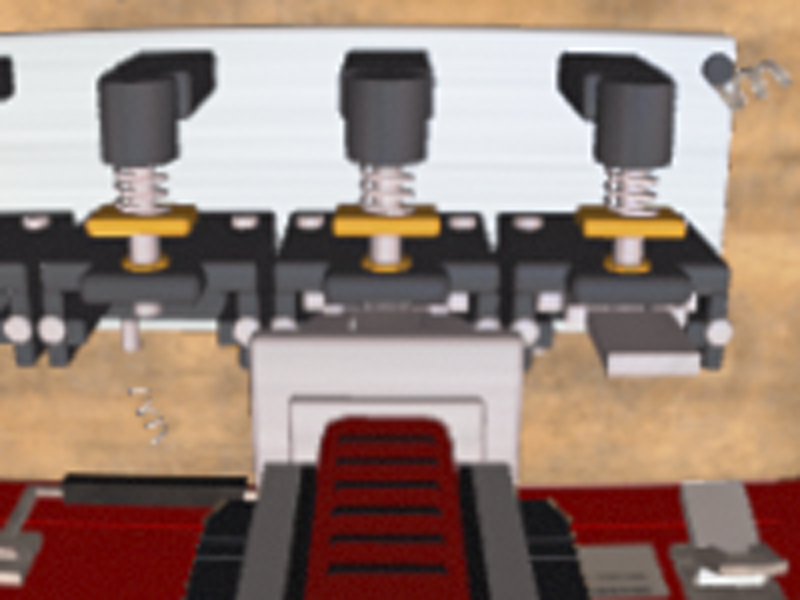

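Call:
step_arm --plan '[{"ax": 0,"ay": 0,"az": 0,"tx": 0,"ty": 0.0013,"tz": 0.04,"claw": 0},{"ax": 0,"ay": 0,"az": 0,"tx": 0,"ty": 0.0013,"tz": 0.055,"claw": 0},{"ax": 0,"ay": 0,"az": 0,"tx": 0,"ty": 0.0013,"tz": 0.055,"claw": 0},{"ax": 0,"ay": 0,"az": 0,"tx": 0,"ty": 0.0013,"tz": 0.07,"claw": 0},{"ax": 0,"ay": 0,"az": 0,"tx": 0,"ty": 0.0013,"tz": 0.085,"claw": 0},{"ax": 0,"ay": 0,"az": 0,"tx": 0,"ty": 0.0013,"tz": 0.085,"claw": 0}]'

```text
t: 21.75
tool_pos: [0.5801, 0.045, 0.1489]
tool_rot: [0.707, 0.707, 0.0, 0.0]
wrist_force: [4.7, -0.2, -4.1]
finger_gap: 0.219
```

Call:
step_arm --plan '[{"ax": 0,"ay": 0,"az": 0,"tx": -0.0005,"ty": 0.001,"tz": 0.01,"claw": 0},{"ax": 0,"ay": 0,"az": 0,"tx": -0.0005,"ty": 0.0015,"tz": 0.02,"claw": 0},{"ax": 0,"ay": 0,"az": 0,"tx": -0.0005,"ty": 0.0025,"tz": 0.03,"claw": 0},{"ax": 0,"ay": 0,"az": 0,"tx": -0.0005,"ty": 0.0035,"tz": 0.0335,"claw": 0},{"ax": 0,"ay": 0,"az": 0,"tx": -0.0005,"ty": 0.0035,"tz": 0.0335,"claw": 0}]'

```text
t: 22.38
tool_pos: [0.5825, 0.0443, 0.1159]
tool_rot: [0.707, 0.707, -0.001, -0.0]
wrist_force: [3.3, 0.4, 3.2]
finger_gap: 0.223
```

Call:
step_arm --plan '[{"ax": 0,"ay": 0,"az": 0,"tx": 0,"ty": 0.0014,"tz": 0.0005,"claw": 0},{"ax": 0,"ay": 0,"az": 0,"tx": 0,"ty": 0.0014,"tz": 0.0005,"claw": 0},{"ax": 0,"ay": 0,"az": 0,"tx": 0,"ty": 0.0014,"tz": 0.0005,"claw": 0}]'

```text
t: 22.75
tool_pos: [0.5827, 0.0443, 0.1158]
tool_rot: [0.707, 0.707, -0.001, -0.001]
wrist_force: [-1.2, 0.6, 10.7]
finger_gap: 0.227
```

```bash
python3 - <<'E'
from h import *
crop(img("wrist"),"w18.png",160,150,360,300,4)
E
```

```text
(no output)
```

View pics/w18.png

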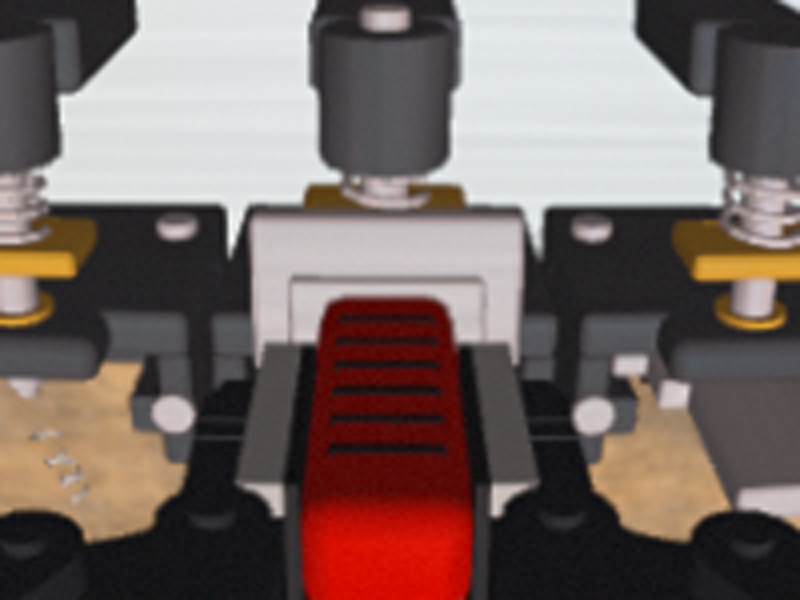

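Call:
step_arm --plan '[{"ax": 0,"ay": 0,"az": 0,"tx": 0,"ty": 0,"tz": 0,"claw": 0.3},{"ax": 0,"ay": 0,"az": 0,"tx": 0,"ty": 0,"tz": 0,"claw": 0.55},{"ax": 0,"ay": 0,"az": 0,"tx": 0,"ty": 0,"tz": 0,"claw": 0.55},{"ax": 0,"ay": 0,"az": 0,"tx": 0,"ty": 0,"tz": -0.05,"claw": 0.55},{"ax": 0,"ay": 0,"az": 0,"tx": 0,"ty": 0,"tz": -0.09,"claw": 0.55},{"ax": 0,"ay": 0,"az": 0,"tx": 0,"ty": 0.01,"tz": -0.09,"claw": 0.55},{"ax": 0,"ay": 0,"az": 0,"tx": 0,"ty": 0.0255,"tz": -0.09,"claw": 0.55},{"ax": 0,"ay": 0,"az": 0,"tx": 0,"ty": 0.0255,"tz": -0.09,"claw": 0.55},{"ax": 0,"ay": 0,"az": 0,"tx": 0,"ty": 0.0255,"tz": -0.04,"claw": 0.55},{"ax": 0,"ay": 0,"az": 0,"tx": 0,"ty": 0.0255,"tz": 0,"claw": 0.55},{"ax": 0,"ay": 0,"az": 0,"tx": 0,"ty": 0.0255,"tz": 0,"claw": 0.55},{"ax": 0,"ay": 0,"az": 0,"tx": 0,"ty": 0.0255,"tz": 0,"claw": 0.55}]'

```text
t: 24.3
tool_pos: [0.61, 0.0444, 0.1161]
tool_rot: [0.707, 0.707, -0.0, -0.0]
wrist_force: [-0.2, 0.8, 0.1]
finger_gap: 0.547
```

```bash
python3 - <<'E'
from h import *
o=go([.608,.0443,.088],90); print(o["wrist_force"],o["finger_gap"])
crop(img("wrist"),"w19.png",160,150,360,300,4)
E
```

```text
t [-0.0001 -0.002   0.0281] a [-0.04  0.02 -0.02] rows>= 1.0 from [0.61   0.0444 0.1161]
[-0.20823677  0.84984125  0.10452097] 0.5468061145370932
```

View pics/w19.png

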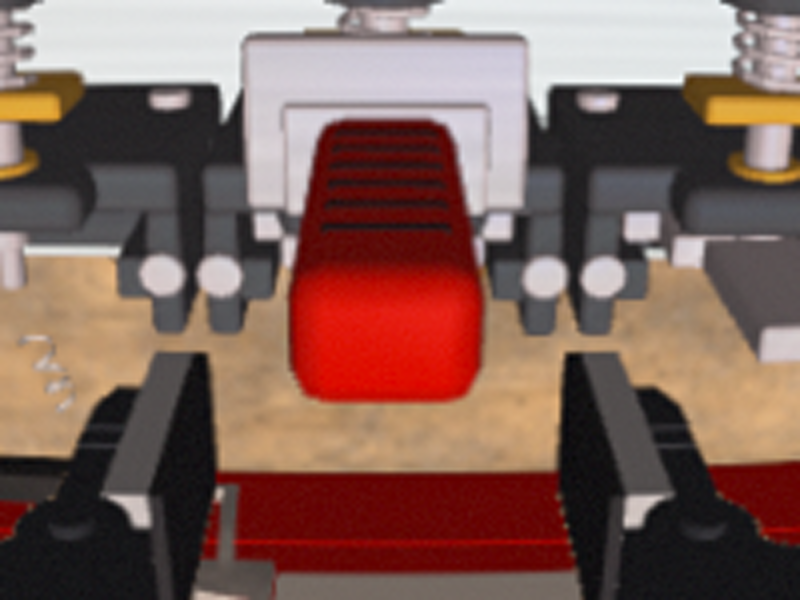

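Call:
step_arm --plan '[{"ax": 0,"ay": 0,"az": 0,"tx": 0,"ty": -0.002,"tz": 0.015,"claw": 0.55},{"ax": 0,"ay": 0,"az": 0,"tx": 0,"ty": -0.002,"tz": 0.027,"claw": 0.55},{"ax": 0,"ay": 0,"az": 0,"tx": 0,"ty": -0.002,"tz": 0.027,"claw": 0.55}]'

```text
t: 24.72
tool_pos: [0.607, 0.0442, 0.0876]
tool_rot: [0.707, 0.707, -0.001, -0.001]
wrist_force: [0.0, 0.2, 0.4]
finger_gap: 0.548
```

Call:
step_arm --plan '[{"ax": 0,"ay": 0,"az": 0,"tx": 0,"ty": 0,"tz": 0,"claw": 0.2},{"ax": 0,"ay": 0,"az": 0,"tx": 0,"ty": 0,"tz": 0,"claw": 0},{"ax": 0,"ay": 0,"az": 0,"tx": 0,"ty": 0,"tz": 0,"claw": 0},{"ax": 0,"ay": 0,"az": 0,"tx": 0,"ty": 0,"tz": 0,"claw": 0}]'

```text
t: 25.22
tool_pos: [0.608, 0.0443, 0.0891]
tool_rot: [0.707, 0.707, -0.0, 0.0]
wrist_force: [-0.5, -0.8, 4.0]
finger_gap: 0.255
```

Call:
step_arm --plan '[{"ax": 0,"ay": 0,"az": 0,"tx": 0,"ty": 0,"tz": -0.01,"claw": 0},{"ax": 0,"ay": 0,"az": 0,"tx": 0,"ty": 0,"tz": -0.03,"claw": 0},{"ax": 0,"ay": 0,"az": 0,"tx": 0,"ty": 0,"tz": -0.05,"claw": 0},{"ax": 0,"ay": 0,"az": 0,"tx": 0,"ty": 0,"tz": -0.1,"claw": 0},{"ax": 0,"ay": 0,"az": 0,"tx": 0,"ty": 0,"tz": -0.15,"claw": 0},{"ax": 0,"ay": 0,"az": 0,"tx": 0,"ty": -0.02,"tz": -0.17,"claw": 0},{"ax": 0,"ay": 0,"az": 0,"tx": 0,"ty": -0.05,"tz": -0.17,"claw": 0},{"ax": 0,"ay": 0,"az": -10,"tx": -0.01,"ty": -0.07,"tz": -0.17,"claw": 0},{"ax": 0,"ay": 0,"az": -20,"tx": -0.05,"ty": -0.09,"tz": -0.17,"claw": 0},{"ax": 0,"ay": 0,"az": -30,"tx": -0.09,"ty": -0.11,"tz": -0.17,"claw": 0},{"ax": 0,"ay": 0,"az": -30,"tx": -0.13,"ty": -0.11,"tz": -0.17,"claw": 0}]'

```text
t: 26.6
tool_pos: [0.496, -0.0867, 0.2594]
tool_rot: [0.499, 0.867, -0.001, -0.0]
wrist_force: [1.0, 0.5, -1.2]
finger_gap: 0.25
```

```bash
python3 - <<'E'
from h import *
o=telemetry.get_obs(); print(o["tool_pos"],o["finger_gap"],o["wrist_force"])
go([.50,-.225,.25],120)
E
```

```text
[ 0.49597439 -0.08670312  0.25937037] 0.24993031522339967 [ 0.96059793  0.51604851 -1.20616495]
t [-0.1216 -0.0659  0.0095] a [-0.07  0.01  0.13] rows>= 3.0 from [ 0.496  -0.0867  0.2594]
```

Call:
step_arm --plan '[{"ax": 0,"ay": 0,"az": 0,"tx": -0.05,"ty": -0.025,"tz": 0,"claw": 0},{"ax": 0,"ay": 0,"az": 0,"tx": -0.1,"ty": -0.05,"tz": 0,"claw": 0},{"ax": 0,"ay": 0,"az": 0,"tx": -0.122,"ty": -0.066,"tz": 0.01,"claw": 0},{"ax": 0,"ay": 0,"az": 0,"tx": -0.122,"ty": -0.066,"tz": 0.01,"claw": 0},{"ax": 0,"ay": 0,"az": 0,"tx": -0.122,"ty": -0.066,"tz": 0.01,"claw": 0}]'

```text
t: 27.22
tool_pos: [0.5016, -0.2234, 0.2492]
tool_rot: [0.5, 0.866, -0.0, -0.0]
wrist_force: [0.6, -0.2, -0.8]
finger_gap: 0.249
```

```bash
python3 - <<'E'
from h import *
import pickle
o=telemetry.get_obs(); print(o["tool_pos"],o["finger_gap"])
e=img("scene"); p=proj(e,o["tool_pos"]-[0,0,.03])[0].astype(int); print(p); crop(e,"s20.png",p[0]-40,p[1]-35,p[0]+40,p[1]+80,6)
d=img("wrist"); pickle.dump(d,open("w20.pkl","wb")); cv2.imwrite("pics/w20.png",d["color"])
go([.50,-.225,.2],90)
E
```

```text
[ 0.50155366 -0.22335202  0.24915042] 0.2491191363192519
[336 111]
t [-0.0009 -0.0027  0.0493] a [0.000e+00 1.000e-02 3.009e+01] rows>= 3.0 from [ 0.5019 -0.2229  0.2493]
```

View pics/s20.png

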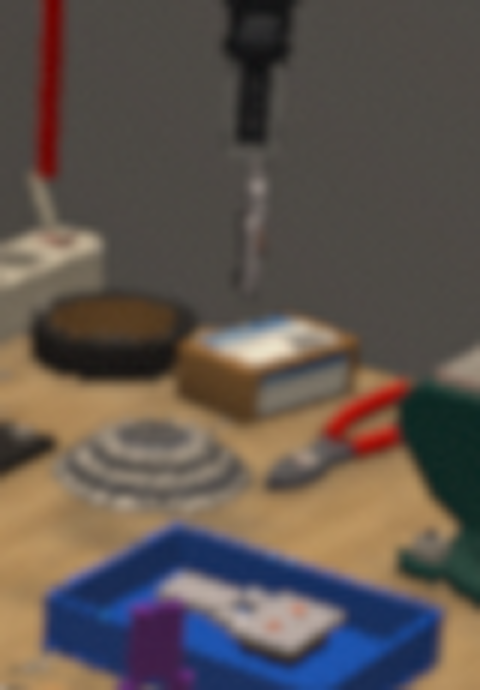

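View pics/w20.png

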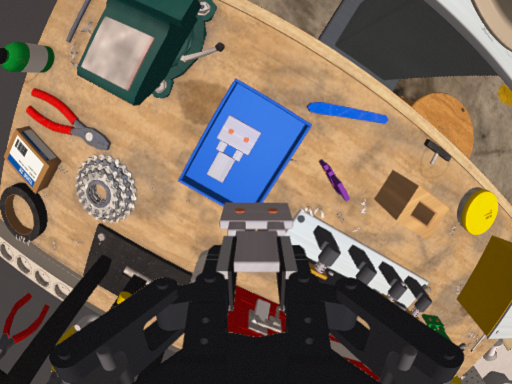

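```bash
python3 - <<'E'
from h import *
e=img("scene"); crop(e,"s21.png",316,90,356,130,15)
E
```

```text
(no output)
```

View pics/s21.png

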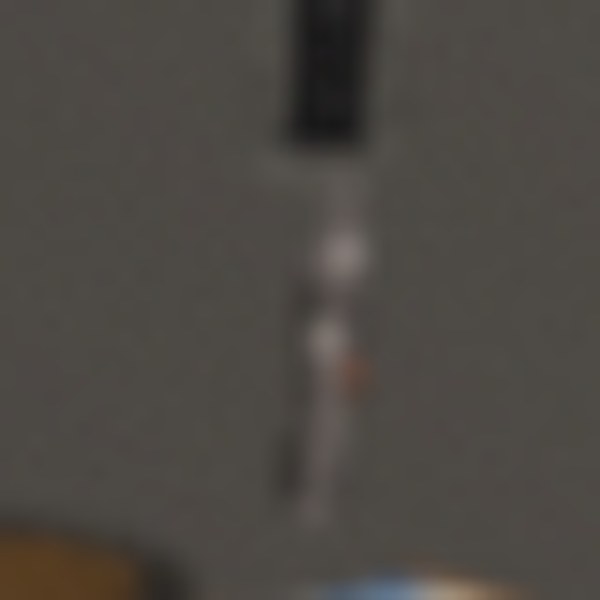

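```bash
python3 - <<'E'
from h import *
go([.52,.31,.28],103)
E
```

```text
t [ 0.4521  0.2829 -0.0309] a [-0.    0.02 17.09] rows>= 9.0 from [ 0.5019 -0.223   0.2493]
```

Call:
step_arm --plan '[{"ax": 0,"ay": 0,"az": 4,"tx": 0.05,"ty": 0.03,"tz": -0.03,"claw": 0},{"ax": 0,"ay": 0,"az": 8,"tx": 0.1,"ty": 0.06,"tz": -0.03,"claw": 0},{"ax": 0,"ay": 0,"az": 12,"tx": 0.15,"ty": 0.094,"tz": -0.03,"claw": 0},{"ax": 0,"ay": 0,"az": 17,"tx": 0.2,"ty": 0.125,"tz": -0.03,"claw": 0},{"ax": 0,"ay": 0,"az": 17,"tx": 0.25,"ty": 0.156,"tz": -0.03,"claw": 0},{"ax": 0,"ay": 0,"az": 17,"tx": 0.3,"ty": 0.188,"tz": -0.03,"claw": 0},{"ax": 0,"ay": 0,"az": 17,"tx": 0.35,"ty": 0.219,"tz": -0.03,"claw": 0},{"ax": 0,"ay": 0,"az": 17,"tx": 0.4,"ty": 0.25,"tz": -0.03,"claw": 0},{"ax": 0,"ay": 0,"az": 17,"tx": 0.452,"ty": 0.283,"tz": -0.03,"claw": 0},{"ax": 0,"ay": 0,"az": 17,"tx": 0.452,"ty": 0.283,"tz": -0.03,"claw": 0},{"ax": 0,"ay": 0,"az": 17,"tx": 0.452,"ty": 0.283,"tz": -0.03,"claw": 0},{"ax": 0,"ay": 0,"az": 17,"tx": 0.452,"ty": 0.283,"tz": -0.03,"claw": 0}]'

```text
t: 28.88
tool_pos: [0.5209, 0.3074, 0.2787]
tool_rot: [0.623, 0.782, -0.001, 0.0]
wrist_force: [0.0, -0.7, -0.7]
finger_gap: 0.248
```

```bash
python3 - <<'E'
from h import *
import pickle
o=telemetry.get_obs(); print(o["tool_pos"],o["finger_gap"],o["wrist_force"])
d=img("wrist"); pickle.dump(d,open("w22.pkl","wb")); cv2.imwrite("pics/w22.png",d["color"]); crop(d,"w22c.png",170,60,350,200,4.4)
e=img("scene"); p=proj(e,o["tool_pos"]-[0,0,.03])[0].astype(int);crop(e,"s22.png",p[0]-40,p[1]-40,p[0]+40,p[1]+40,9)
E
```

```text
[0.52092758 0.30739487 0.27871381] 0.2475070974768417 [ 0.02173113 -0.70094449 -0.71151895]
```

View pics/w22c.png

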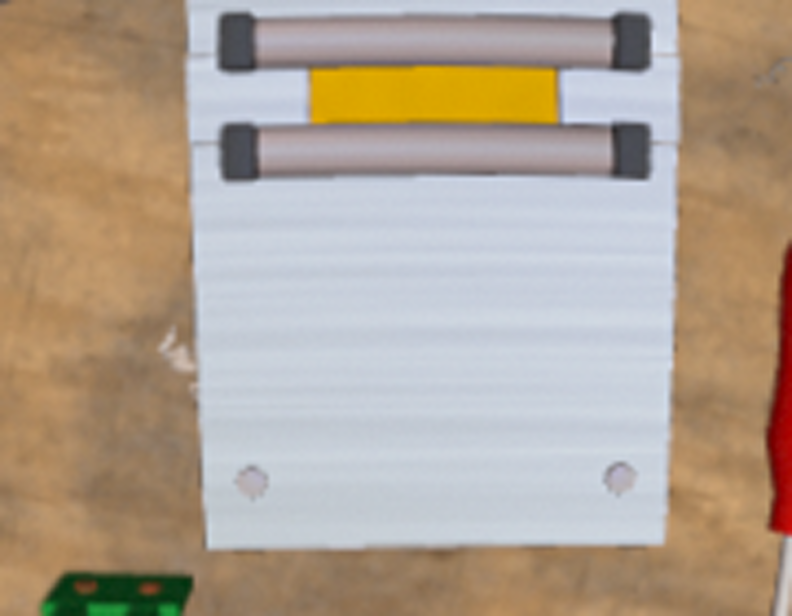

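View pics/s22.png

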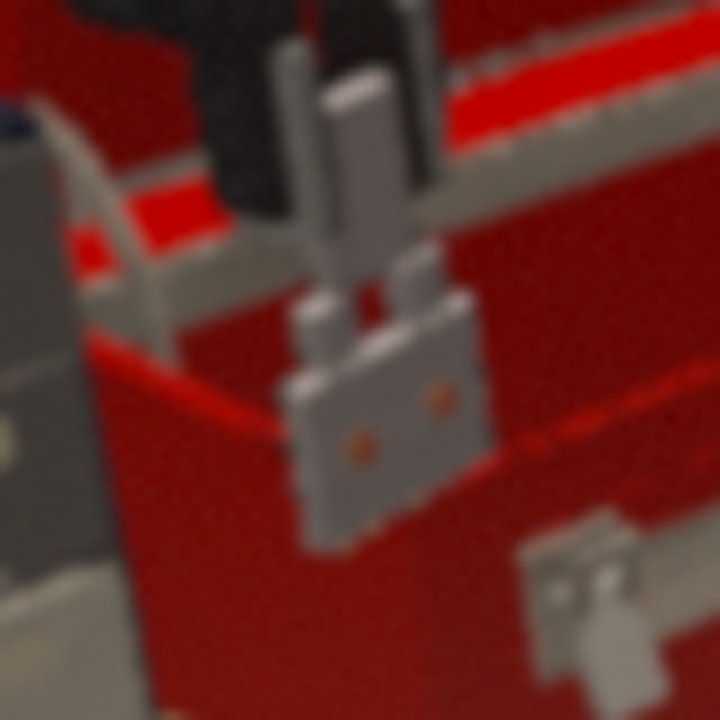

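```bash
python3 - <<'E'
from h import *
import pickle
d=pickle.load(open("w22.pkl","rb"))
A=lambda u,v,z: atz(d,(170+u/4.4,60+v/4.4),z,True)
P=[A(255,42,.126),A(613,40,.126),A(255,151,.126),A(613,150,.126)]
print(np.round(P,4)); m=np.mean(P,0); print("centre",m.round(4)); 
for a,b in ((0,1),(2,3)):
    v=P[b]-P[a]; print(np.degrees(np.arctan2(v[1],v[0])),np.linalg.norm(v))
print("rod spacing",np.linalg.norm((P[2]+P[3]-P[0]-P[1])/2))
Q=[A(310,95,.126),A(558,95,.126)]; print(np.round(Q,4),np.mean(Q,0))
L=[A(207,549,.126),A(664,545,.126)]; print("lid far",np.round(L,4))
print(telemetry.get_obs()["tool_pos"])
# pad in wrist image: lower edge?
E
```

```text
[[0.4214 0.2568 0.126 ]
 [0.4024 0.3339 0.126 ]
 [0.4456 0.2621 0.126 ]
 [0.4268 0.3398 0.126 ]]
centre [0.4241 0.2981 0.126 ]
103.88088226933935 0.07943196819925089
103.58246949256466 0.07990254309884877
rod spacing 0.024944593722830245
[[0.4307 0.2713 0.126 ]
 [0.4179 0.3248 0.126 ]] [0.42429224 0.29807643 0.126     ]
lid far [[0.5388 0.2699 0.126 ]
 [0.5134 0.3758 0.126 ]]
[0.52112676 0.30742532 0.27884931]
```

View pics/w22.png

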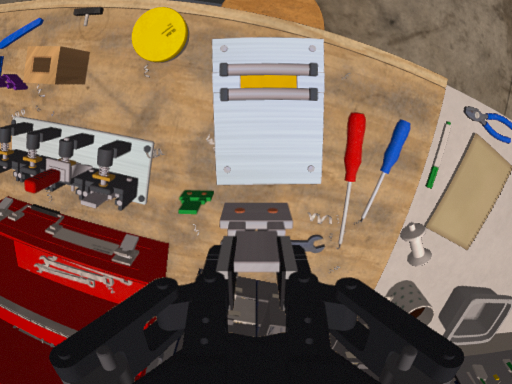

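```bash
python3 - <<'E'
from h import *
import pickle
d=pickle.load(open("w22.pkl","rb"))
crop(d,"w22p.png",210,190,305,275,7)
E
```

```text
(no output)
```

View pics/w22p.png

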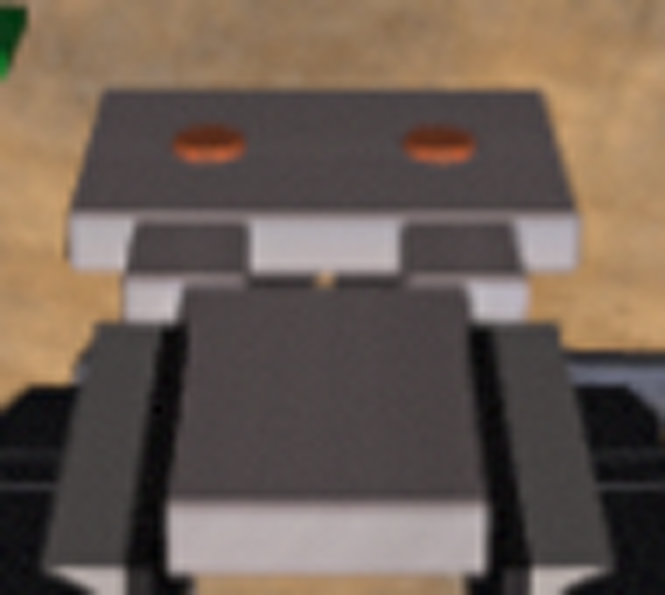

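```bash
cat >> h.py <<'E'
# camera in tool frame (from first image)
def padfit(d,obs,pix,pts,x0):
    """pad pose in tool frame: rotvec about nominal + pos. nominal pad axes: pad x=tool y, pad y=tool x, pad z=-tool z"""
    Rt=R.from_quat(obs["tool_rot"]).as_matrix(); N=np.array([[0,1,0],[1,0,0],[0,0,-1.]])
    def w(q): 
        P=(R.from_rotvec(q[:3]).as_matrix()@N@pts.T).T+q[3:]
        return P@Rt.T+obs["tool_pos"]
    r=least_squares(lambda q:(proj(d,w(q),True)-pix).ravel(),x0)
    return r.x,np.sqrt(np.mean(r.fun**2))
E
python3 - <<'E'
from h import *
import pickle
d=pickle.load(open("w22.pkl","rb")); o=telemetry.get_obs()
px=np.array([[103,90],[543,90],[70,213],[578,213],[167,500],[490,500],[72,270],[578,270],[170,573],[487,573]])/7+[210,190]
pt=np.array([[-3,-23,0],[-3,23,0],[-3,-23,33],[-3,23,33],[-3,-12,82],[-3,12,82],[3,-23,33],[3,23,33],[3,-12,82],[3,12,82]])/1000
q,e=padfit(d,o,px,pt,np.r_[0,0,0,0,-.0045,.059]); print(np.degrees(q[:3]).round(2),q[3:].round(4),e)
E
```

```text
[ 0.75 -0.31  0.12] [ 0.0004 -0.0007  0.0658] 0.7167053646530755
```

```bash
python3 - <<'E'
from h import *
go([.425,.2983,.205],103.6)
E
```

```text
t [ 0.0126 -0.0957  0.0739] a [-0.01  0.04 -0.72] rows>= 2.0 from [0.5211 0.3074 0.2788]
```

Call:
step_arm --plan '[{"ax": 0,"ay": 0,"az": -0.7,"tx": 0.006,"ty": -0.045,"tz": 0,"claw": 0},{"ax": 0,"ay": 0,"az": -0.7,"tx": 0.0126,"ty": -0.096,"tz": 0.02,"claw": 0},{"ax": 0,"ay": 0,"az": -0.7,"tx": 0.0126,"ty": -0.096,"tz": 0.05,"claw": 0},{"ax": 0,"ay": 0,"az": -0.7,"tx": 0.0126,"ty": -0.096,"tz": 0.072,"claw": 0},{"ax": 0,"ay": 0,"az": -0.7,"tx": 0.0126,"ty": -0.096,"tz": 0.072,"claw": 0},{"ax": 0,"ay": 0,"az": -0.7,"tx": 0.0126,"ty": -0.096,"tz": 0.072,"claw": 0}]'

```text
t: 29.72
tool_pos: [0.425, 0.2993, 0.2074]
tool_rot: [0.618, 0.786, 0.0, 0.0]
wrist_force: [0.4, -0.0, 0.1]
finger_gap: 0.252
```

```bash
python3 - <<'E'
from h import *
o=go([.425,.2983,.205],103.6); print(o["wrist_force"],o["finger_gap"])
crop(img("wrist"),"w23.png",200,170,310,270,7)
e=img("scene"); p=proj(e,[.424,.298,.14])[0].astype(int);print(p);crop(e,"s23.png",p[0]-50,p[1]-45,p[0]+50,p[1]+40,8)
E
```

```text
t [-0.001  -0.0002  0.0024] a [0.01 0.   0.03] rows>= 1.0 from [0.425  0.2993 0.2074]
[ 0.41786583 -0.01182514  0.1062031 ] 0.2519310202769576
[203 240]
```

View pics/w23.png

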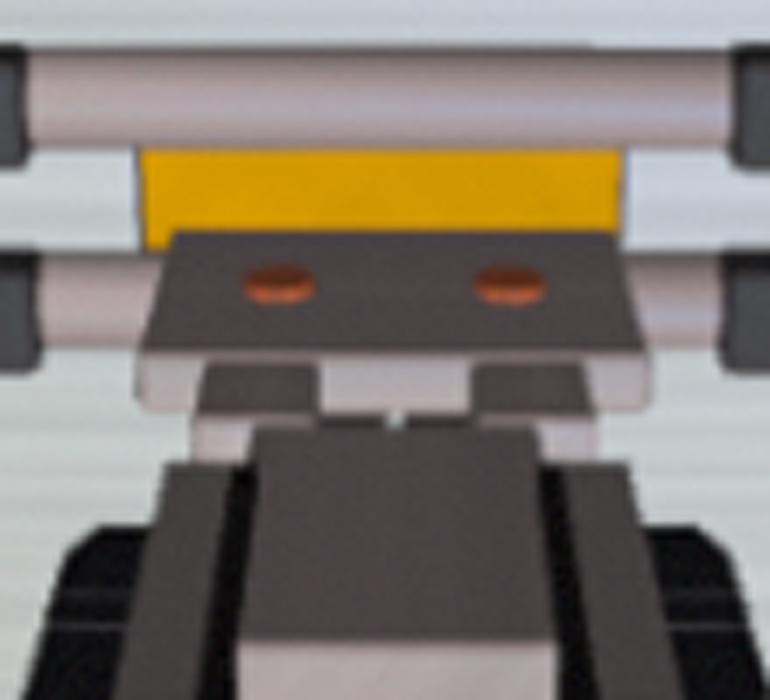

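View pics/s23.png

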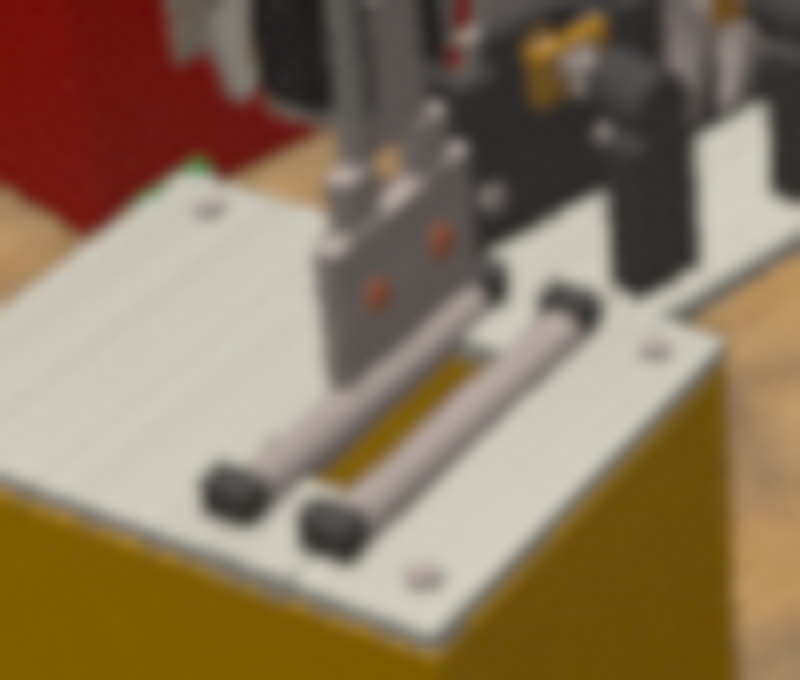

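```bash
cat > pf.py <<'E'
from h import *
import sys
d=img("wrist"); o=telemetry.get_obs()
E
python3 - <<'E'
from h import *
d=img("wrist"); o=telemetry.get_obs()
f=lambda L:np.array(L)/7+[200,170]
px=f([[172,232],[618,232],[138,352],[650,352],[238,640],[557,640],[140,410],[648,410]])
pt=np.array([[-3,-23,0],[-3,23,0],[-3,-23,33],[-3,23,33],[-3,-12,82],[-3,12,82],[3,-23,33],[3,23,33]])/1000
q,e=padfit(d,o,px,pt,np.r_[0,0,0,0,-.0045,.059]); print(np.degrees(q[:3]).round(2),q[3:].round(4),e)
Rt=R.from_quat(o["tool_rot"]).as_matrix()
A=lambda u,v,z: Rt.T@(atz(d,f([u,v]),z,True)-o["tool_pos"])
for u,v in [(30,98),(730,98),(40,300),(720,300)]: print(A(u,v,.126).round(4))
print([A(u,v,.126).round(4) for u,v in [(140,200),(622,200)]])
E
```

```text
[ 0.15 -0.14  0.11] [ 0.0005 -0.0009  0.0637] 0.843434287027623
[-0.0408 -0.013   0.0815]
[ 0.0385 -0.0129  0.0815]
[-0.0411  0.0118  0.0815]
[0.0387 0.0118 0.0816]
[array([-0.0287, -0.0007,  0.0815]), array([ 0.0266, -0.0007,  0.0816])]
```

Call:
step_arm --plan '[{"ax": 0,"ay": 0,"az": 0,"tx": -0.0016,"ty": 0,"tz": 0.006,"claw": 0},{"ax": 0,"ay": 0,"az": 0,"tx": -0.0016,"ty": 0,"tz": 0.012,"claw": 0},{"ax": 0,"ay": 0,"az": 0,"tx": -0.0016,"ty": 0,"tz": 0.018,"claw": 0},{"ax": 0,"ay": 0,"az": 0,"tx": -0.0016,"ty": 0,"tz": 0.022,"claw": 0}]'

```text
t: 30.38
tool_pos: [0.4246, 0.2978, 0.184]
tool_rot: [0.618, 0.786, -0.001, -0.0]
wrist_force: [0.1, 0.8, -1.4]
finger_gap: 0.247
```

```bash
python3 - <<'E'
from h import *
o=go([.425,.2983,.145],103.6); print(o["wrist_force"],o["finger_gap"])
crop(img("wrist"),"w24.png",200,170,310,270,7)
e=img("scene"); crop(e,"s24.png",153,195,253,280,8)
E
```

```text
t [0.0004 0.0005 0.039 ] a [-0.07  0.03  0.09] rows>= 1.0 from [0.4246 0.2978 0.184 ]
[ 0.13688089  0.78173164 -1.40825191] 0.24704970056286507
```

View pics/w24.png

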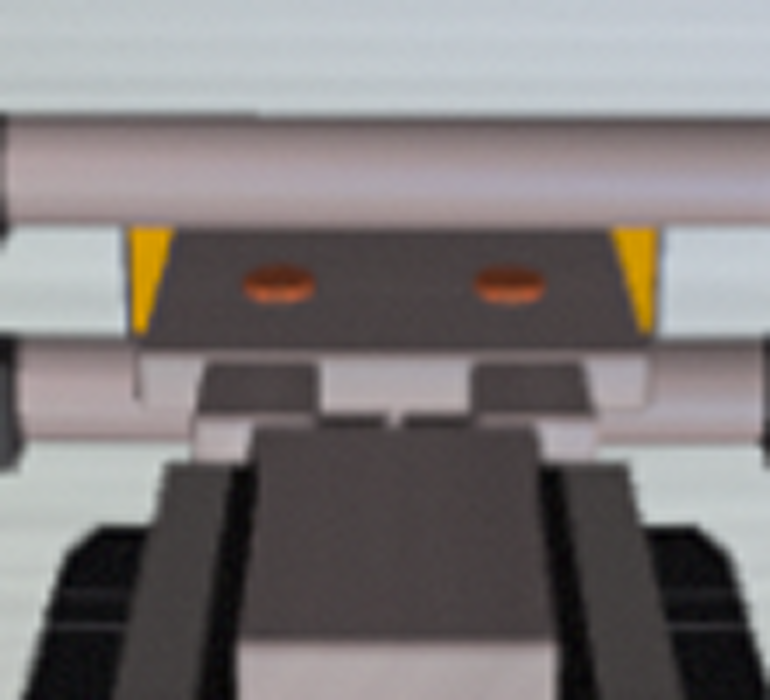

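View pics/s24.png

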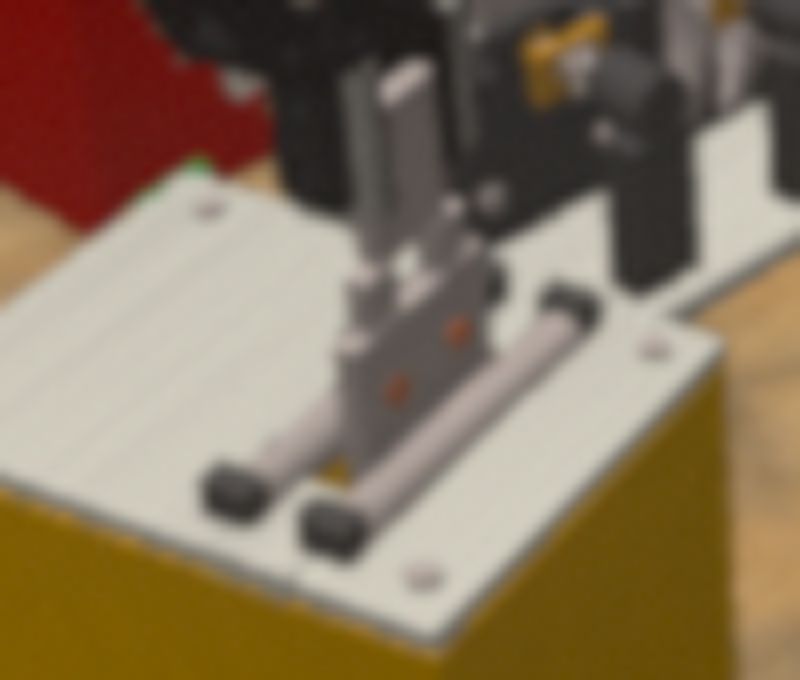

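Call:
step_arm --plan '[{"ax": 0,"ay": 0,"az": 0,"tx": 0.0003,"ty": 0,"tz": 0.008,"claw": 0},{"ax": 0,"ay": 0,"az": 0,"tx": 0.0003,"ty": 0,"tz": 0.016,"claw": 0},{"ax": 0,"ay": 0,"az": 0,"tx": 0.0003,"ty": 0,"tz": 0.024,"claw": 0},{"ax": 0,"ay": 0,"az": 0,"tx": 0.0003,"ty": 0,"tz": 0.03,"claw": 0},{"ax": 0,"ay": 0,"az": 0,"tx": 0.0003,"ty": 0,"tz": 0.035,"claw": 0},{"ax": 0,"ay": 0,"az": 0,"tx": 0.0003,"ty": 0,"tz": 0.035,"claw": 0}]'

```text
t: 31.22
tool_pos: [0.4246, 0.298, 0.1493]
tool_rot: [0.618, 0.786, -0.001, -0.0]
wrist_force: [-0.0, 0.2, -0.3]
finger_gap: 0.252
```

Call:
step_arm --plan '[{"ax": 0,"ay": 0,"az": 0,"tx": 0,"ty": 0,"tz": 0,"claw": 0.5},{"ax": 0,"ay": 0,"az": 0,"tx": 0,"ty": 0,"tz": 0,"claw": 0.5},{"ax": 0,"ay": 0,"az": 0,"tx": 0,"ty": 0,"tz": -0.02,"claw": 0.5},{"ax": 0,"ay": 0,"az": 0,"tx": 0,"ty": 0,"tz": -0.06,"claw": 0.55},{"ax": 0,"ay": 0,"az": 0,"tx": 0,"ty": 0,"tz": -0.11,"claw": 0.6},{"ax": 0,"ay": 0,"az": 0,"tx": 0,"ty": 0.03,"tz": -0.11,"claw": 0.6}]'

```text
t: 31.98
tool_pos: [0.4543, 0.3064, 0.264]
tool_rot: [0.617, 0.787, 0.003, 0.001]
wrist_force: [0.7, 0.7, -0.5]
finger_gap: 0.6
```

```bash
python3 - <<'E'
from h import *
e=img("scene"); crop(e,"s25.png",123,165,323,285,4); cv2.imwrite("pics/w25.png",img("wrist")["color"])
o=go([.582,.0443,.26],90); print(o["wrist_force"],o["finger_gap"],o["joint_pos"].round(2))
E
```

```text
t [-0.2836  0.0604  0.0009] a [ 0.19 -0.08 13.58] rows>= 5.0 from [0.4567 0.3058 0.261 ]
[ 0.42174695 -0.02823179 -0.19785314] 0.602439331217431 [-0.46  0.37 -0.31  1.96  0.15  0.83  0.95]
```

View pics/s25.png

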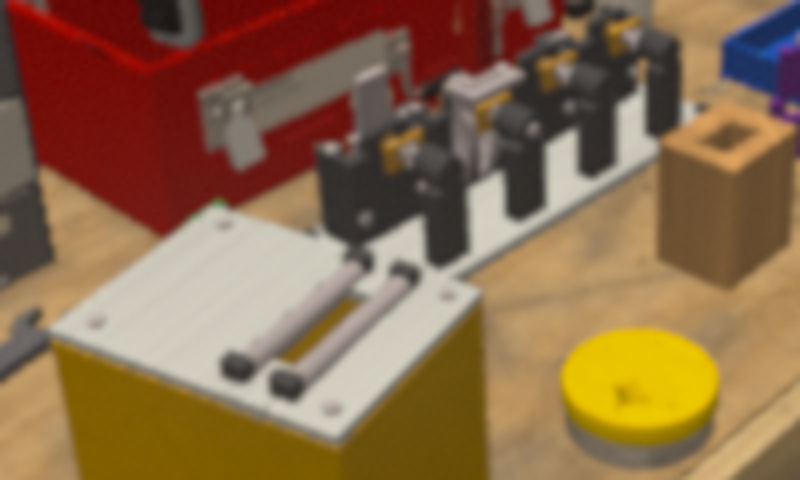

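View pics/w25.png

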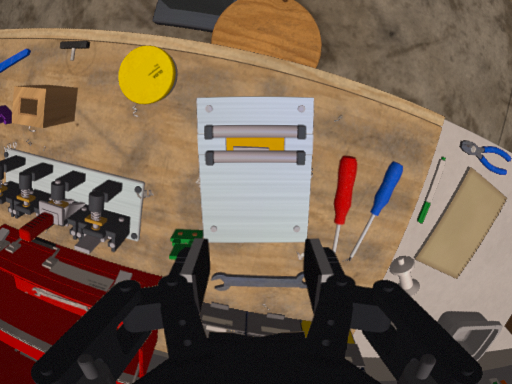

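Call:
step_arm --plan '[{"ax": 0,"ay": 0,"az": 3,"tx": -0.057,"ty": 0.012,"tz": 0,"claw": 0.6},{"ax": 0,"ay": 0,"az": 6,"tx": -0.114,"ty": 0.024,"tz": 0,"claw": 0.6},{"ax": 0,"ay": 0,"az": 9,"tx": -0.17,"ty": 0.036,"tz": 0,"claw": 0.6},{"ax": 0,"ay": 0,"az": 12,"tx": -0.227,"ty": 0.048,"tz": 0,"claw": 0.6},{"ax": 0,"ay": 0,"az": 13.6,"tx": -0.2836,"ty": 0.06,"tz": 0,"claw": 0.6},{"ax": 0,"ay": 0,"az": 13.6,"tx": -0.2836,"ty": 0.06,"tz": 0,"claw": 0.6},{"ax": 0,"ay": 0,"az": 13.6,"tx": -0.2836,"ty": 0.06,"tz": 0.05,"claw": 0.6},{"ax": 0,"ay": 0,"az": 13.6,"tx": -0.2836,"ty": 0.06,"tz": 0.09,"claw": 0.6},{"ax": 0,"ay": 0,"az": 13.6,"tx": -0.2836,"ty": 0.06,"tz": 0.09,"claw": 0.6},{"ax": 0,"ay": 0,"az": 13.6,"tx": -0.2836,"ty": 0.06,"tz": 0.09,"claw": 0.6}]'

```text
t: 33.33
tool_pos: [0.5795, 0.0447, 0.1708]
tool_rot: [0.706, 0.708, 0.0, 0.0]
wrist_force: [-0.1, -0.4, 0.7]
finger_gap: 0.603
```

```bash
python3 - <<'E'
from h import *
o=go([.5825,.0443,.116],90);print(o["wrist_force"],o["finger_gap"])
crop(img("wrist"),"w26.png",160,150,360,300,4)
E
```

```text
t [-0.0004  0.003   0.0548] a [0.01 0.   0.13] rows>= 1.0 from [0.5795 0.0447 0.1708]
[-0.05808032 -0.35798167  0.68151689] 0.6032758903351723
```

View pics/w26.png

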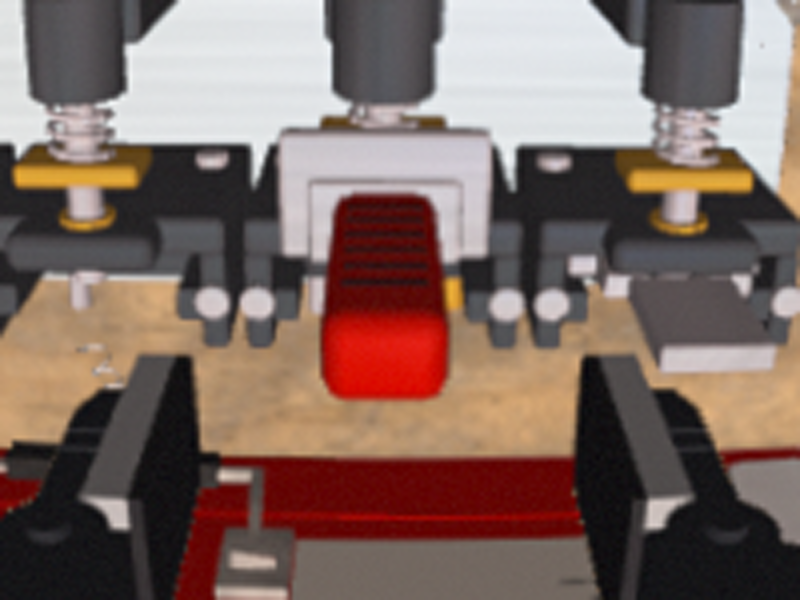

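Aligned over the fork. Grip, lift, shift 66 mm to caliper 1.

Call:
step_arm --plan '[{"ax": 0,"ay": 0,"az": 0.1,"tx": -0.0004,"ty": 0.0025,"tz": 0.03,"claw": 0.6},{"ax": 0,"ay": 0,"az": 0.1,"tx": -0.0004,"ty": 0.0025,"tz": 0.055,"claw": 0.6},{"ax": 0,"ay": 0,"az": 0.1,"tx": -0.0004,"ty": 0.0025,"tz": 0.055,"claw": 0.6},{"ax": 0,"ay": 0,"az": 0.1,"tx": -0.0004,"ty": 0.0025,"tz": 0.055,"claw": 0},{"ax": 0,"ay": 0,"az": 0.1,"tx": -0.0004,"ty": 0.0025,"tz": 0.055,"claw": 0},{"ax": 0,"ay": 0,"az": 0.1,"tx": -0.0004,"ty": 0.0025,"tz": 0.055,"claw": 0}]' --grip_force 90

```text
t: 34.12
tool_pos: [0.5826, 0.0439, 0.1164]
tool_rot: [0.707, 0.707, 0.001, 0.001]
wrist_force: [-1.3, 0.6, 5.8]
finger_gap: 0.223
```

Call:
step_arm --plan '[{"ax": 0,"ay": 0,"az": 0,"tx": 0,"ty": 0,"tz": -0.015,"claw": 0},{"ax": 0,"ay": 0,"az": 0,"tx": 0,"ty": 0,"tz": -0.04,"claw": 0},{"ax": 0,"ay": 0,"az": 0,"tx": 0,"ty": -0.002,"tz": -0.09,"claw": 0},{"ax": 0,"ay": 0,"az": 0,"tx": 0.0,"ty": -0.003,"tz": -0.12,"claw": 0},{"ax": 0,"ay": 0,"az": 0,"tx": 0.035,"ty": -0.003,"tz": -0.12,"claw": 0},{"ax": 0,"ay": 0,"az": 0,"tx": 0.066,"ty": -0.003,"tz": -0.12,"claw": 0},{"ax": 0,"ay": 0,"az": 0,"tx": 0.066,"ty": -0.003,"tz": -0.12,"claw": 0},{"ax": 0,"ay": 0,"az": 0,"tx": 0.066,"ty": -0.003,"tz": -0.12,"claw": 0}]'

```text
t: 35.12
tool_pos: [0.5785, 0.1088, 0.2353]
tool_rot: [0.707, 0.707, -0.001, 0.0]
wrist_force: [-0.4, -0.5, -2.0]
finger_gap: 0.23
```

```bash
python3 - <<'E'
from h import *
o=go([.579,.1103,.188],90); print(o["wrist_force"],o["finger_gap"])
crop(img("wrist"),"w27.png",160,120,360,270,4)
E
```

```text
t [0.0016 0.0005 0.0473] a [-0.03  0.06 -0.03] rows>= 1.0 from [0.5785 0.1088 0.2353]
[-0.39336126 -0.47829578 -2.01577781] 0.22953386762019543
```

View pics/w27.png

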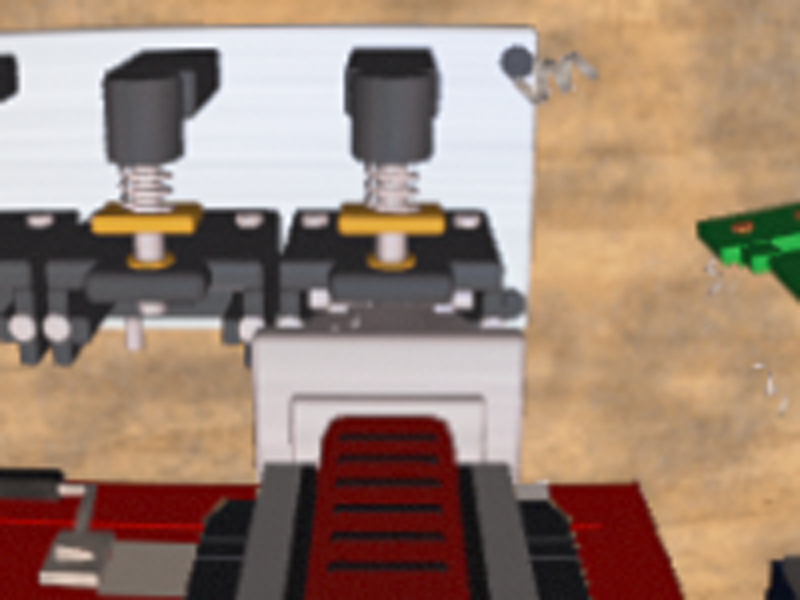

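Call:
step_arm --plan '[{"ax": 0,"ay": 0,"az": 0,"tx": 0.0013,"ty": 0.0005,"tz": 0.04,"claw": 0},{"ax": 0,"ay": 0,"az": 0,"tx": 0.0013,"ty": 0.0005,"tz": 0.055,"claw": 0},{"ax": 0,"ay": 0,"az": 0,"tx": 0.0013,"ty": 0.0005,"tz": 0.055,"claw": 0},{"ax": 0,"ay": 0,"az": 0,"tx": 0.0013,"ty": 0.0005,"tz": 0.07,"claw": 0},{"ax": 0,"ay": 0,"az": 0,"tx": 0.0013,"ty": 0.0005,"tz": 0.085,"claw": 0},{"ax": 0,"ay": 0,"az": 0,"tx": 0.0013,"ty": 0.0005,"tz": 0.085,"claw": 0}]'

```text
t: 35.92
tool_pos: [0.58, 0.1108, 0.1489]
tool_rot: [0.707, 0.707, 0.0, 0.0]
wrist_force: [4.5, -0.0, -2.7]
finger_gap: 0.226
```

Call:
step_arm --plan '[{"ax": 0,"ay": 0,"az": 0,"tx": -0.0003,"ty": 0.001,"tz": 0.01,"claw": 0},{"ax": 0,"ay": 0,"az": 0,"tx": -0.0003,"ty": 0.0015,"tz": 0.02,"claw": 0},{"ax": 0,"ay": 0,"az": 0,"tx": -0.0003,"ty": 0.0025,"tz": 0.03,"claw": 0},{"ax": 0,"ay": 0,"az": 0,"tx": -0.0003,"ty": 0.0035,"tz": 0.0338,"claw": 0},{"ax": 0,"ay": 0,"az": 0,"tx": -0.0003,"ty": 0.0045,"tz": 0.0338,"claw": 0},{"ax": 0,"ay": 0,"az": 0,"tx": -0.0003,"ty": 0.0045,"tz": 0.0338,"claw": 0}]'

```text
t: 36.67
tool_pos: [0.583, 0.1105, 0.1163]
tool_rot: [0.707, 0.707, -0.001, -0.0]
wrist_force: [-0.2, -0.7, 10.6]
finger_gap: 0.22
```

```bash
python3 - <<'E'
from h import *
o=go([.583,.1103,.1155],90); print(o["wrist_force"],o["finger_gap"])
crop(img("wrist"),"w28.png",160,150,360,300,4)
E
```

```text
t [-0.0002  0.      0.0008] a [-0.1   0.04 -0.02] rows>= 1.0 from [0.583  0.1105 0.1163]
[-0.23952625 -0.73873254 10.58229469] 0.22031603334256067
```

View pics/w28.png

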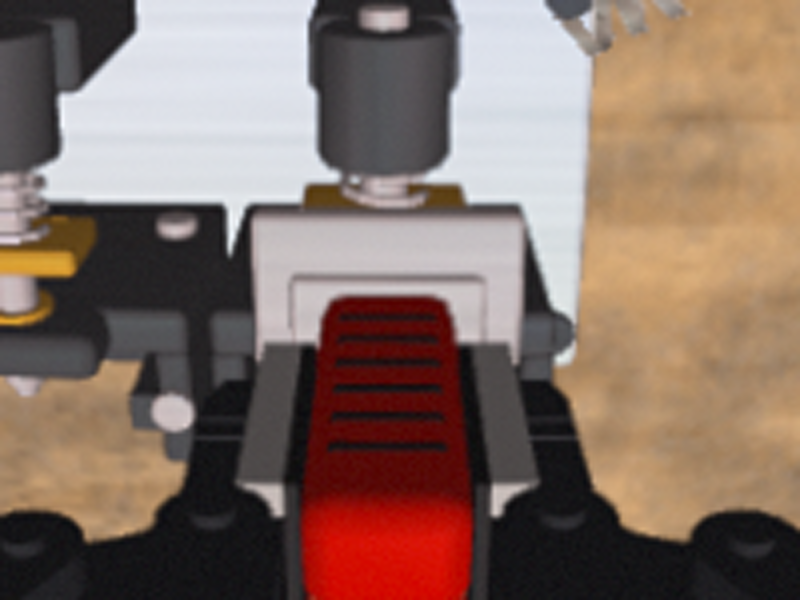

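Bar 1 wedged back (pin end shows at the cup). Release, go to tab 1.

Call:
step_arm --plan '[{"ax": 0,"ay": 0,"az": 0,"tx": 0,"ty": 0,"tz": 0,"claw": 0.3},{"ax": 0,"ay": 0,"az": 0,"tx": 0,"ty": 0,"tz": 0,"claw": 0.55},{"ax": 0,"ay": 0,"az": 0,"tx": 0,"ty": 0,"tz": 0,"claw": 0.55},{"ax": 0,"ay": 0,"az": 0,"tx": 0,"ty": 0,"tz": -0.05,"claw": 0.55},{"ax": 0,"ay": 0,"az": 0,"tx": 0,"ty": 0,"tz": -0.09,"claw": 0.55},{"ax": 0,"ay": 0,"az": 0,"tx": 0,"ty": 0.01,"tz": -0.09,"claw": 0.55},{"ax": 0,"ay": 0,"az": 0,"tx": 0,"ty": 0.025,"tz": -0.09,"claw": 0.55},{"ax": 0,"ay": 0,"az": 0,"tx": 0,"ty": 0.025,"tz": -0.09,"claw": 0.55},{"ax": 0,"ay": 0,"az": 0,"tx": 0,"ty": 0.025,"tz": -0.04,"claw": 0.55},{"ax": 0,"ay": 0,"az": 0,"tx": 0,"ty": 0.025,"tz": 0,"claw": 0.55},{"ax": 0,"ay": 0,"az": 0,"tx": 0,"ty": 0.025,"tz": 0,"claw": 0.55},{"ax": 0,"ay": 0,"az": 0,"tx": 0,"ty": 0.025,"tz": 0,"claw": 0.55}]'

```text
t: 38.22
tool_pos: [0.609, 0.1106, 0.1163]
tool_rot: [0.707, 0.707, -0.0, -0.0]
wrist_force: [-0.7, 0.7, 0.7]
finger_gap: 0.551
```

```bash
python3 - <<'E'
from h import *
o=go([.608,.1103,.088],90); print(o["wrist_force"],o["finger_gap"])
crop(img("wrist"),"w29.png",160,150,360,300,4)
E
```

```text
t [-0.0003 -0.001   0.0283] a [-0.03  0.02 -0.02] rows>= 1.0 from [0.609  0.1106 0.1163]
[-0.65259719  0.68303207  0.6545158 ] 0.5508241705501896
```

View pics/w29.png

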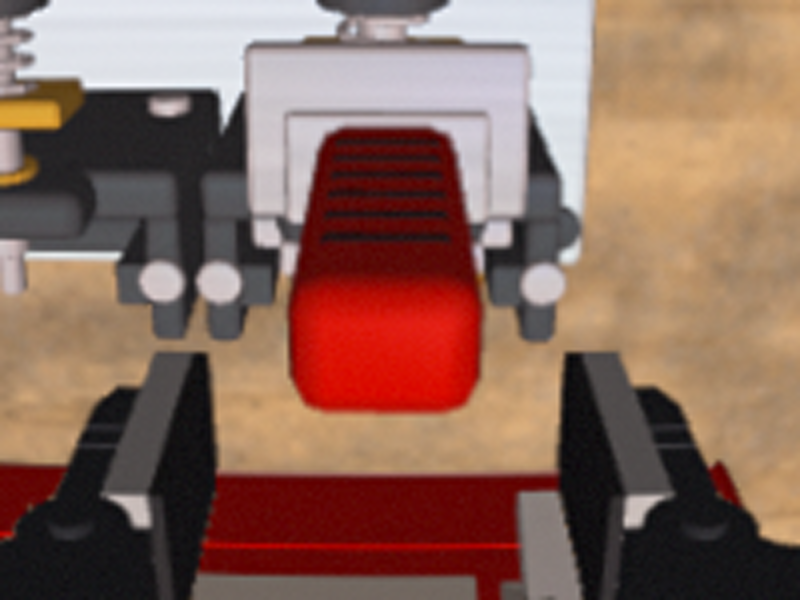

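Call:
step_arm --plan '[{"ax": 0,"ay": 0,"az": 0,"tx": 0,"ty": -0.001,"tz": 0.015,"claw": 0.55},{"ax": 0,"ay": 0,"az": 0,"tx": 0,"ty": -0.001,"tz": 0.028,"claw": 0.55},{"ax": 0,"ay": 0,"az": 0,"tx": 0,"ty": -0.001,"tz": 0.028,"claw": 0.55},{"ax": 0,"ay": 0,"az": 0,"tx": 0,"ty": -0.001,"tz": 0.028,"claw": 0.2},{"ax": 0,"ay": 0,"az": 0,"tx": 0,"ty": -0.001,"tz": 0.028,"claw": 0},{"ax": 0,"ay": 0,"az": 0,"tx": 0,"ty": -0.001,"tz": 0.028,"claw": 0},{"ax": 0,"ay": 0,"az": 0,"tx": 0,"ty": -0.001,"tz": 0.028,"claw": 0}]'

```text
t: 39.15
tool_pos: [0.608, 0.1104, 0.0882]
tool_rot: [0.707, 0.707, -0.0, 0.0]
wrist_force: [0.9, -0.7, 2.8]
finger_gap: 0.252
```

Call:
step_arm --plan '[{"ax": 0,"ay": 0,"az": 0,"tx": 0,"ty": 0,"tz": -0.01,"claw": 0},{"ax": 0,"ay": 0,"az": 0,"tx": 0,"ty": 0,"tz": -0.03,"claw": 0},{"ax": 0,"ay": 0,"az": 0,"tx": 0,"ty": 0,"tz": -0.05,"claw": 0},{"ax": 0,"ay": 0,"az": 0,"tx": 0,"ty": 0,"tz": -0.1,"claw": 0},{"ax": 0,"ay": 0,"az": 0,"tx": 0,"ty": 0,"tz": -0.15,"claw": 0},{"ax": 0,"ay": 0,"az": 0,"tx": 0,"ty": -0.03,"tz": -0.17,"claw": 0},{"ax": 0,"ay": 0,"az": -10,"tx": 0,"ty": -0.06,"tz": -0.17,"claw": 0},{"ax": 0,"ay": 0,"az": -20,"tx": 0,"ty": -0.1,"tz": -0.17,"claw": 0},{"ax": 0,"ay": 0,"az": -30,"tx": -0.05,"ty": -0.1,"tz": -0.17,"claw": 0},{"ax": 0,"ay": 0,"az": -30,"tx": -0.1,"ty": -0.1,"tz": -0.17,"claw": 0},{"ax": 0,"ay": 0,"az": -30,"tx": -0.15,"ty": -0.1,"tz": -0.17,"claw": 0},{"ax": 0,"ay": 0,"az": -30,"tx": -0.2,"ty": -0.1,"tz": -0.17,"claw": 0}]'

```text
t: 40.65
tool_pos: [0.5074, -0.091, 0.2586]
tool_rot: [0.5, 0.866, -0.0, 0.0]
wrist_force: [1.3, 0.0, -1.8]
finger_gap: 0.251
```

```bash
python3 - <<'E'
from h import *
o=telemetry.get_obs(); print(o["tool_pos"],o["finger_gap"],o["wrist_force"])
go([.50,-.225,.25],120)
E
```

```text
[ 0.50737741 -0.09104472  0.25860951] 0.25101371483942675 [ 1.27222829  0.03649009 -1.82869914]
t [-0.1123 -0.0733  0.0087] a [-0.02  0.03 -0.01] rows>= 3.0 from [ 0.5074 -0.091   0.2586]
```

Call:
step_arm --plan '[{"ax": 0,"ay": 0,"az": 0,"tx": -0.045,"ty": -0.03,"tz": 0,"claw": 0},{"ax": 0,"ay": 0,"az": 0,"tx": -0.09,"ty": -0.06,"tz": 0,"claw": 0},{"ax": 0,"ay": 0,"az": 0,"tx": -0.112,"ty": -0.073,"tz": 0.009,"claw": 0},{"ax": 0,"ay": 0,"az": 0,"tx": -0.112,"ty": -0.073,"tz": 0.009,"claw": 0},{"ax": 0,"ay": 0,"az": 0,"tx": -0.112,"ty": -0.073,"tz": 0.009,"claw": 0}]'

```text
t: 41.28
tool_pos: [0.5005, -0.222, 0.2494]
tool_rot: [0.5, 0.866, -0.0, -0.0]
wrist_force: [0.2, 0.7, -0.1]
finger_gap: 0.25
```

```bash
python3 - <<'E'
from h import *
import pickle
o=telemetry.get_obs(); print(o["tool_pos"],o["finger_gap"])
e=img("scene"); p=proj(e,o["tool_pos"]-[0,0,.03])[0].astype(int); print(p); crop(e,"s30.png",p[0]-40,p[1]-35,p[0]+40,p[1]+80,6)
d=img("wrist"); pickle.dump((d,o),open("w30.pkl","wb")); cv2.imwrite("pics/w30.png",d["color"])
E
```

```text
[ 0.50048534 -0.22197102  0.24938111] 0.25024731569032815
[336 112]
```

View pics/s30.png

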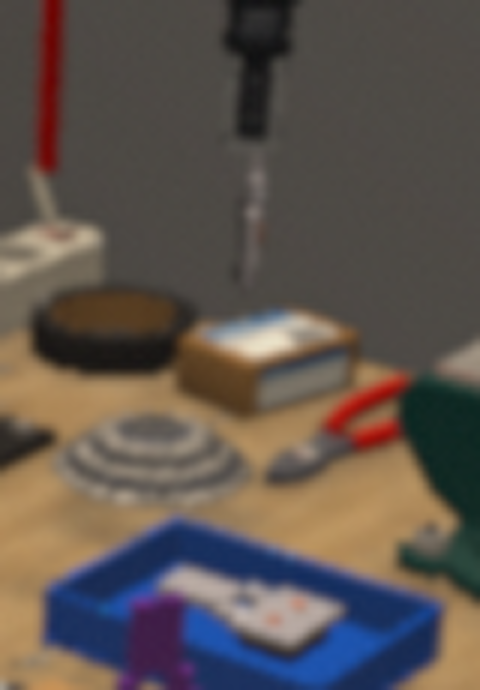

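View pics/w30.png

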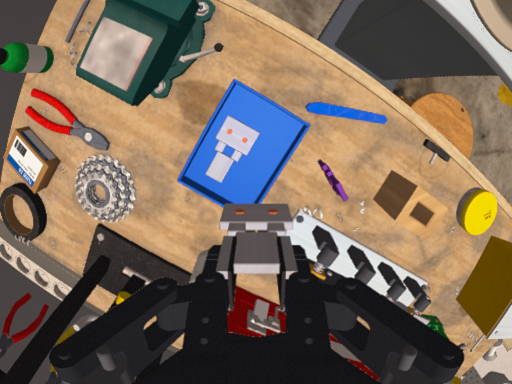

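```bash
python3 - <<'E'
from h import *
go([.52,.0,.27],110)
go([.425,.298,.255],103.6)
E
```

```text
t [ 0.1821  0.1277 -0.0206] a [-0.000e+00  1.000e-02  1.009e+01] rows>= 4.0 from [ 0.5008 -0.2216  0.2495]
t [ 0.4876  0.1949 -0.0056] a [-0.000e+00  1.000e-02  1.649e+01] rows>= 9.0 from [ 0.5008 -0.2216  0.2495]
```

Call:
step_arm --plan '[{"ax": 0,"ay": 0,"az": 4,"tx": 0.055,"ty": 0.022,"tz": -0.006,"claw": 0},{"ax": 0,"ay": 0,"az": 8,"tx": 0.11,"ty": 0.044,"tz": -0.006,"claw": 0},{"ax": 0,"ay": 0,"az": 12,"tx": 0.165,"ty": 0.066,"tz": -0.006,"claw": 0},{"ax": 0,"ay": 0,"az": 16.5,"tx": 0.22,"ty": 0.088,"tz": -0.006,"claw": 0},{"ax": 0,"ay": 0,"az": 16.5,"tx": 0.275,"ty": 0.11,"tz": -0.006,"claw": 0},{"ax": 0,"ay": 0,"az": 16.5,"tx": 0.33,"ty": 0.132,"tz": -0.006,"claw": 0},{"ax": 0,"ay": 0,"az": 16.5,"tx": 0.385,"ty": 0.154,"tz": -0.006,"claw": 0},{"ax": 0,"ay": 0,"az": 16.5,"tx": 0.44,"ty": 0.176,"tz": -0.006,"claw": 0},{"ax": 0,"ay": 0,"az": 16.5,"tx": 0.4876,"ty": 0.195,"tz": -0.006,"claw": 0},{"ax": 0,"ay": 0,"az": 16.5,"tx": 0.4876,"ty": 0.195,"tz": -0.006,"claw": 0},{"ax": 0,"ay": 0,"az": 16.5,"tx": 0.4876,"ty": 0.195,"tz": 0.04,"claw": 0},{"ax": 0,"ay": 0,"az": 16.5,"tx": 0.4876,"ty": 0.195,"tz": 0.04,"claw": 0}]'

```text
t: 42.88
tool_pos: [0.424, 0.2953, 0.2071]
tool_rot: [0.619, 0.785, -0.003, -0.001]
wrist_force: [-0.1, 0.3, -0.4]
finger_gap: 0.25
```

```bash
python3 - <<'E'
from h import *
o=go([.4246,.298,.205],103.6); print(o["wrist_force"],o["finger_gap"])
crop(img("wrist"),"w31.png",200,170,310,270,7)
E
```

```text
t [0.0025 0.0013 0.002 ] a [-0.31  0.17 -0.07] rows>= 1.0 from [0.424  0.2953 0.2071]
[-0.05012168  0.27743679 -0.38644648] 0.250311586887143
```

View pics/w31.png

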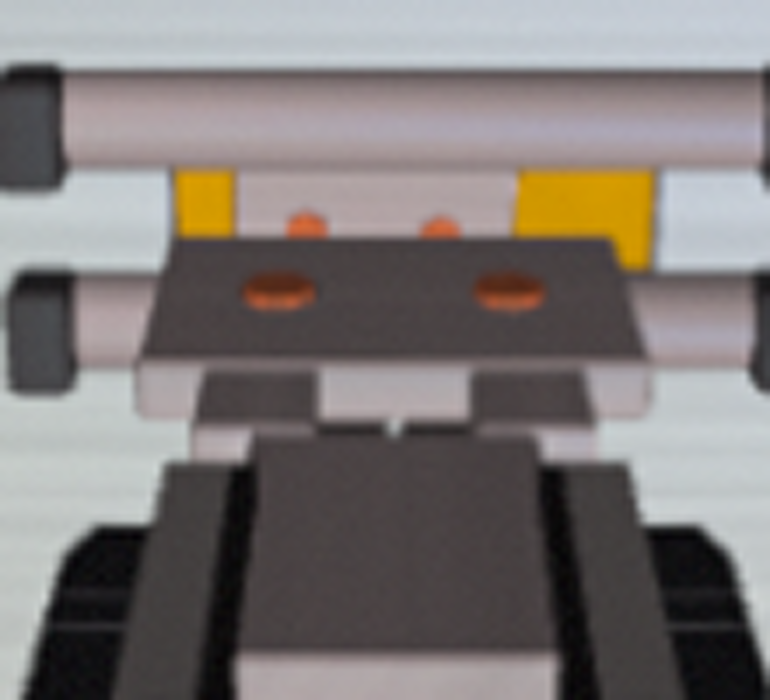

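Call:
step_arm --plan '[{"ax": -0.3,"ay": 0.1,"az": 0,"tx": 0.0024,"ty": 0.0011,"tz": 0.0,"claw": 0},{"ax": -0.3,"ay": 0.1,"az": 0,"tx": 0.0024,"ty": 0.0011,"tz": 0.006,"claw": 0},{"ax": -0.3,"ay": 0.1,"az": 0,"tx": 0.0024,"ty": 0.0011,"tz": 0.012,"claw": 0},{"ax": -0.3,"ay": 0.1,"az": 0,"tx": 0.0024,"ty": 0.0011,"tz": 0.018,"claw": 0},{"ax": -0.3,"ay": 0.1,"az": 0,"tx": 0.0024,"ty": 0.0011,"tz": 0.022,"claw": 0}]'

```text
t: 43.55
tool_pos: [0.4261, 0.2993, 0.1863]
tool_rot: [0.619, 0.785, 0.002, 0.001]
wrist_force: [-0.2, 0.3, -1.0]
finger_gap: 0.251
```

```bash
python3 - <<'E'
from h import *
o=go([.4246,.298,.149],103.6); print(o["wrist_force"],o["finger_gap"])
crop(img("wrist"),"w32.png",200,170,310,270,7)
E
```

```text
t [-0.0009 -0.0019  0.0373] a [ 0.24 -0.07 -0.12] rows>= 1.0 from [0.4261 0.2993 0.1863]
[-0.214789    0.34461445 -1.02075997] 0.2513378160841452
```

View pics/w32.png

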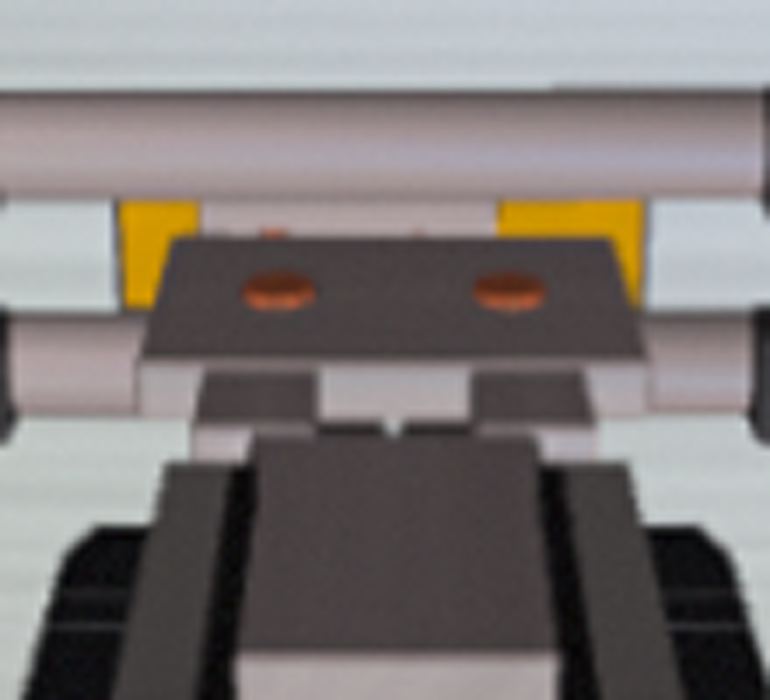

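Call:
step_arm --plan '[{"ax": 0.2,"ay": 0,"az": 0,"tx": -0.0011,"ty": -0.0015,"tz": -0.003,"claw": 0},{"ax": 0.2,"ay": 0,"az": 0,"tx": -0.0011,"ty": -0.0015,"tz": -0.002,"claw": 0},{"ax": 0.2,"ay": 0,"az": 0,"tx": -0.0011,"ty": -0.0015,"tz": 0.004,"claw": 0},{"ax": 0.2,"ay": 0,"az": 0,"tx": -0.0011,"ty": -0.0015,"tz": 0.01,"claw": 0},{"ax": 0.2,"ay": 0,"az": 0,"tx": -0.0011,"ty": -0.0015,"tz": 0.014,"claw": 0}]'

```text
t: 44.22
tool_pos: [0.4249, 0.2979, 0.1722]
tool_rot: [0.619, 0.785, 0.001, -0.0]
wrist_force: [-0.1, 0.4, -0.8]
finger_gap: 0.253
```

```bash
python3 - <<'E'
from h import *
o=go([.4246,.298,.149],103.6); print(o["wrist_force"],o["finger_gap"])
crop(img("wrist"),"w33.png",200,170,310,270,7)
e=img("scene"); crop(e,"s33.png",153,195,253,280,8)
E
```

```text
t [ 0.0002 -0.0003  0.0232] a [ 0.03 -0.07 -0.12] rows>= 1.0 from [0.4249 0.2979 0.1722]
[-0.06231759  0.36652252 -0.78818876] 0.25313037354813783
```

View pics/w33.png

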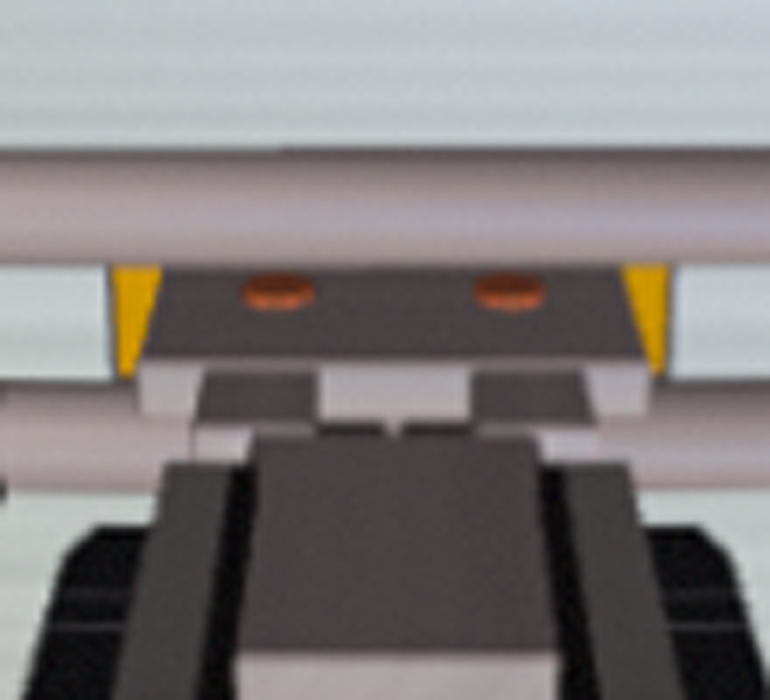

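View pics/s33.png

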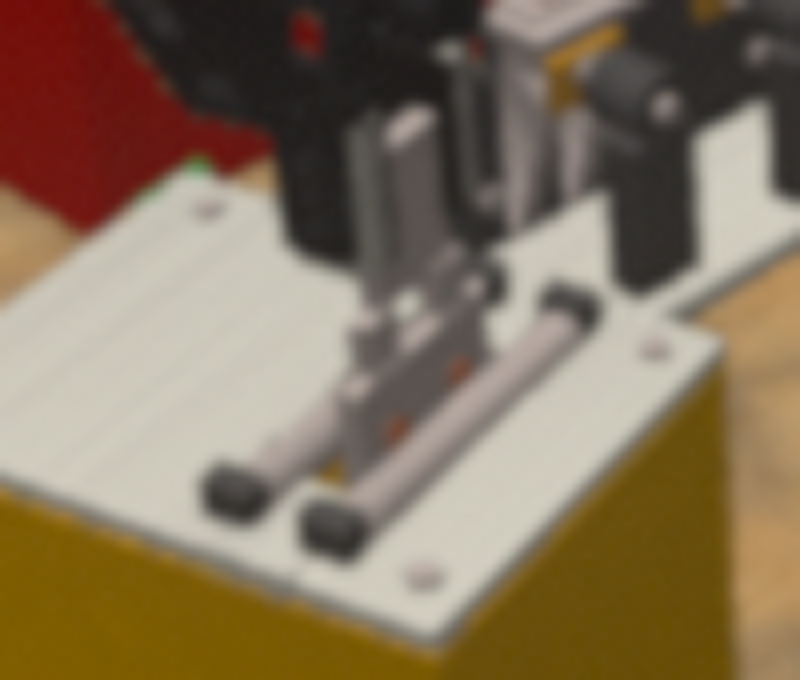

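In the slot and centred. Lower and drop.

Call:
step_arm --plan '[{"ax": 0,"ay": 0,"az": 0,"tx": 0,"ty": 0,"tz": 0.008,"claw": 0},{"ax": 0,"ay": 0,"az": 0,"tx": 0,"ty": 0,"tz": 0.016,"claw": 0},{"ax": 0,"ay": 0,"az": 0,"tx": 0,"ty": 0,"tz": 0.023,"claw": 0},{"ax": 0,"ay": 0,"az": 0,"tx": 0,"ty": 0,"tz": 0.023,"claw": 0},{"ax": 0,"ay": 0,"az": 0,"tx": 0,"ty": 0,"tz": 0.023,"claw": 0.5},{"ax": 0,"ay": 0,"az": 0,"tx": 0,"ty": 0,"tz": 0.023,"claw": 0.5},{"ax": 0,"ay": 0,"az": 0,"tx": 0,"ty": 0,"tz": 0,"claw": 0.5},{"ax": 0,"ay": 0,"az": 0,"tx": 0,"ty": 0,"tz": -0.05,"claw": 0.55},{"ax": 0,"ay": 0,"az": 0,"tx": 0,"ty": 0.01,"tz": -0.09,"claw": 0.6},{"ax": 0,"ay": 0,"az": 0,"tx": 0,"ty": 0.03,"tz": -0.09,"claw": 0.6}]'

```text
t: 45.58
tool_pos: [0.4552, 0.3059, 0.2667]
tool_rot: [0.619, 0.785, 0.004, 0.001]
wrist_force: [0.2, -0.3, -0.0]
finger_gap: 0.602
```

```bash
python3 - <<'E'
from h import *
d=img("wrist"); crop(d,"w34.png",180,80,330,200,5)
o=go([.583,.1103,.26],90); print(o["wrist_force"],o["finger_gap"],o["joint_pos"].round(2))
E
```

```text
t [-0.2193  0.0765  0.0049] a [ 0.36 -0.23 13.4 ] rows>= 4.0 from [0.4577 0.3058 0.2651]
[ 3.73577437  0.29640216 -0.14814371] 0.5984895256066177 [-0.43  0.37 -0.35  1.95  0.17  0.84  0.93]
```

View pics/w34.png

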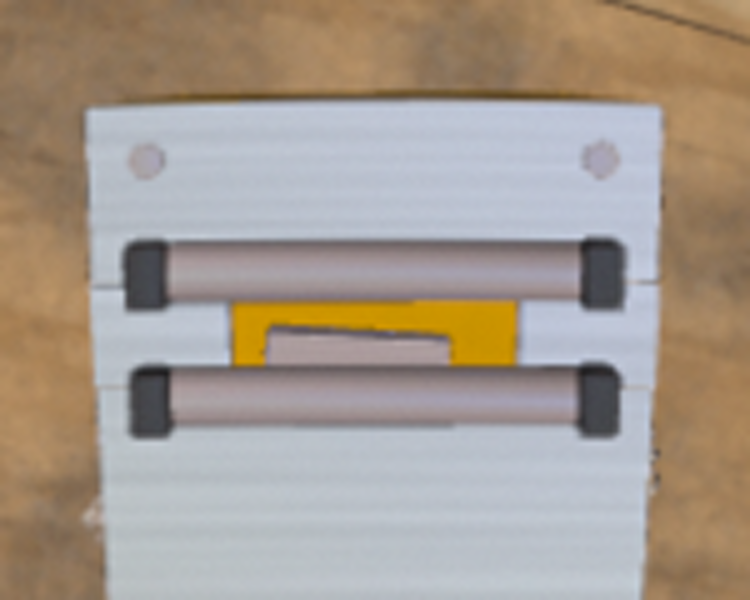

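Call:
step_arm --plan '[{"ax": 0,"ay": 0,"az": 4,"tx": -0.055,"ty": 0.019,"tz": 0,"claw": 0.6},{"ax": 0.2,"ay": -0.1,"az": 8,"tx": -0.11,"ty": 0.038,"tz": 0,"claw": 0.6},{"ax": 0.3,"ay": -0.2,"az": 13.4,"tx": -0.165,"ty": 0.058,"tz": 0,"claw": 0.6},{"ax": 0.3,"ay": -0.2,"az": 13.4,"tx": -0.2193,"ty": 0.0765,"tz": 0.005,"claw": 0.6},{"ax": 0.3,"ay": -0.2,"az": 13.4,"tx": -0.2193,"ty": 0.0765,"tz": 0.005,"claw": 0.6},{"ax": 0.3,"ay": -0.2,"az": 13.4,"tx": -0.2193,"ty": 0.0765,"tz": 0.005,"claw": 0.6},{"ax": 0.3,"ay": -0.2,"az": 13.4,"tx": -0.2193,"ty": 0.0765,"tz": 0.05,"claw": 0.6},{"ax": 0.3,"ay": -0.2,"az": 13.4,"tx": -0.2193,"ty": 0.0765,"tz": 0.094,"claw": 0.6},{"ax": 0.3,"ay": -0.2,"az": 13.4,"tx": -0.2193,"ty": 0.0765,"tz": 0.094,"claw": 0.6},{"ax": 0.3,"ay": -0.2,"az": 13.4,"tx": -0.2193,"ty": 0.0765,"tz": 0.094,"claw": 0.6}]'

```text
t: 46.88
tool_pos: [0.58, 0.1109, 0.17]
tool_rot: [0.706, 0.708, -0.002, -0.0]
wrist_force: [0.5, 0.2, 0.1]
finger_gap: 0.606
```

```bash
python3 - <<'E'
from h import *
o=go([.583,.1105,.1165],90);print(o["wrist_force"],o["finger_gap"])
crop(img("wrist"),"w35.png",160,150,360,300,4)
E
```

```text
t [-0.0003  0.0031  0.0535] a [-0.16  0.1   0.17] rows>= 1.0 from [0.58   0.1109 0.17  ]
[0.52894837 0.17864228 0.0861307 ] 0.6063143791736695
```

View pics/w35.png

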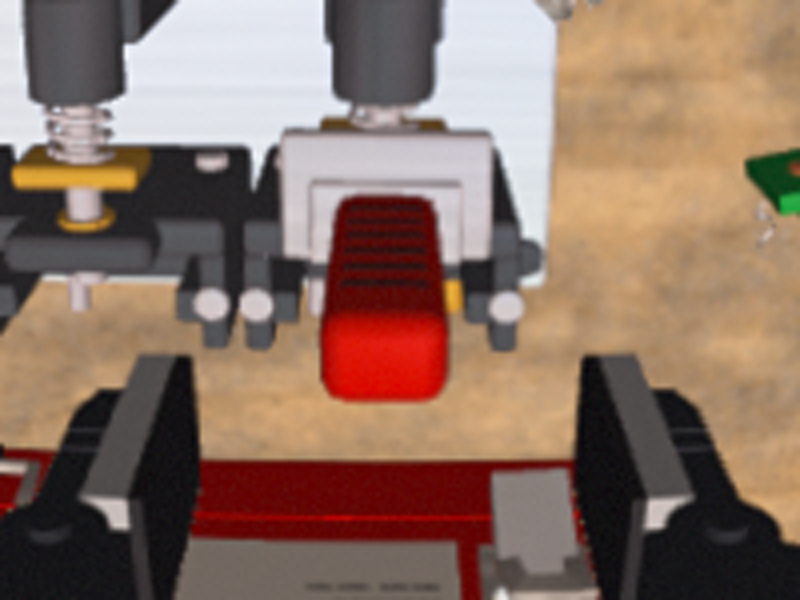

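Call:
step_arm --plan '[{"ax": -0.1,"ay": 0.1,"az": 0.1,"tx": -0.0003,"ty": 0.0027,"tz": 0.03,"claw": 0.6},{"ax": -0.1,"ay": 0.1,"az": 0.1,"tx": -0.0003,"ty": 0.0027,"tz": 0.0535,"claw": 0.6},{"ax": -0.1,"ay": 0.1,"az": 0.1,"tx": -0.0003,"ty": 0.0027,"tz": 0.0535,"claw": 0.6},{"ax": -0.1,"ay": 0.1,"az": 0.1,"tx": -0.0003,"ty": 0.0027,"tz": 0.0535,"claw": 0},{"ax": -0.1,"ay": 0.1,"az": 0.1,"tx": -0.0003,"ty": 0.0027,"tz": 0.0535,"claw": 0},{"ax": -0.1,"ay": 0.1,"az": 0.1,"tx": -0.0003,"ty": 0.0027,"tz": 0.0535,"claw": 0}]' --grip_force 90

```text
t: 47.68
tool_pos: [0.5832, 0.1099, 0.1169]
tool_rot: [0.707, 0.707, 0.0, -0.0]
wrist_force: [-1.4, 1.9, 6.3]
finger_gap: 0.22
```

Call:
step_arm --plan '[{"ax": 0,"ay": 0,"az": 0,"tx": 0,"ty": 0,"tz": -0.015,"claw": 0},{"ax": 0,"ay": 0,"az": 0,"tx": 0,"ty": 0,"tz": -0.04,"claw": 0},{"ax": 0,"ay": 0,"az": 0,"tx": 0,"ty": -0.002,"tz": -0.09,"claw": 0},{"ax": 0,"ay": 0,"az": 0,"tx": 0.0,"ty": -0.005,"tz": -0.13,"claw": 0},{"ax": 0,"ay": 0,"az": 0,"tx": -0.04,"ty": -0.035,"tz": -0.13,"claw": 0},{"ax": 0,"ay": 0,"az": 0,"tx": -0.08,"ty": -0.075,"tz": -0.13,"claw": 0},{"ax": 0,"ay": 0,"az": 0,"tx": -0.122,"ty": -0.11,"tz": -0.13,"claw": 0},{"ax": 0,"ay": 0,"az": 0,"tx": -0.122,"ty": -0.14,"tz": -0.13,"claw": 0},{"ax": 0,"ay": 0,"az": 0,"tx": -0.122,"ty": -0.142,"tz": -0.13,"claw": 0},{"ax": 0,"ay": 0,"az": 0,"tx": -0.122,"ty": -0.142,"tz": -0.13,"claw": 0},{"ax": 0,"ay": 0,"az": 0,"tx": -0.122,"ty": -0.142,"tz": -0.13,"claw": 0}]'

```text
t: 49.05
tool_pos: [0.4414, -0.0123, 0.2459]
tool_rot: [0.707, 0.707, -0.001, -0.0]
wrist_force: [0.1, 0.2, -2.2]
finger_gap: 0.223
```

```bash
python3 - <<'E'
from h import *
import pickle
o=go([.441,-.0114,.215],90); print(o["wrist_force"],o["finger_gap"])
d=img("wrist"); pickle.dump((d,o),open("w36.pkl","wb")); cv2.imwrite("pics/w36.png",d["color"]); crop(d,"w36c.png",200,150,315,260,6)
e=img("scene"); crop(e,"s36.png",250,120,350,220,6)
E
```

```text
t [ 0.0009 -0.0004  0.0309] a [-0.08  0.03  0.01] rows>= 1.0 from [ 0.4414 -0.0123  0.2459]
[ 0.13165462  0.1851982  -2.24125487] 0.22341260424927806
```

View pics/w36c.png

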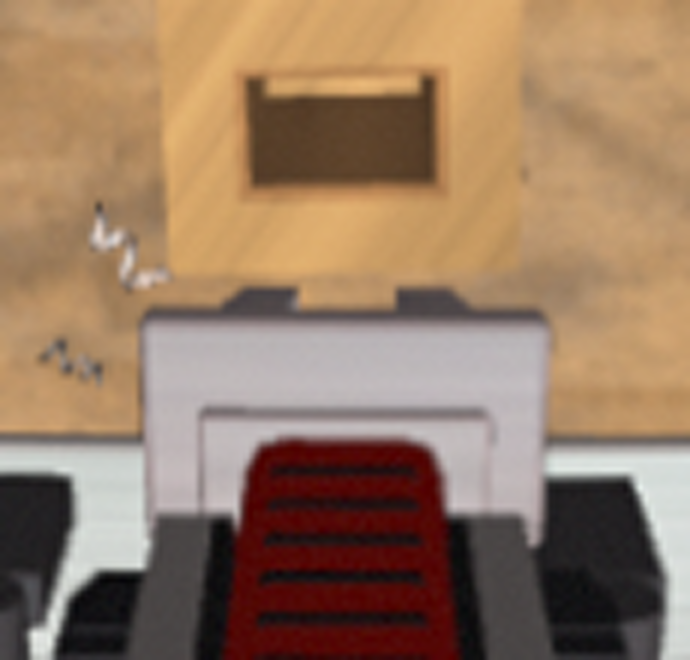

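View pics/s36.png

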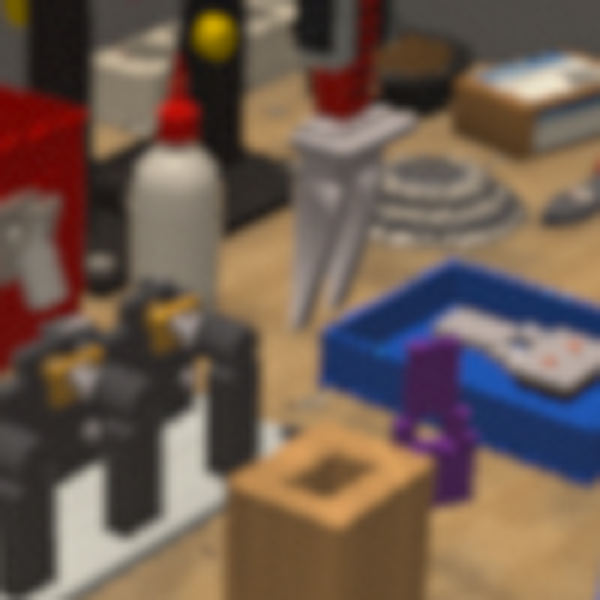

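```bash
python3 - <<'E'
from h import *
import pickle
d,o=pickle.load(open("w36.pkl","rb"))
A=lambda u,v,z: atz(d,(200+u/6,150+v/6),z,True)
z=o["tool_pos"][2]-.102+.078
g=[A(143,314,z),A(548,314,z)]; print(np.round(g,4))
p=[A(243,70,.08),A(445,70,.08),A(243,193,.08),A(445,193,.08)]; print(np.round(p,4),np.mean(p,0))
b=[A(168,272,.08),A(522,272,.08)]; print(np.round(b,4))
print(o["tool_pos"])
E
```

```text
[[ 0.4224 -0.0312  0.2219]
 [ 0.4224  0.0092  0.2219]]
[[ 0.4286 -0.0286  0.08  ]
 [ 0.4286  0.0071  0.08  ]
 [ 0.4513 -0.0289  0.08  ]
 [ 0.4512  0.0075  0.08  ]] [ 0.43991164 -0.01069335  0.08      ]
[[ 0.4663 -0.0429  0.08  ]
 [ 0.4663  0.0219  0.08  ]]
[ 0.44139595 -0.01231957  0.24585229]
```

Call:
step_arm --plan '[{"ax": 0,"ay": 0,"az": 0,"tx": 0.0003,"ty": -0.0005,"tz": 0.04,"claw": 0},{"ax": 0,"ay": 0,"az": 0,"tx": 0.0003,"ty": -0.0005,"tz": 0.06,"claw": 0},{"ax": 0,"ay": 0,"az": 0,"tx": 0.0003,"ty": -0.0005,"tz": 0.075,"claw": 0},{"ax": 0,"ay": 0,"az": 0,"tx": 0.0003,"ty": -0.0005,"tz": 0.09,"claw": 0},{"ax": 0,"ay": 0,"az": 0,"tx": 0.0003,"ty": -0.0005,"tz": 0.09,"claw": 0}]'

```text
t: 49.78
tool_pos: [0.4396, -0.0122, 0.1546]
tool_rot: [0.707, 0.707, -0.002, -0.001]
wrist_force: [0.4, -0.8, -1.8]
finger_gap: 0.221
```

```bash
python3 - <<'E'
from h import *
crop(img("wrist"),"w37c.png",200,150,315,260,6)
o=go([.441,-.0117,.11],90); print(o["wrist_force"],o["wrist_torque"])
E
```

```text
t [0.0006 0.0013 0.0452] a [-0.2   0.04  0.01] rows>= 1.0 from [ 0.4399 -0.0122  0.1552]
[-0.95363671 -0.46115862 -2.11777005] [ 0.01875435 -0.0057491  -0.01259962]
```

View pics/w37c.png

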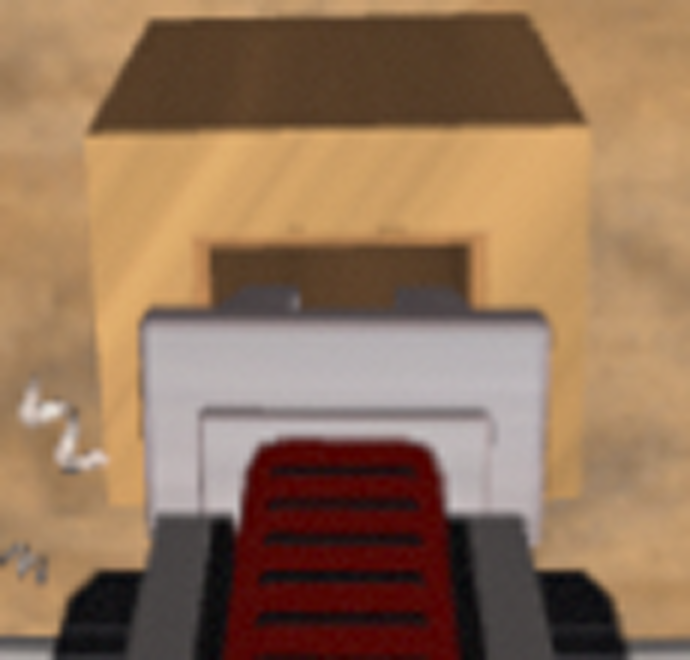

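Call:
step_arm --plan '[{"ax": -0.2,"ay": 0,"az": 0,"tx": 0.0003,"ty": 0.0006,"tz": 0.015,"claw": 0},{"ax": -0.2,"ay": 0,"az": 0,"tx": 0.0003,"ty": 0.0006,"tz": 0.028,"claw": 0},{"ax": -0.2,"ay": 0,"az": 0,"tx": 0.0003,"ty": 0.0006,"tz": 0.038,"claw": 0},{"ax": -0.2,"ay": 0,"az": 0,"tx": 0.0003,"ty": 0.0006,"tz": 0.043,"claw": 0},{"ax": -0.2,"ay": 0,"az": 0,"tx": 0.0003,"ty": 0.0006,"tz": 0.043,"claw": 0}]'

```text
t: 50.45
tool_pos: [0.4402, -0.0122, 0.1123]
tool_rot: [0.707, 0.707, -0.0, 0.0]
wrist_force: [0.5, -1.6, -1.3]
finger_gap: 0.217
```

Call:
step_arm --plan '[{"ax": 0,"ay": 0,"az": 0,"tx": 0.0003,"ty": 0,"tz": 0.0015,"claw": 0},{"ax": 0,"ay": 0,"az": 0,"tx": 0.0003,"ty": 0,"tz": 0.0025,"claw": 0},{"ax": 0,"ay": 0,"az": 0,"tx": 0.0003,"ty": 0,"tz": 0.0025,"claw": 0}]'

```text
t: 50.82
tool_pos: [0.4406, -0.0118, 0.1111]
tool_rot: [0.707, 0.707, 0.001, 0.001]
wrist_force: [-1.8, 0.6, 14.7]
finger_gap: 0.22
```

Guard has seated on the block (15 N up). Release and back off.

Call:
step_arm --plan '[{"ax": 0,"ay": 0,"az": 0,"tx": 0,"ty": 0,"tz": 0,"claw": 0.3},{"ax": 0,"ay": 0,"az": 0,"tx": 0,"ty": 0,"tz": 0,"claw": 0.6},{"ax": 0,"ay": 0,"az": 0,"tx": 0,"ty": 0,"tz": 0,"claw": 0.6},{"ax": 0,"ay": 0,"az": 0,"tx": 0,"ty": 0,"tz": -0.05,"claw": 0.6},{"ax": 0,"ay": 0,"az": 0,"tx": 0,"ty": 0,"tz": -0.1,"claw": 0.6},{"ax": 0,"ay": 0,"az": 0,"tx": 0,"ty": 0,"tz": -0.16,"claw": 0.6},{"ax": 0,"ay": 0,"az": 0,"tx": 0,"ty": 0,"tz": -0.22,"claw": 0.6},{"ax": 0,"ay": 0,"az": 0,"tx": 0,"ty": 0,"tz": -0.22,"claw": 0.6},{"ax": 0,"ay": 0,"az": 0,"tx": 0,"ty": 0,"tz": -0.22,"claw": 0.6}]'

```text
t: 51.95
tool_pos: [0.4395, -0.0119, 0.3297]
tool_rot: [0.707, 0.707, 0.0, 0.001]
wrist_force: [-0.6, 0.6, -0.1]
finger_gap: 0.599
```

```bash
python3 - <<'E'
from h import *
import pickle
o=telemetry.get_obs(); d=img("wrist"); pickle.dump((d,o),open("w38.pkl","wb")); cv2.imwrite("pics/w38.png",d["color"]); crop(d,"w38c.png",80,110,370,280,2.75)
e=img("scene"); crop(e,"s38.png",190,120,390,260,4)
crop(d,"w38f.png",225,120,295,185,8)
crop(d,"w38g.png",440,120,512,200,8)
E
```

View pics/w38c.png

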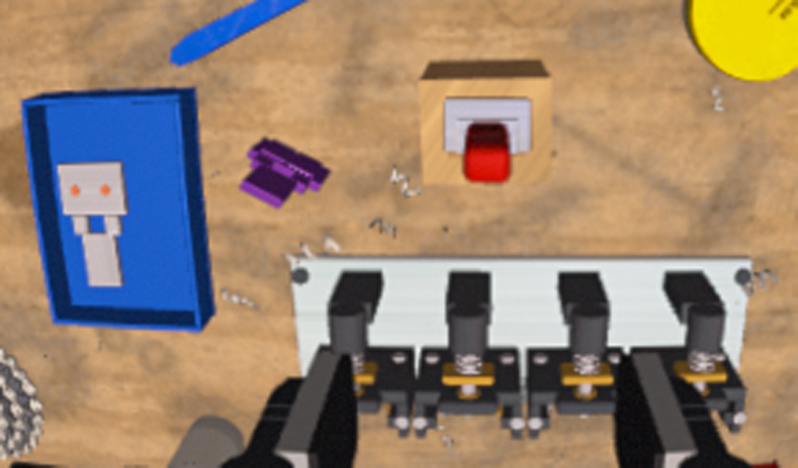

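View pics/s38.png

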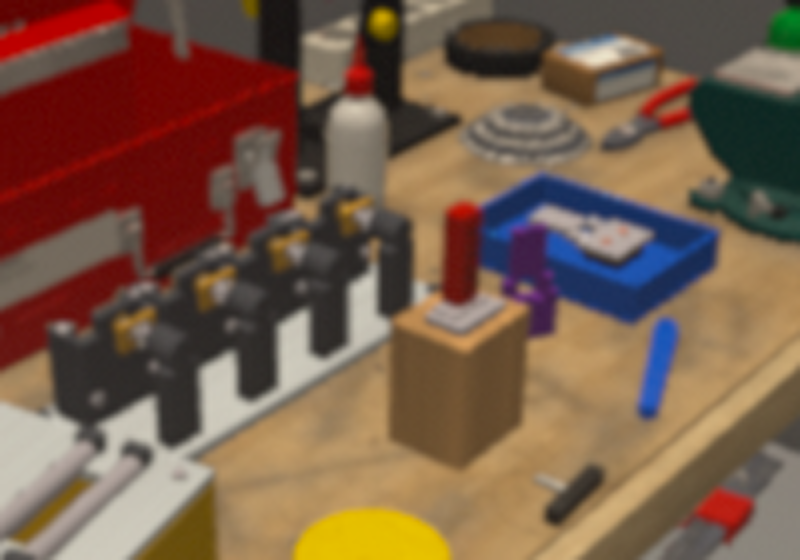

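View pics/w38f.png

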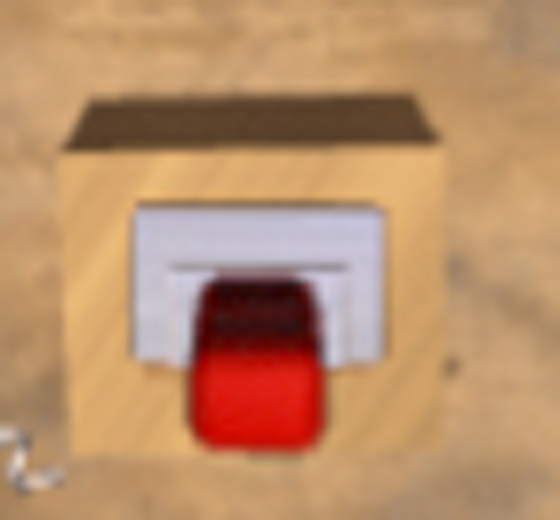

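```bash
python3 - <<'E'
from h import *
go([.47,.31,.33],103.6)
E
```

```text
t [ 0.3219  0.0307 -0.0016] a [ -0.09   0.03 -13.62] rows>= 6.0 from [ 0.4392 -0.0119  0.3287]
```

Call:
step_arm --plan '[{"ax": 0,"ay": 0,"az": -4,"tx": 0.055,"ty": 0.005,"tz": 0,"claw": 0.6},{"ax": 0,"ay": 0,"az": -8,"tx": 0.11,"ty": 0.01,"tz": 0,"claw": 0.6},{"ax": 0,"ay": 0,"az": -13.6,"tx": 0.165,"ty": 0.015,"tz": 0,"claw": 0.6},{"ax": 0,"ay": 0,"az": -13.6,"tx": 0.22,"ty": 0.02,"tz": 0,"claw": 0.6},{"ax": 0,"ay": 0,"az": -13.6,"tx": 0.275,"ty": 0.025,"tz": 0,"claw": 0.6},{"ax": 0,"ay": 0,"az": -13.6,"tx": 0.322,"ty": 0.03,"tz": 0,"claw": 0.6},{"ax": 0,"ay": 0,"az": -13.6,"tx": 0.322,"ty": 0.03,"tz": 0,"claw": 0.6},{"ax": 0,"ay": 0,"az": -13.6,"tx": 0.322,"ty": 0.03,"tz": 0,"claw": 0.6}]'

```text
t: 53.05
tool_pos: [0.4697, 0.3095, 0.3282]
tool_rot: [0.618, 0.786, -0.001, 0.0]
wrist_force: [0.0, -0.2, -0.3]
finger_gap: 0.598
```

```bash
python3 - <<'E'
from h import *
import pickle
o=telemetry.get_obs(); d=img("wrist"); pickle.dump((d,o),open("w39.pkl","wb")); crop(d,"w39.png",200,120,320,200,6)
e=img("top"); crop(e,"t39.png",200,140,390,270,4)
E
```

```text
(no output)
```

View pics/w39.png

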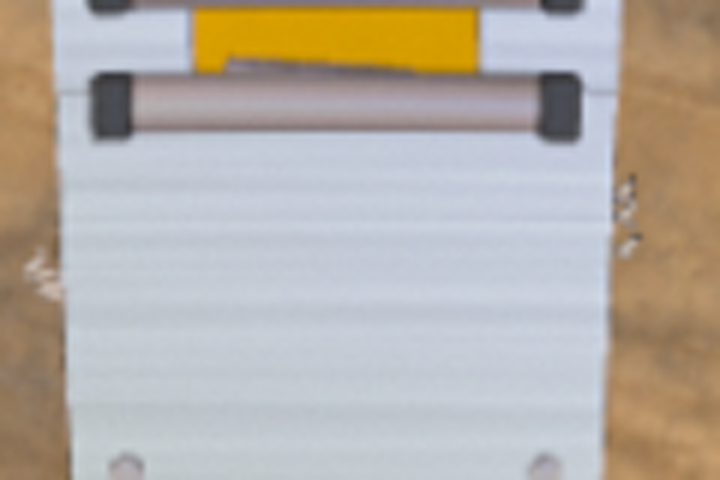

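View pics/t39.png

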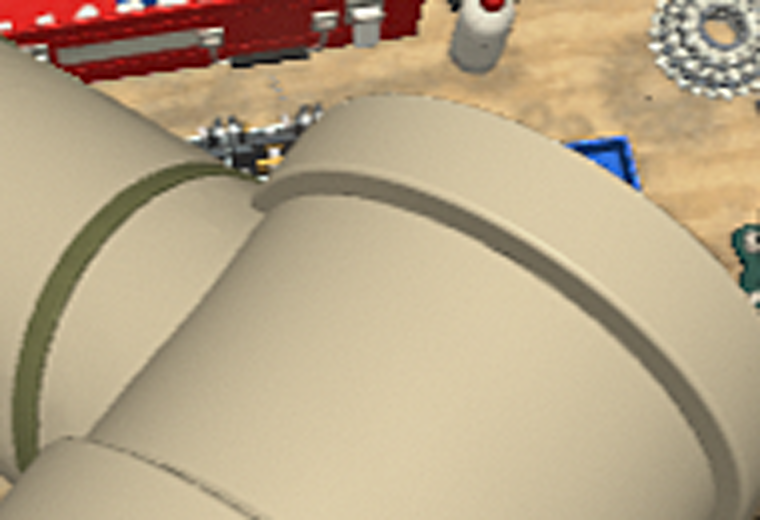

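```bash
python3 - <<'E'
from h import *
import pickle
d,o=pickle.load(open("w39.pkl","rb"))
for z in (.02,.04,.06,.08,.1):
    a,b=[atz(d,(200+u/6,120+v/6),z,True) for u,v in ((228,60),(415,73))]; print(z,a.round(3),b.round(3),np.linalg.norm(a-b).round(4))
E
```

```text
0.02 [0.446 0.275 0.02 ] [0.438 0.322 0.02 ] 0.0474
0.04 [0.444 0.276 0.04 ] [0.436 0.32  0.04 ] 0.0453
0.06 [0.441 0.277 0.06 ] [0.434 0.319 0.06 ] 0.0432
0.08 [0.439 0.277 0.08 ] [0.432 0.318 0.08 ] 0.0411
0.1 [0.436 0.278 0.1  ] [0.43  0.316 0.1  ] 0.039
```

```bash
python3 -c "
from rig import ticket
print(ticket.job_done())"
```

```text
the job is handed in; nothing more can be done
None
```

I took all three pads present (calipers 1, 2 and 4; caliper 3 was empty) out with the fork and sorted them. The job was handed in at about 53 s of the 210 s allowed, and it reports no verdict.

- **Pads from calipers 1 and 2:** these looked thin from the side and slid through the gauge slot with almost no force, so I dropped them into the bin.
- **Pad from caliper 4:** it showed a thick friction block in the side view. I judged it good from that picture without trying it in the slot, and laid it flat in the blue tray.
- **Fork and spring bars:** the guard seated on the holder at about 15 N. The last pictures show the fork upright in the holder, as at the start, and the bars sprung home; the gripper partly hid bars 1 and 4 in the last wrist view.
- **Other checks:** the tray was level with its pad inside, and the white bottle was still standing.

**Not fully confirmed**
- **Second worn pad:** it was only partly visible through the slot. I estimated its lower edge at about z 0.03 m, resting on the first pad; the height of its tab was inferred from that.
- **Sorting rule:** the end rule puts pad_1 and pad_3 in the bin and pad_2 and pad_4 in the tray. If the pads are numbered by caliper, that disagrees with my binning the one from caliper 2. I followed the thickness and the gauge.
- **Failed move:** one tilt over the tray ran two wrist joints to their range limits. I backed out, tilted the other way, and nothing was dropped or touched.

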